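Valve plate in, counterweight down: set a vacuum pump to top dead centre

TASK

Slide the valve plate, nose first, fully home into the slot at the front of the vacuum pump's head. Then take the fan wheel by its rim and turn it by hand to feel where the counterweight hidden in the crankcase is, bring this heavy side straight down (diaphragm up against the plate) and finish still gripping the rim, holding the wheel still like that while a colleague tightens the head screws. Leave the other things on the bench alone.

Things in the scene. Friction and masses are not known exactly. Their poses are not given: they have to be found in the camera images.
- pump: Diaphragm vacuum pump, fixed. Origin: on the bench under the crankcase's centre; x front to back, y along the shaft to the fan, z up. Crankcase 98 x 106 mm (x, y), up to z 138 mm; head 92 x 100 mm, cover z 161 to 181, screws to 187 mm, with a notch at the front, 40 mm wide, 14 deep, over the slot's mouth. Base plate x -65 to 65, y -70 to 132 mm. Motor 85 mm across, y 50 to 130 mm.
- seat (a point): Point on the floor of the slot where the plate's origin lies when fully home, 150 mm above the bench; axes as the pump's (x inward). The slot is level, open to the front (-x), 62.5 mm wide, 11 mm high, 70.5 mm deep; mouth (the head's front face) 35 mm in front of this point, blind end 35.5 mm behind. Home, the plate's shoulders are flush with the head's front face.
- shaft_axis (a point): Centre of the fan wheel on the level shaft, 90 mm above the bench, fixed; axes as the pump's, y along the shaft. The shaft carries the hidden counterweight (0.6 to 0.9 kg, centre 30 mm off the axis; pull 0.18 to 0.27 N m when level). Seals drag with 0.32 N m, so it stays where left. Turning takes up to 9 N at the rim: most where the heavy side climbs, least where it sinks.
- fan: Fan wheel: upright grey disc, 150 mm across, 14 mm thick, outer 27 mm of both faces flat, centred on shaft_axis; 31 mm free between disc and motor. Own y along the shaft, own z through the clamp lug on its hub. Turns with the shaft without end both ways. It is clamped on the shaft at any angle: its own angle tells nothing of the heavy side.
- plate: Steel valve plate, 8 mm thick, lying flat on a 3 mm rubber mat, loose, 0.14 kg. Origin: underside, centre of its 70 x 60 mm body (x, y); +x is the nose (the last 8 mm are 54 mm wide and 5 mm thick), -x the tab: 30 mm wide, from x = -35 mm (shoulders) to x = -75 mm, to grip across its two long edges. Starts with its nose roughly away from the robot.
- bottle: Bystander: amber reagent bottle, 86 mm across, 200 mm high; origin centre of its underside.
- cup: Bystander: white lidded sample jar, 76 mm across, 75 mm high; origin centre of its underside.
- filter: Bystander: steel filter holder, 60 mm across, 80 mm high; origin centre of its underside.
- hexkey: Bystander: dark hex key lying flat, 100 x 28 mm, 6 mm thick; origin in the middle of its long arm, underside.
There are look-alikes about, which are no part of the job. Of the things that look like the plate, take the one that is farthest from the robot's base at the start.

How it is judged:
By the outcome, as a careful person would: the job done as asked, in the order asked, and still so for the second after the job is handed in, while the arm keeps its last pose, push and grip.
It also fails if it takes over 72 s, if anything falls off the work surface, if the arm or the gripper's body presses on something with over 40 N, if the wrist force passes 120 N, or if a joint passes its speed limit or range.

ROBOT

A 7-joint arm with a two-finger parallel gripper is mounted at the origin on the work surface. World frame = base frame: x ahead of the robot, y to its left, z up, the work surface at z = 0. Lengths are in m, angles in degrees, forces in N, time in s.
With the tool pointing down it reaches from about 0.4 to 0.925 m from the base axis. Payload 4.1 kg.
Tool frame: the origin (TCP) lies midway between the tips of the shut fingers; the grasp point (between the pads) lies 19 mm behind it; z points along the fingers, y is the line along which they close (so a half turn about z gives the same grasp; the last joint's range is limited). The gripper opens to 85 mm and grips with 20 to 120 N. Pads are 22 mm wide; open, the fingers measure 114 mm over their backs; the gripper's body (76 mm by 85 mm) begins 54 mm behind the grasp point. The pads swing forward as they close: fully open they stand 13 mm farther back than shut.
Start: joints at [-80.672, 22.827, 2.584, 88.041, -1.071, 69.15, -2.905], TCP at [0.168, 0.628, 0.231] pointing down, gripper open.
Joint ranges: [-161.44, 161.44], [-28.35, 127.94], [-78.24, 83.42], [0, 140.83], [-78.03, 258.03], [13.02, 114.36], [-168.23, 168.23]. Speed limits (degrees/s): [147.25, 147.25, 180, 180, 180, 180, 180].

INTERFACE

Orientations are given as a 3x3 rotation matrix whose columns are the frame's x, y, z axes.
In Python, from bench import env, optics, finish_job gives the robot as it stands.
- The arm moves only by the tool send_rows, never from a script. Its argument "series" is text: rows parted by semicolons, each of 7 numbers parted by spaces: the turn, a rotation vector about the world's x, y, z in rad, then the shift along the world's x, y, z in mm, then the closure, from 0 (fully open) to 1 (shut). In form: wx wy wz dx dy dz claw; .... A call has 1 to 10 rows; each row shifts and turns the commanded pose from where the row before left it; what a row does not reach is not made up. A row lasts 1/12 s, in which the tool goes at most 41.7 mm and 7.16 degrees, less where a joint would pass 70% of its speed; a pose out of reach is approached as far as the arm can. A call with a gripper value outside its range is refused whole. The fingers move at their own pace and stop on an object; "squeeze" is the grip in N (left out, the last holds). Time passes only in rows, so rows that do not move let the fingers close. It gives the time, the measured TCP pose, the force, the opening and the grip force at its end, in the units of the state.
- env.state(): the state, without advancing time (a new reading comes with each control period).
- optics.grab_frame(name): name is "scene" or "top" or "wrist"; returns the picture (384x512x3 uint8, red, green, blue); there is no depth.
- optics.calibration(name): a dict with "camera_matrix" (3x3 intrinsics, pixels), "position" and "rotation" of the camera in the world. Camera axes: x right, y up, looking along -z (the intrinsics and any distortion apply to the point x, -y, -z); pixel columns grow to the right and rows downward; lengths in m; the calibration is good to about 2 mm. A picture is of the moment at which its call begins: read the wrist's pose just before it. calibration takes no time and is no camera call; for the wrist camera it gives the pose at the moment of the call.
- finish_job(): hands the job in; it is judged then, once.
The state is a dict: "t": time; "joints": joint angles; "joint_velocities": joint speeds; "joint_efforts": joint torques, N m; "tcp_pos": TCP position; "tool_rot": TCP orientation; "contact_force": force on the tool from outside, world axes, zero at the start; "torque": the same for the moment, N m; "gripper_width": finger opening in m; "gripper_force": force on a finger pad.
Only numpy, scipy, OpenCV 4.12 (cv2) and the standard library are available. Lean on these libraries where they do the work, as an engineer would, in place of code of your own. Each camera call takes 0.05 s, during which the arm holds its last target. There are 200 camera calls.

## Working session

There is one attempt and no reset: what is moved stays moved. The work goes in short steps, Python scripts to look and compute and a tool call to move; the robot and the scene stay as the last step left them, time stands still between calls to the robot, and variables do not carry over. Pictures are saved under pics/ and viewed, at most 10 in all, crops included, and the job is handed in when it is done.

Besides the shell and the picture viewer there is one more tool, called after "Request:" as a command line: name --argument value ..., lists and objects as JSON in quotes. send_rows: Moves the arm, as the interface text tells. Its arguments: {"type":"object","properties":{"series":{"type":"string"},"squeeze":{"type":"number"}},"required":["series"]}

```bash
mkdir -p pics; ls; cat > h.py <<'E'
import numpy as np, cv2
from bench import env, optics, finish_job
def save(name,img,s=1):
    o=cv2.cvtColor(img,cv2.COLOR_RGB2BGR)
    cv2.imwrite(f'pics/{name}.png',cv2.resize(o,None,fx=s,fy=s,interpolation=cv2.INTER_CUBIC) if s!=1 else o)
def ray(c,uv):
    K=np.array(c['camera_matrix'],float);R=np.array(c['rotation'],float)
    d=np.linalg.inv(K)@np.array([uv[0],uv[1],1.]);d=R@np.array([d[0],-d[1],-d[2]])
    return np.array(c['position'],float),d/np.linalg.norm(d)
def on_z(c,uv,z):
    p,d=ray(c,uv);return p+d*(z-p[2])/d[2]
def proj(c,X):
    K=np.array(c['camera_matrix'],float);R=np.array(c['rotation'],float)
    q=(np.atleast_2d(X)-np.array(c['position']))@R;q=q*[1,-1,-1];u=q@K.T
    return u[:,:2]/u[:,2:]
E
python3 - <<'E'
from h import *
for n in('scene','top'):
    c=optics.calibration(n);print(n,c)
    f=optics.grab_frame(n);np.save(f'{n}.npy',f);save(n,f,1.5)
s=env.state();print({k:np.round(v,3) for k,v in s.items()})
E
```

```text
pics
scene {'camera_matrix': array([[464.18986111,   0.        , 242.91003196],
       [  0.        , 464.18986111, 195.03157135],
       [  0.        ,   0.        ,   1.        ]]), 'position': array([ 1.04627246, -0.60670235,  0.81235318]), 'rotation': array([[ 0.74193928, -0.43223247,  0.51254385],
       [ 0.67018099,  0.45577473, -0.58577029],
       [ 0.01958441,  0.77810313,  0.62783116]])}
top {'camera_matrix': array([[460.96762029,   0.        , 258.66330134],
       [  0.        , 460.96762029, 184.17608262],
       [  0.        ,   0.        ,   1.        ]]), 'position': array([0.25615755, 0.03432518, 1.3391203 ]), 'rotation': array([[ 0.01710655,  0.98655519, -0.1625307 ],
       [-0.99983526,  0.01786531,  0.00320789],
       [ 0.00606843,  0.16244904,  0.98669827]])}
{'t': np.float64(0.1), 'joints': array([-80.671,  22.867,   2.582,  88.106,  -1.071,  69.15 ,  -2.904]), 'joint_velocities': array([-0.015, -0.013,  0.   , -0.278,  0.051, -0.063, -0.012]), 'joint_efforts': array([ 4.0000e-03, -4.7626e+01,  1.3700e+00, -2.5495e+01,  1.2000e-02,
        5.0000e-03, -0.0000e+00]), 'tcp_pos': array([0.168, 0.627, 0.23 ]), 'tool_rot': array([[-0.966,  0.259, -0.   ],
       [ 0.259,  0.966, -0.002],
       [-0.   , -0.002, -1.   ]]), 'contact_force': array([-0.099,  0.46 , -0.231]), 'torque': array([ 0.011,  0.021, -0.029]), 'gripper_force': np.float64(0.0), 'gripper_width': np.float64(0.086)}
```

View pics/scene.png

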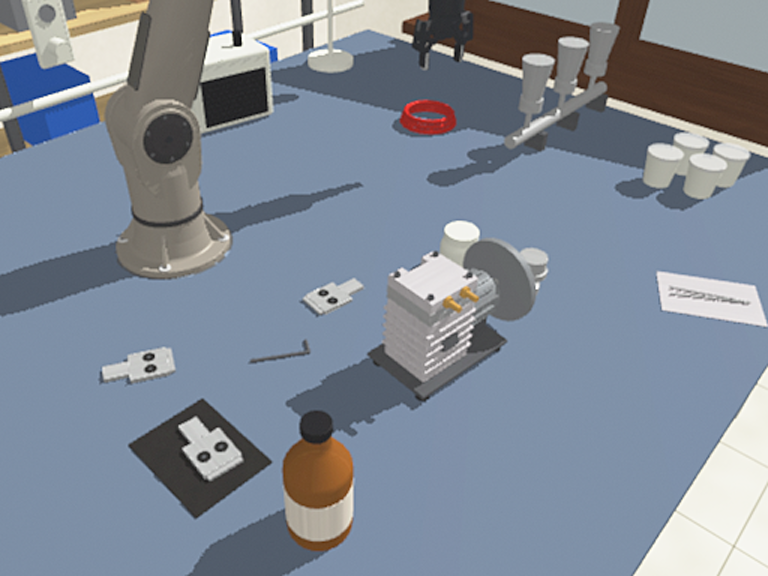

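View pics/top.png

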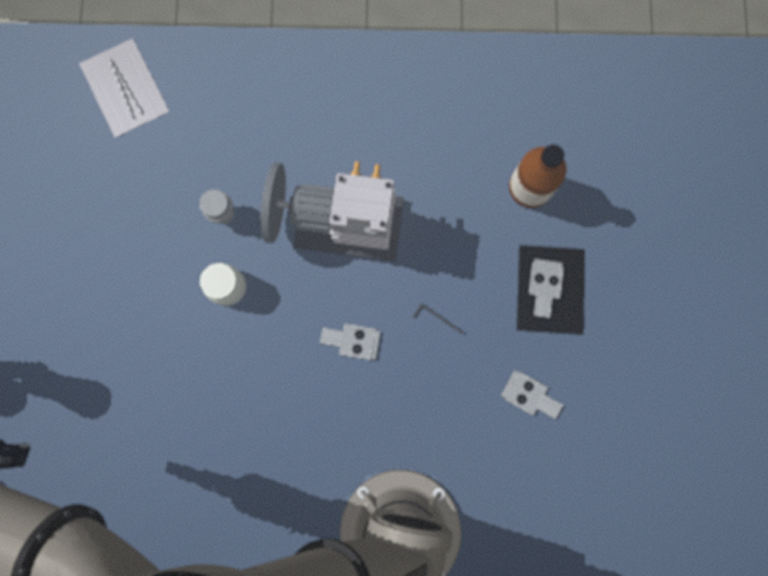

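Top view (×1.5 pixels): the plate look-alikes are A (352,341), B (532,393) and C on the black mat (546,285). C is the farthest from the base (400,540) and is on the mat, so I choose C. The pump is at (362,210) with its fan disc at (272,202), and the bystanders are bottle (540,175), hex key (440,318), jar (222,284) and filter (216,206).

```bash
python3 - <<'E'
from h import *
f=np.load('top.npy');c=optics.calibration('top')
for n,uv in dict(A=(352,341),B=(532,393),C=(546,285),pump=(362,210),bottle=(530,190),hex=(440,318),jar=(222,284),filt=(216,206)).items():
    print(n,on_z(c,np.array(uv)/1.5,0.18 if n=='pump' else 0.08 if n in('jar','filt') else .01).round(3))
g=cv2.cvtColor(f,cv2.COLOR_RGB2HSV)
m=((g[...,2]>130)&(g[...,1]<60)).astype(np.uint8)
def blob(uv):
    n,l=cv2.connectedComponents(m);return (l==l[int(uv[1]),int(uv[0])]).astype(np.uint8)
b=blob((546/1.5,268/1.5+3)) 
ct=cv2.findContours(b,cv2.RETR_EXTERNAL,cv2.CHAIN_APPROX_NONE)[0][0].reshape(-1,2)
P=np.array([on_z(c,p,.011)[:2] for p in ct]);
print('C rect',cv2.minAreaRect((P*1000).astype(np.float32)),len(P))
r=cv2.approxPolyDP(ct,2.5,True).reshape(-1,2);print([(tuple(p),on_z(c,p,.011)[:2].round(4).tolist()) for p in r])
crop1=f[150:240,330:400];crop2=f[95:175,160:280]
save('crops',np.hstack([cv2.resize(crop1,(372,480),interpolation=cv2.INTER_CUBIC),cv2.resize(cv2.copyMakeBorder(crop2,0,16,0,0,0),(420,480))][:1]+[cv2.resize(crop2,(420,480)[:2][::1])]),1)
s=np.load('scene.npy');save('scrop',s[140:340,80:365],2.8)
E
```

```text
A [0.348 0.097 0.01 ]
B [ 0.256 -0.247  0.01 ]
C [ 0.463 -0.278  0.01 ]
pump [0.562 0.077 0.18 ]
bottle [ 0.654 -0.25   0.01 ]
hex [ 0.395 -0.072  0.01 ]
jar [0.444 0.335 0.08 ]
filt [0.591 0.355 0.08 ]
C rect ((457.27984619140625, -274.490234375), (59.55845260620117, 108.93561553955078), 82.82322692871094) 101
[((np.int32(357), np.int32(173)), [0.5134, -0.2581]), ((np.int32(353), np.int32(189)), [0.4656, -0.2455]), ((np.int32(358), np.int32(198)), [0.4394, -0.2597]), ((np.int32(356), np.int32(209)), [0.4071, -0.2533]), ((np.int32(365), np.int32(211)), [0.4018, -0.2793]), ((np.int32(367), np.int32(199)), [0.4369, -0.2858]), ((np.int32(372), np.int32(198)), [0.4401, -0.3005]), ((np.int32(374), np.int32(177)), [0.5024, -0.3077])]
```

View pics/scrop.png

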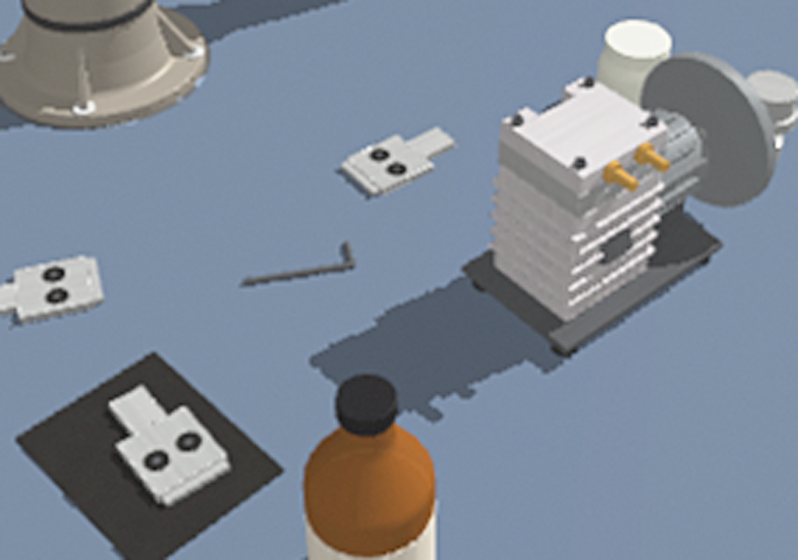

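View pics/crops.png

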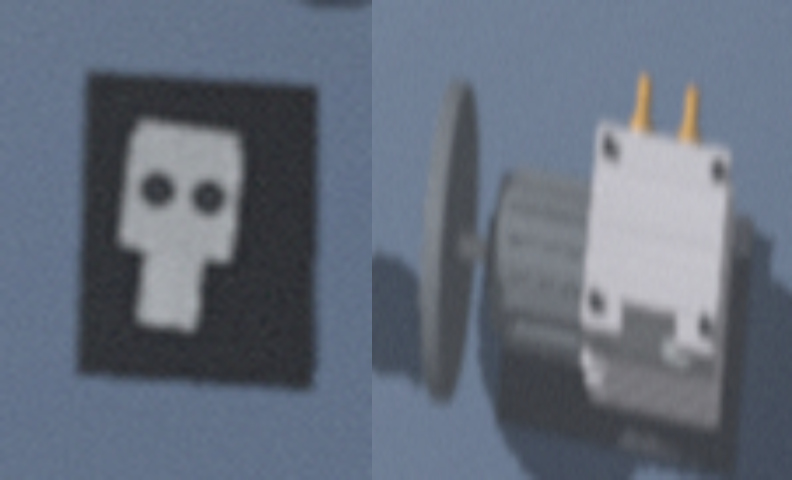

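The scene crop shows C lying on the mat, tab toward the robot, tab end at about (125,400) and nose at (190,490). The top crop shows the notched head front facing the robot, with cover corners around (600,122), (730,147), (714,355) and (583,330). Next I need the wrist camera geometry.

```bash
python3 - <<'E'
from h import *
s=env.state();c=optics.calibration('wrist')
R=s['tool_rot'];print(c['camera_matrix'].round(1).tolist());print('cam in tool',(R.T@(c['position']-s['tcp_pos'])).round(4),(R.T@c['rotation']).round(3).tolist())
t=optics.calibration('top')
for u,v in((262.3,119.5),(225.1,115.3),(220.3,150),(257.7,154)): print(on_z(t,(u,v),.181).round(4))
# fan extents in top crop
for x,y in((460,80),(440,402)): print('fan',on_z(t,(160+(x-372)/3.5,95+y/6),.09).round(4))
E
```

```text
[[302.3, 0.0, 260.1], [0.0, 302.3, 192.0], [0.0, 0.0, 1.0]]
cam in tool [ 0.074   0.0013 -0.1422] [[0.0, 0.957, 0.292], [1.0, 0.0, -0.001], [-0.001, 0.292, -0.957]]
[0.6179 0.024  0.181 ]
[0.6274 0.1212 0.181 ]
[0.5344 0.1309 0.181 ]
[0.5256 0.0344 0.181 ]
fan [0.6749 0.2413 0.09  ]
fan [0.5201 0.2504 0.09  ]
```

Request:
send_rows --series "0 0 .01 20 -30 5 0;0 0 .01 21 -34 3 0;0 0 .01 21 -34 3 0;0 0 .01 21 -34 3 0;0 0 .01 21 -34 3 0;0 0 .01 21 -34 3 0;0 0 .01 21 -34 3 0;0 0 .01 21 -34 3 0;0 0 .01 21 -34 2 0;0 0 .01 21 -34 2 0"

```text
t: 0.93
tcp_pos: [0.3777, 0.2898, 0.2613]
tool_rot: [[-0.987, 0.16, -0.0], [0.16, 0.987, 0.0], [0.0, 0.0, -1.0]]
contact_force: [1.0, 0.5, 0.3]
gripper_width: 0.0855
gripper_force: 0.0
```

Request:
send_rows --series "0 0 .01 21 -34 0 0;0 0 .01 21 -34 0 0;0 0 .01 21 -34 0 0;0 0 .01 21 -35 0 0;0 0 .01 20 -35 0 0;0 0 .01 20 -35 0 0;0 0 0 0 0 0 0;0 0 0 0 0 0 0"

```text
t: 1.6
tcp_pos: [0.5017, 0.082, 0.2611]
tool_rot: [[-0.994, 0.108, -0.0], [0.108, 0.994, -0.001], [0.0, -0.001, -1.0]]
contact_force: [-0.2, 1.2, -0.3]
gripper_width: 0.0854
gripper_force: 0.0
```

```bash
python3 - <<'E'
from h import *
s=env.state();c=optics.calibration('wrist');f=optics.grab_frame('wrist')
np.save('w1.npy',f);np.save('w1c.npy',c,allow_pickle=True);save('w1',f,1.5);print(s['t'],s['tcp_pos'].round(4),s['tool_rot'].round(3).tolist(),s['joints'].round(1))
E
```

```text
1.6 [0.5017 0.082  0.2611] [[-0.994, 0.108, -0.0], [0.108, 0.994, -0.001], [0.0, -0.001, -1.0]] [-39.3   7.5  27.8 105.3  -3.7  68.1  73.6]
```

View pics/w1.png

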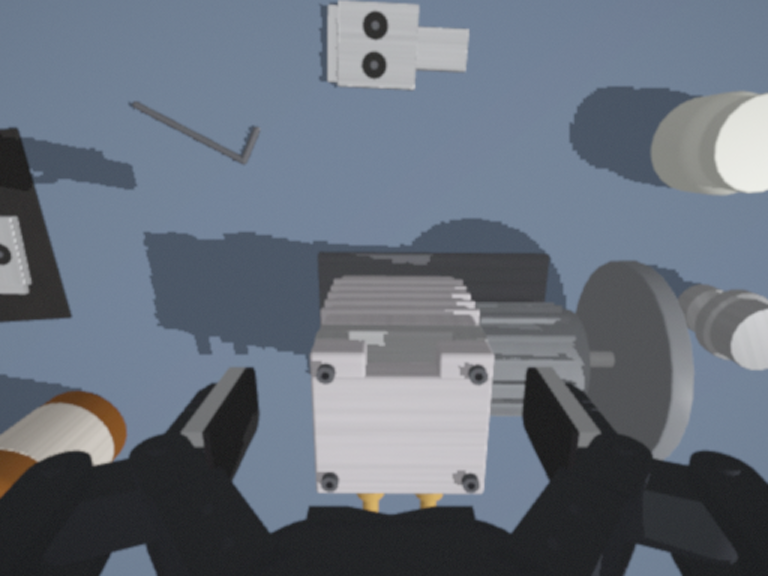

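The wrist view (×1.5 px) shows the cover with screws at (325,373), (478,374), (330,481) and (470,481). The notch between columns 366 and 441 faces the robot, and the fan disc is at (635,360).

```bash
python3 - <<'E'
from h import *
f=np.load('w1.npy');c=np.load('w1c.npy',allow_pickle=True).item()
g=cv2.cvtColor(f,cv2.COLOR_RGB2GRAY)
S=[]
for x,y in((325,373),(478,374),(330,481),(470,481)):
    u,v=int(x/1.5),int(y/1.5);w=g[v-8:v+9,u-8:u+9].astype(float)
    k=np.clip(140-w,0,None);yy,xx=np.mgrid[-8:9,-8:9]
    S.append(on_z(c,(u+(k*xx).sum()/k.sum(),v+(k*yy).sum()/k.sum()),.186));print(S[-1].round(4))
S=np.array(S);print('centre',S.mean(0).round(4))
for a,b in((0,1),(2,3),(0,2),(1,3)): d=S[b]-S[a];print(a,b,np.hypot(*d[:2]).round(4),np.degrees(np.arctan2(d[1],d[0])).round(2))
# edges along rows/cols of cover
for v in (262,280,295,310): r=g[v,195:340].astype(int);print(v,[(195+i,int(d)) for i,d in enumerate(np.diff(r)) if abs(d)>25])
for u in (222,230,310,318,262,275): r=g[215:340,u].astype(int);print('u',u,[(215+i,int(d)) for i,d in enumerate(np.diff(r)) if abs(d)>18])
for v in (238,241,244,247): r=g[v,200:335].astype(int);print('n',v,[(200+i,int(d)) for i,d in enumerate(np.diff(r)) if abs(d)>15])
E
```

```text
[0.5373 0.0444 0.186 ]
[0.5467 0.1248 0.186 ]
[0.6059 0.0366 0.186 ]
[0.6152 0.1169 0.186 ]
centre [0.5763 0.0807 0.186 ]
0 1 0.0809 83.37
2 3 0.0809 83.35
0 2 0.069 -6.56
1 3 0.069 -6.58
262 [(208, 28), (327, -31)]
280 [(209, 27), (325, -31)]
295 [(209, 29), (324, -41)]
310 [(210, 31), (323, -47)]
u 222 [(234, 24), (243, -29), (244, -30), (313, -20), (314, -47), (315, -50), (326, 37), (328, -19), (336, -33), (337, -43)]
u 230 [(234, 24), (327, -21), (328, -33), (336, -34), (337, -40)]
u 310 [(234, 20), (235, 23), (240, -19), (241, -30), (251, 22), (252, 22), (314, -25), (315, -52), (316, -29), (326, 35), (329, -21), (336, -32), (337, -40)]
u 318 [(215, -19), (216, -27), (234, 19), (235, 23), (241, -25), (242, -58), (243, -45), (248, -25), (252, 21), (253, 23), (255, 38), (256, 37), (317, -20), (325, 29), (326, 30), (328, -25), (329, -23)]
u 262 [(250, 21), (251, 19), (328, -32)]
u 275 [(250, 24), (328, -32)]
n 238 [(203, -25), (205, 27), (206, 38), (207, 28), (243, -27), (244, -35), (292, 18), (293, 28), (294, 20), (328, -30), (329, -50)]
n 241 [(203, -16), (204, -23), (206, 22), (213, 24), (243, -29), (244, -37), (292, 23), (293, 29), (294, 17), (328, -24), (329, -22)]
n 244 [(204, -22), (206, 22), (211, -19), (212, -29), (220, 29), (221, 39), (222, 30), (242, -23), (243, -45), (292, 23), (293, 29), (294, 16), (309, -20), (313, -20), (314, -17), (320, 28), (321, 44), (322, 31), (328, -31)]
n 247 [(203, -22), (206, 22), (207, 17), (210, -18), (222, 51), (223, 35), (242, -22), (243, -46), (292, 25), (293, 28), (305, -20), (306, -32), (311, -28), (312, -28), (322, 24), (323, 44), (324, 27), (328, -39)]
```

```bash
python3 - <<'E'
from h import *
c=np.load('w1c.npy',allow_pickle=True).item()
y=np.radians(-6.57);ex=np.array([np.cos(y),np.sin(y)]);ey=np.array([-ex[1],ex[0]]);C=np.array([.5763,.0807])
def L(u,v,z):
    p=on_z(c,(u,v),z)[:2]-C;return (p@ex*1000).round(1),(p@ey*1000).round(1)
print('front',L(225,234.8,.181),L(312,235,.181),'back',L(262,328.7,.181),'R',L(208.7,262,.181),L(210,310,.181),'L',L(327.7,262,.181),L(323.7,310,.181),'notch',L(243.3,244,.181),L(293,244,.181),'notch back',L(262,251,.181))
f=np.load('w1.npy');save('w1c',f[165:260,195:345],5)
g=cv2.cvtColor(f,cv2.COLOR_RGB2GRAY);print(g[205:258:2,262].tolist(),g[205:258:2,275].tolist())
E
```

```text
front (np.float64(-44.0), np.float64(-33.8)) (np.float64(-44.3), np.float64(36.1)) back (np.float64(47.3), np.float64(-3.3)) R (np.float64(-19.4), np.float64(-47.9)) (np.float64(27.8), np.float64(-48.8)) L (np.float64(-20.0), np.float64(50.5)) (np.float64(27.1), np.float64(50.4)) notch (np.float64(-36.0), np.float64(-19.2)) (np.float64(-36.3), np.float64(21.2)) notch back (np.float64(-29.8), np.float64(-3.9))
[124, 138, 132, 123, 124, 127, 110, 109, 119, 121, 119, 119, 119, 120, 121, 120, 121, 121, 121, 124, 125, 125, 127, 163, 191, 196, 198] [124, 137, 132, 123, 122, 127, 115, 111, 119, 122, 119, 120, 120, 119, 121, 121, 122, 121, 124, 124, 126, 126, 125, 163, 191, 196, 198]
```

Request:
send_rows --series "0 0 0 -15 -20 0 0;0 0 0 -16 -36 0 0;0 0 0 -12 -36 0 0;0 0 -.005 -11 -36 0 0;0 0 -.01 -11 -36 0 0;0 0 -.01 -11 -36 -5 0;0 0 -.01 -11 -36 -10 0;0 0 -.01 -8 -35 -20 0;0 0 -.01 0 -35 -20 0;0 0 -.005 0 -30 -20 0"

```text
t: 2.48
tcp_pos: [0.4065, -0.2512, 0.186]
tool_rot: [[-0.987, 0.159, 0.002], [0.159, 0.987, 0.001], [-0.002, 0.002, -1.0]]
contact_force: [0.4, 0.3, 0.7]
gripper_width: 0.0855
gripper_force: 0.0
```

Request:
send_rows --series "0 0 0 0 -12 -20 0;0 0 0 0 0 -10 0;0 0 0 0 0 0 0"

```text
t: 2.73
tcp_pos: [0.4049, -0.2608, 0.1539]
tool_rot: [[-0.987, 0.16, -0.005], [0.16, 0.987, 0.003], [0.006, 0.002, -1.0]]
contact_force: [0.1, 0.1, -0.3]
gripper_width: 0.0853
gripper_force: 0.0
```

```bash
python3 - <<'E'
from h import *
s=env.state();c=optics.calibration('wrist');f=optics.grab_frame('wrist')
np.save('w2.npy',f);np.save('w2c.npy',c,allow_pickle=True);save('w2',f,1.5);print(s['t'],s['tcp_pos'].round(4),s['tool_rot'].round(3).tolist(),s['joints'].round(1))
E
```

```text
2.7333 [ 0.4049 -0.2608  0.1539] [[-0.987, 0.16, -0.005], [0.16, 0.987, 0.003], [0.006, 0.002, -1.0]] [-12.6  14.3  46.7 116.2 -12.6  54.9 121.3]
```

View pics/w2.png

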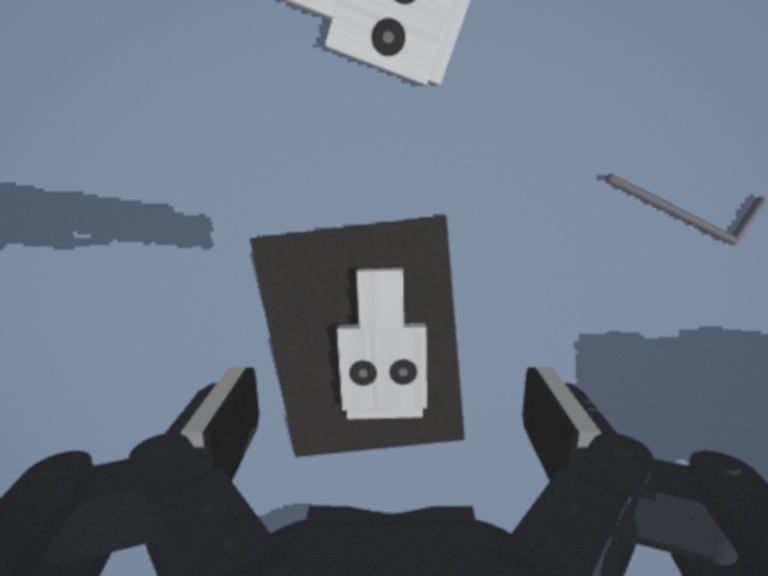

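The chosen plate C shows clearly on its mat, nose away from the robot. Its tab runs columns 358–404 from row 268 to the shoulders at row 326, and the nose ends at row 418 (×1.5 px).

```bash
cat >> h.py <<'E'
def plate(f,c,uv,z):
    g=cv2.cvtColor(f,cv2.COLOR_RGB2GRAY);m=(g>140).astype(np.uint8)
    n,l=cv2.connectedComponents(m);b=(l==l[int(uv[1]),int(uv[0])]).astype(np.uint8)
    ct=max(cv2.findContours(b,cv2.RETR_EXTERNAL,cv2.CHAIN_APPROX_NONE)[0],key=len).reshape(-1,2)
    P=np.array([on_z(c,p,z)[:2] for p in ct])*1000
    return ct,P
E
python3 - <<'E'
from h import *
f=np.load('w2.npy');c=np.load('w2c.npy',allow_pickle=True).item()
ct,P=plate(f,c,(380/1.5,300/1.5),.011)
r=cv2.minAreaRect(P.astype(np.float32));print(r)
for a in cv2.approxPolyDP(ct,2,True).reshape(-1,2): print(a,(on_z(c,a,.011)[:2]*1000).round(1))
# per-row edge midpoints
g=cv2.cvtColor(f,cv2.COLOR_RGB2GRAY).astype(float)
for v in (184,190,196,202,208,213,222,230,238,260,270):
    us=np.where(g[v,215:295]>140)[0]+215;a=on_z(c,(us[0]-.5,v),.011)*1000;b=on_z(c,(us[-1]+.5,v),.011)*1000
    print(v,us[0],us[-1],'mid',((a+b)/2)[:2].round(1),'w',np.linalg.norm(a-b).round(1))
E
```

```text
((458.1935119628906, -273.3221435546875), (60.32088088989258, 109.49714660644531), 82.30624389648438)
[238 181] [ 402.9 -280.4]
[240 218] [ 441.3 -285.4]
[225 219] [ 439.9 -300.6]
[228 272] [ 500.1 -309.1]
[232 278] [ 508.  -306.2]
[280 277] [ 515.2 -255. ]
[284 265] [ 501.5 -248.8]
[283 218] [ 448.3 -242.4]
[268 216] [ 443.7 -257.1]
[268 181] [ 407.6 -251.5]
184 238 268 mid [ 408.2 -266.5] w 30.3
190 238 268 mid [ 414.3 -267.5] w 30.5
196 239 268 mid [ 420.4 -268. ] w 29.7
202 239 268 mid [ 426.6 -269.1] w 29.9
208 239 268 mid [ 432.9 -270.1] w 30.1
213 240 268 mid [ 438.2 -270.5] w 29.2
222 225 283 mid [ 447.8 -272.1] w 60.0
230 225 283 mid [ 456.5 -273.6] w 60.4
238 226 283 mid [ 465.4 -274.5] w 59.9
260 227 284 mid [ 490.7 -277.7] w 61.3
270 228 283 mid [ 502.5 -279.7] w 59.8
```

Request:
send_rows --series "0 0 .011 9 -4 -30 0.45;0 0 .011 9 -4 -35 0.45;0 0 0 0 0 -35 0.45;0 0 0 0 0 -25 0.45;0 0 0 0 0 -12 0.45;0 0 0 0 0 -6 0.45;0 0 0 0 0 -4 0.45;0 0 0 0 0 0 0.45" --squeeze 60

```text
t: 3.45
tcp_pos: [0.4254, -0.2708, 0.0103]
tool_rot: [[-0.99, 0.138, 0.002], [0.138, 0.99, -0.0], [-0.002, 0.0, -1.0]]
contact_force: [0.5, -0.5, -0.6]
gripper_width: 0.047
gripper_force: 0.0
```

Request:
send_rows --series "0 0 0 -2 2 -4 0.45;0 0 0 0 0 -3 0.45;0 0 0 0 0 0 0.7;0 0 0 0 0 0 1;0 0 0 0 0 0 1;0 0 0 0 0 0 1;0 0 0 0 0 0 1" --squeeze 60

```text
t: 4.03
tcp_pos: [0.4225, -0.2692, 0.0031]
tool_rot: [[-0.99, 0.139, 0.001], [0.139, 0.99, 0.0], [-0.001, 0.001, -1.0]]
contact_force: [-1.4, 1.3, 5.4]
gripper_width: 0.0279
gripper_force: 59.7
```

Request:
send_rows --series "0 0 0 0 0 10 1;0 0 0 0 0 25 1;0 0 0 0 0 35 1;0 0 0 0 10 35 1;0 0 .004 0 25 25 1;0 0 .004 0 35 15 1;0 0 .004 0 36 3 1;0 0 .004 0 36 0 1;0 0 .004 0 36 0 1;0 0 .004 0 36 0 1"

```text
t: 4.87
tcp_pos: [0.4217, -0.0536, 0.1509]
tool_rot: [[-0.993, 0.116, 0.001], [0.116, 0.993, 0.001], [-0.001, 0.001, -1.0]]
contact_force: [0.7, -0.4, -1.5]
gripper_width: 0.028
gripper_force: 59.5
```

Request:
send_rows --series "0 0 0 0 36 0 1;0 0 0 0 36 0 1;0 0 0 0 36 0 1;0 0 0 0 30 0 1;0 0 0 0 16 0 1;0 0 0 0 0 0 1;0 0 0 0 0 0 1;0 0 0 0 0 0 1"

```text
t: 5.53
tcp_pos: [0.422, 0.0976, 0.1504]
tool_rot: [[-0.993, 0.117, -0.0], [0.117, 0.993, -0.0], [0.0, -0.0, -1.0]]
contact_force: [-0.6, -0.1, -0.7]
gripper_width: 0.0281
gripper_force: 59.5
```

```bash
python3 - <<'E'
from h import *
s=env.state();c=optics.calibration('wrist');f=optics.grab_frame('wrist')
np.save('w3.npy',f);np.save('w3c.npy',c,allow_pickle=True);save('w3',f,1.5);print(s['t'],s['tcp_pos'].round(4),s['tool_rot'].round(3).tolist(),s['joints'].round(1))
E
```

```text
5.5333 [0.422  0.0976 0.1504] [[-0.993, 0.117, -0.0], [0.117, 0.993, -0.0], [0.0, -0.0, -1.0]] [-51.4   6.3  35.  122.3  -4.5  52.6  69.6]
```

View pics/w3.png

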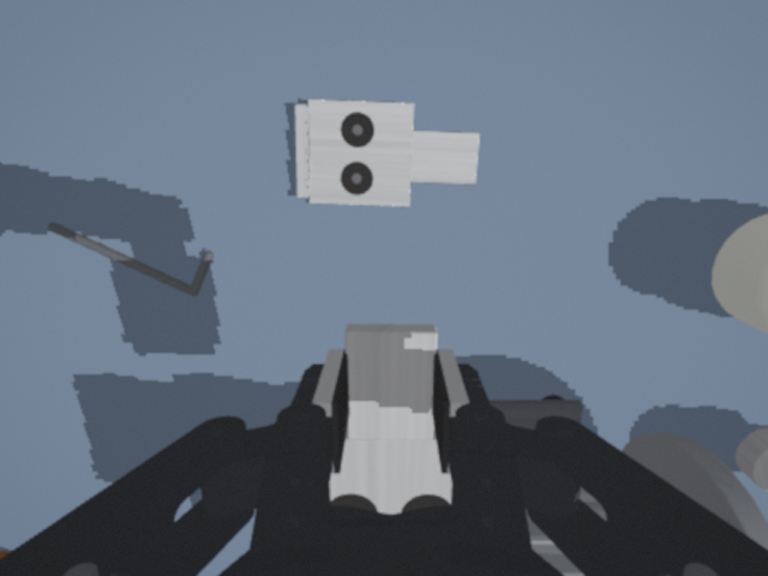

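The plate is held level with its tab between the pads (columns 347–437, tab end at row ~326). The gripper hides the head.

```bash
python3 - <<'E'
from h import *
f=np.load('w3.npy');c=np.load('w3c.npy',allow_pickle=True).item();g=cv2.cvtColor(f,cv2.COLOR_RGB2GRAY).astype(int)
for v in (216,218,221,224,230,240,250,260,270,280,284):
    r=g[v,205:325];d=np.diff(r);print(v,[(205+i,int(x)) for i,x in enumerate(d) if abs(x)>25])
print(g[210:228,250].tolist(),g[210:228,270].tolist(), g[280:300,250].tolist())
z=.158
y=np.radians(-6.57);ex=np.array([np.cos(y),np.sin(y)]);ey=np.array([-ex[1],ex[0]]);C=np.array([.5779,.0815])
for v,a,b in((224,231,291),(230,230.5,291),(270,230,291)):
    A=on_z(c,(a,v),z);B=on_z(c,(b,v),z);M=(A+B)[:2]/2;print(v,A.round(4),B.round(4),(np.linalg.norm(A-B)*1000).round(1),'mid local',((M-C)@ex*1000).round(1),((M-C)@ey*1000).round(1))
t=env.state()['tcp_pos'][:2];print('tcp local',((t-C)@ex*1000).round(1),((t-C)@ey*1000).round(1))
E
```

```text
216 []
218 []
221 []
224 [(273, 26), (291, -32)]
230 [(268, 27), (291, -33)]
240 [(227, -44), (230, 28), (231, 40), (288, -37), (289, -30), (292, 44), (293, 28)]
250 [(212, 28), (213, 31), (224, -34), (225, -33), (231, 46), (232, 26), (288, -46), (294, 29), (295, 35), (306, -26), (307, -38)]
260 [(209, 36), (210, 30), (222, -42), (231, 51), (232, 29), (288, -51), (297, 40), (309, -27), (310, -38)]
270 [(220, -42), (221, -27), (231, 70), (232, 48), (252, -28), (287, -31), (288, -40), (299, 42), (300, 27)]
280 [(230, 37), (231, 69), (232, 34), (288, -62), (289, -53)]
284 [(230, 51), (231, 52), (288, -41), (289, -75)]
[134, 135, 135, 134, 133, 128, 120, 114, 115, 115, 114, 118, 122, 123, 122, 123, 124, 124] [134, 133, 134, 134, 133, 131, 124, 117, 116, 115, 118, 122, 127, 127, 132, 160, 180, 182] [178, 178, 178, 178, 178, 179, 178, 179, 178, 178, 178, 178, 174, 174, 177, 176, 176, 177, 177, 176]
224 [0.4041 0.087  0.158 ] [0.4075 0.1157 0.158 ] 28.9 mid local -173.3 0.1
230 [0.4072 0.0863 0.158 ] [0.4106 0.1155 0.158 ] 29.3 mid local -170.1 -0.1
270 [0.4289 0.0829 0.158 ] [0.4325 0.1135 0.158 ] 30.8 mid local -148.1 -0.2
tcp local -156.6 -2.1
```

Request:
send_rows --series "0 0 .002 5 -0.6 1.5 1;0 0 0 7 -0.8 0 1;0 0 0 5 -0.6 0 1;0 0 0 4 -0.5 0 1;0 0 0 4 -0.5 0 1;0 0 0 4 -0.5 0 1;0 0 0 0 0 0 1"

```text
t: 6.17
tcp_pos: [0.4522, 0.0951, 0.1519]
tool_rot: [[-0.993, 0.114, 0.001], [0.114, 0.993, -0.0], [-0.001, -0.0, -1.0]]
contact_force: [0.8, 0.0, -1.4]
gripper_width: 0.0281
gripper_force: 59.5
```

Request:
send_rows --series "0 0 0 3 -1.3 0 1;0 0 0 3 -0.4 0 1;0 0 0 3 -0.4 0 1;0 0 0 3 -0.4 0 1;0 0 0 0 0 0 1"

```text
t: 6.58
tcp_pos: [0.464, 0.0929, 0.152]
tool_rot: [[-0.994, 0.114, 0.001], [0.114, 0.994, 0.0], [-0.001, 0.0, -1.0]]
contact_force: [0.0, -0.1, -1.7]
gripper_width: 0.0279
gripper_force: 59.5
```

Request:
send_rows --series "0 0 0 4 -0.5 0 1;0 0 0 4 -0.5 0 1;0 0 0 4 -0.5 0 1;0 0 0 4 -0.5 0 1;0 0 0 4 -0.5 0 1;0 0 0 4 -0.4 0 1;0 0 0 4 -0.4 0 1;0 0 0 4 -0.4 0 1;0 0 0 3 -0.3 0 1;0 0 0 0 0 0 1"

```text
t: 7.42
tcp_pos: [0.499, 0.0888, 0.1519]
tool_rot: [[-0.994, 0.114, 0.001], [0.114, 0.994, -0.0], [-0.001, -0.0, -1.0]]
contact_force: [0.0, 0.6, -2.5]
gripper_width: 0.0279
gripper_force: 59.5
```

```bash
python3 - <<'E'
from h import *
s=env.state();c=optics.calibration('scene');f=optics.grab_frame('scene')
t=optics.grab_frame('top');a=cv2.resize(f[160:280,240:370],(520,480),interpolation=cv2.INTER_CUBIC);b=cv2.resize(t[95:215,200:270],(280,480),interpolation=cv2.INTER_CUBIC)
save('s4',np.hstack([a,b]));print(s['contact_force'],s['tcp_pos'])
E
```

```text
[ 0.00850381  0.57166902 -2.54814813] [0.49896503 0.08876143 0.15188106]
```

View pics/s4.png

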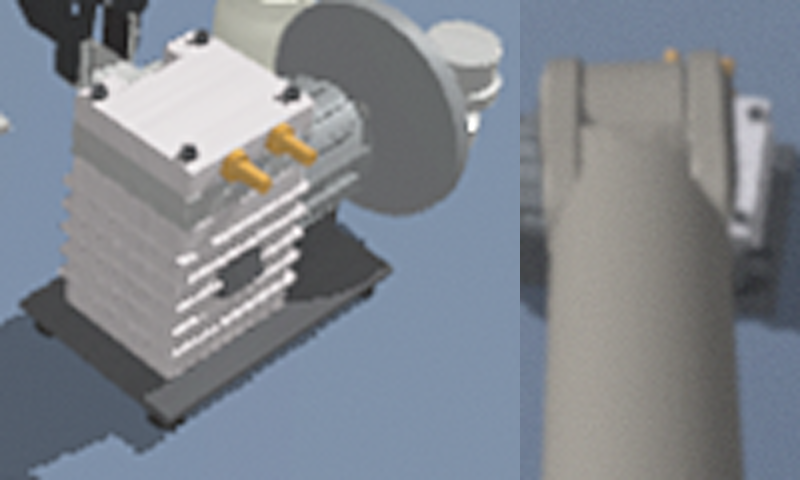

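The crop shows the plate sliding under the cover at the notch, around (130,75), with the fingers clear in front of the head. I'll continue to the blind end.

Request:
send_rows --series "0 0 0 3 -0.35 0 1;0 0 0 3 -0.35 0 1;0 0 0 2 -0.2 0 1;0 0 0 1 -0.1 0 1;0 0 0 1 -0.1 0 1;0 0 0 0 0 0 1"

```text
t: 8.02
tcp_pos: [0.5084, 0.0877, 0.1519]
tool_rot: [[-0.994, 0.114, 0.0], [0.114, 0.994, -0.0], [-0.0, 0.0, -1.0]]
contact_force: [0.1, -0.5, -0.9]
gripper_width: 0.0279
gripper_force: 59.5
```

Request:
send_rows --series "0 0 0 1 -0.1 0 1;0 0 0 1 -0.1 0 1;0 0 0 0 0 0 1;0 0 0 0 0 0 1"

```text
t: 8.35
tcp_pos: [0.5102, 0.0876, 0.1518]
tool_rot: [[-0.994, 0.113, 0.0], [0.113, 0.994, 0.0], [0.0, 0.0, -1.0]]
contact_force: [0.6, 0.6, -1.6]
gripper_width: 0.028
gripper_force: 59.5
```

Request:
send_rows --series "0 0 0 1 -0.1 0 1;0 0 0 0 0 0 1;0 0 0 0 0 0 1"

```text
t: 8.6
tcp_pos: [0.5112, 0.0875, 0.1518]
tool_rot: [[-0.994, 0.113, -0.0], [0.113, 0.994, 0.0], [0.0, 0.0, -1.0]]
contact_force: [0.4, 0.5, -1.0]
gripper_width: 0.0277
gripper_force: 59.5
```

Request:
send_rows --series "0 0 0 1 -0.1 0 1;0 0 0 0 0 0 1;0 0 0 0 0 0 1"

```text
t: 8.85
tcp_pos: [0.5114, 0.0874, 0.1516]
tool_rot: [[-0.994, 0.113, -0.002], [0.113, 0.994, 0.0], [0.002, -0.0, -1.0]]
contact_force: [-2.3, 0.9, -1.2]
gripper_width: 0.028
gripper_force: 59.6
```

Request:
send_rows --series "0 0 0 1 -0.1 0 1;0 0 0 0 0 0 1;0 0 0 0 0 0 1"

```text
t: 9.1
tcp_pos: [0.5114, 0.0873, 0.1512]
tool_rot: [[-0.994, 0.113, -0.004], [0.113, 0.994, -0.0], [0.004, -0.001, -1.0]]
contact_force: [-5.2, 0.5, 0.6]
gripper_width: 0.028
gripper_force: 59.7
```

Contact with the blind end comes at 89.9 mm of travel, where about 89 mm was expected. I'll press a little more, lower onto the floor, release and lift.

Request:
send_rows --series "0 0 0 1.5 -0.2 0 1;0 0 0 1.5 -0.2 0 1;0 0 0 0 0 0 1;0 0 0 0 0 -1 1;0 0 0 -2 0.2 0 1;0 0 0 -2 0.2 0 1;0 0 0 0 0 0 0.5;0 0 0 0 0 0 0.4;0 0 0 0 0 0 0.4;0 0 0 0 0 0 0.4"

```text
t: 9.93
tcp_pos: [0.5133, 0.0873, 0.1513]
tool_rot: [[-0.994, 0.114, 0.002], [0.114, 0.994, 0.0], [-0.002, 0.0, -1.0]]
contact_force: [0.7, 0.6, 0.2]
gripper_width: 0.0511
gripper_force: 0.0
```

Request:
send_rows --series "0 0 0 0 0 8 0.4;0 0 0 0 0 25 0.4;0 0 0 -15 2 35 0.2;0 0 0 -30 4 25 0;0 0 0 -35 4 5 0;0 0 0 -15 0 0 0;0 0 0 0 0 0 0;0 0 0 0 0 0 0"

```text
t: 10.6
tcp_pos: [0.4176, 0.0975, 0.2497]
tool_rot: [[-0.994, 0.113, 0.002], [0.113, 0.994, 0.002], [-0.002, 0.002, -1.0]]
contact_force: [0.2, 0.7, 0.1]
gripper_width: 0.0856
gripper_force: 0.0
```

```bash
python3 - <<'E'
from h import *
s=env.state();c=optics.calibration('wrist');f=optics.grab_frame('wrist')
np.save('w5.npy',f);np.save('w5c.npy',c,allow_pickle=True);save('w5',f,1.5);print(s['t'],s['tcp_pos'].round(4),s['tool_rot'].round(3).tolist(),s['joints'].round(1),s['contact_force'],s['torque'])
E
```

```text
10.6 [0.4176 0.0975 0.2497] [[-0.994, 0.113, 0.002], [0.113, 0.994, 0.002], [-0.002, 0.002, -1.0]] [-54.   -2.5  34.4 115.6   1.5  66.3  63.3] [0.16495593 0.74934928 0.13666604] [-0.05094218 -0.00740478  0.05250497]
```

View pics/w5.png

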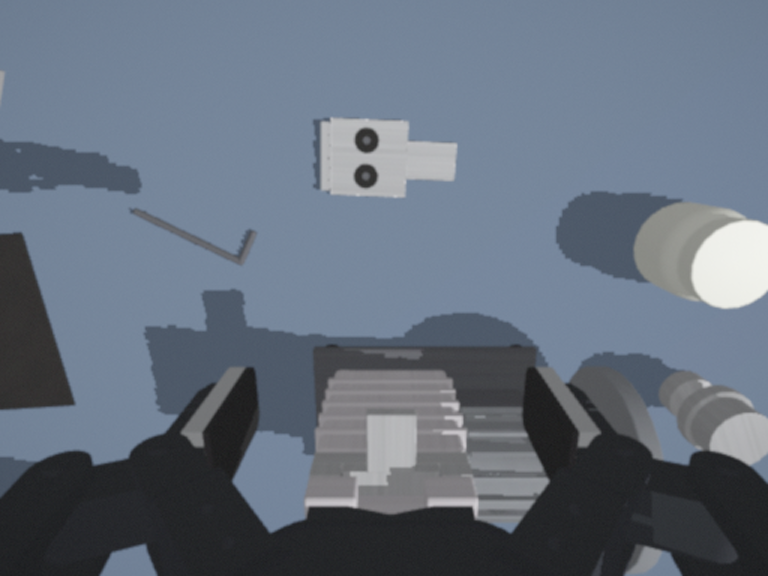

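The tab protrudes from the slot (columns 367–417, end at row 415, ×1.5 px). The cover's front edge is at row ~500.

```bash
python3 - <<'E'
from h import *
f=np.load('w5.npy');c=np.load('w5c.npy',allow_pickle=True).item();g=cv2.cvtColor(f,cv2.COLOR_RGB2GRAY).astype(int)
y=np.radians(-6.57);ex=np.array([np.cos(y),np.sin(y)]);ey=np.array([-ex[1],ex[0]]);C=np.array([.5779,.0815])
L=lambda u,v,z:[((on_z(c,(u,v),z)[:2]-C)@e*1000).round(1) for e in(ex,ey)]
print(g[268:290,260].tolist());print(g[300:342,222].tolist(),g[300:342,305].tolist())
for v in(285,295,305):print(v,[(230+i,int(x)) for i,x in enumerate(np.diff(g[v,230:300])) if abs(x)>20])
for v in (275,276,277):print('tab end',L(260,v,.158))
for v in (333,334,335):print('cover front',L(222,v,.181),L(305,v,.181))
E
```

```text
[134, 140, 138, 130, 120, 113, 113, 117, 141, 169, 181, 182, 182, 181, 181, 183, 182, 182, 181, 182, 181, 182]
[134, 124, 113, 108, 107, 110, 109, 110, 112, 111, 112, 110, 111, 111, 110, 111, 115, 121, 123, 124, 126, 126, 127, 127, 126, 126, 126, 125, 126, 125, 126, 142, 165, 179, 190, 193, 181, 135, 58, 36, 37, 37] [127, 119, 115, 111, 112, 111, 112, 111, 112, 112, 110, 111, 111, 108, 111, 109, 116, 121, 123, 124, 126, 126, 127, 127, 125, 125, 126, 126, 127, 126, 126, 142, 165, 180, 189, 194, 180, 134, 61, 37, 37, 37]
285 [(244, 25), (277, -36)]
295 [(244, 28), (277, -34)]
305 [(244, 33), (276, -27), (277, -24)]
tab end [np.float64(-86.6), np.float64(-0.7)]
tab end [np.float64(-85.6), np.float64(-0.7)]
tab end [np.float64(-84.6), np.float64(-0.6)]
cover front [np.float64(-44.8), np.float64(-33.0)] [np.float64(-44.7), np.float64(37.7)]
cover front [np.float64(-43.8), np.float64(-33.0)] [np.float64(-43.7), np.float64(37.7)]
cover front [np.float64(-42.7), np.float64(-33.1)] [np.float64(-42.6), np.float64(37.8)]
```

The tab end lies 39.5–40 mm in front of the head's face, so the plate is home. Next is the fan, approached from above with its centre at about (.5977,.2463,.09).

Request:
send_rows --series "0 0 0 20 16 0 .65;0 0 0 30 25 0 .65;0 0 0 30 25 0 .65;0 0 0 30 25 0 .65;0 0 0 30 25 0 .65;0 0 0 25 20 0 .65;0 0 0 15 13 -10 .65;0 0 0 0 0 -20 .65;0 0 0 0 0 -10 .65;0 0 0 0 0 0 .65"

```text
t: 11.48
tcp_pos: [0.5962, 0.245, 0.2048]
tool_rot: [[-0.993, 0.114, -0.006], [0.114, 0.993, -0.005], [0.005, -0.005, -1.0]]
contact_force: [-0.6, -1.5, -0.3]
gripper_width: 0.0301
gripper_force: 0.0
```

```bash
cat > log.py <<'E'
from h import *
import json,sys
s=env.state();R=s['tool_rot'];phi=np.degrees(np.arctan2(-R[0,0]*0+R[0,2],-R[2,2]))
C=np.array([.5977,.2463,.09]);a=np.array([.1144,.9934,0]);r=s['tcp_pos']-C
ang=np.degrees(np.arctan2(-r[0]*.9934+r[1]*.1144,r[2]))
T0=np.cross(r,s['contact_force'])@a
json.dump({k:np.array(v).tolist() for k,v in s.items()}|{'tag':sys.argv[1] if len(sys.argv)>1 else ''},open('log.jsonl','a'));open('log.jsonl','a').write('\n')
print('t%.2f tilt%.1f posang%.1f r%.1f y%.1f F'%(s['t'],phi,ang,np.hypot(r[2],r[0]*.9934-r[1]*.1144)*1e3,r@a*1e3),s['contact_force'].round(1),'M',s['torque'].round(2),'T %.3f'%T0,'j',s['joints'].round(0).astype(int).tolist(),'w%.1f'%(s['gripper_width']*1e3))
E
python3 log.py; python3 - <<'E'
from h import *
c=optics.calibration('wrist');f=optics.grab_frame('wrist');np.save('w6.npy',f);np.save('w6c.npy',c,allow_pickle=True);save('w6',f,1.5);print(env.state()['tcp_pos'])
print((proj(c,[[.5977,.2463,.165]])*1.5).round(0))
E
```

```text
t11.48 tilt-0.3 posang0.7 r114.8 y-1.5 F [-0.6 -1.5 -0.3] M [-0.01  0.11  0.04] T -0.049 j [-49, 27, 32, 91, -15, 67, 70] w30.1
[0.59681524 0.24496118 0.20680005]
[[391. 332.]]
```

View pics/w6.png

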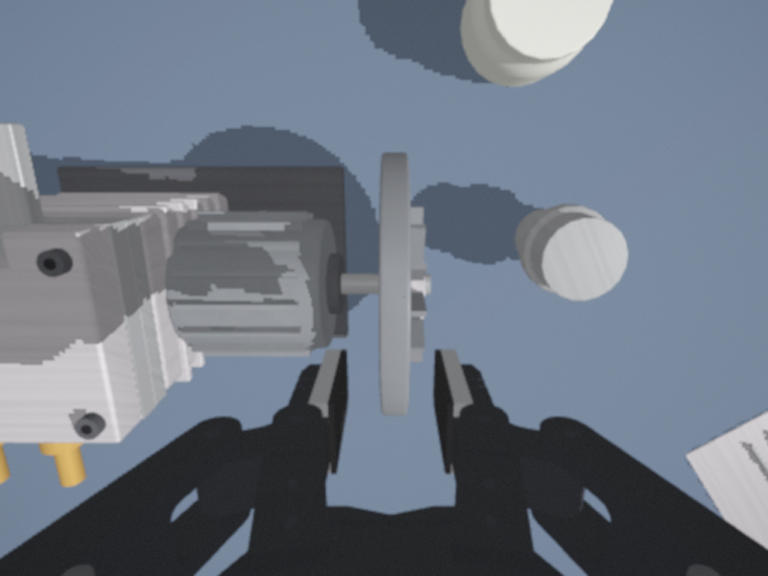

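The wrist view shows the fan edge-on (columns 380–410, rows 153–415) between the open fingers (inner edges ~345 and 437). It is about 1.5 mm off centre toward +y. Descending to grip.

Request:
send_rows --series "0 0 0 1 1 -25 .65;0 0 0 0 0.5 -25 .65;0 0 0 0 0 -12 .65;0 0 0 0 0 -4 .65;0 0 0 0 0 0 .65;0 0 0 0 0 0 .8;0 0 0 0 0 0 1;0 0 0 0 0 0 1;0 0 0 0 0 0 1" --squeeze 80

```text
t: 12.28
tcp_pos: [0.5992, 0.2463, 0.1447]
tool_rot: [[-0.993, 0.115, 0.002], [0.115, 0.993, -0.001], [-0.002, -0.0, -1.0]]
contact_force: [-1.6, -4.2, 6.4]
gripper_width: 0.0121
gripper_force: 80.4
```

```bash
python3 log.py; python3 - <<'E'
from h import *
c=np.load('w6c.npy',allow_pickle=True).item();ex=np.array([.9934,-.1144,0]);ey=np.array([.1144,.9934,0])
C=np.array([.5977,.2463,.09])
for k in(-75,75): print((proj(c,[C+k*.001*ex-.007*ey,C+k*.001*ex+.007*ey])*1.5).round(0).tolist())
E
```

```text
t12.28 tilt0.1 posang-1.6 r54.7 y0.1 F [-1.6 -4.2  6.4] M [-0.99  0.51  0.04] T -0.073 j [-48, 30, 31, 94, -17, 60, 71] w12.1
[[378.0, 151.0], [404.0, 151.0]]
[[380.0, 396.0], [402.0, 396.0]]
```

```bash
cat > arc.py <<'E'
from h import *
import sys
def rows(t0,t1,st,r=53):
    n=int(round(abs(t1-t0)/st));t=np.radians(np.linspace(t0,t1,n+1));o=[]
    for a,b in zip(t[:-1],t[1:]):
        d=-(b-a);k=-r*(np.sin(b)-np.sin(a));o.append('%.4f %.4f 0 %.2f %.2f %.2f 1'%(d*.1144,d*.9934,k*.9934,-k*.1144,r*(np.cos(b)-np.cos(a))))
    return o
if __name__=='__main__':
    a,b,st,n=map(float,sys.argv[1:5]);o=rows(a,b,st)
    for i in range(0,len(o),int(n)): print(';'.join(o[i:i+int(n)]))
E
python3 arc.py 0 36 3 3; python3 - <<'E'
from h import *
c=np.load('w6c.npy',allow_pickle=True).item();ex=np.array([.9934,-.1144,0]);C=np.array([.5977,.2463,.09])
print((proj(c,[C+.0636*ex+[0,0,.0397]])*1.5).round(0))
E
```

```text
-0.0060 -0.0520 0 -2.76 0.32 -0.07 1;-0.0060 -0.0520 0 -2.75 0.32 -0.22 1;-0.0060 -0.0520 0 -2.73 0.31 -0.36 1
-0.0060 -0.0520 0 -2.71 0.31 -0.51 1;-0.0060 -0.0520 0 -2.68 0.31 -0.65 1;-0.0060 -0.0520 0 -2.64 0.30 -0.79 1
-0.0060 -0.0520 0 -2.60 0.30 -0.93 1;-0.0060 -0.0520 0 -2.55 0.29 -1.06 1;-0.0060 -0.0520 0 -2.49 0.29 -1.19 1
-0.0060 -0.0520 0 -2.42 0.28 -1.32 1;-0.0060 -0.0520 0 -2.35 0.27 -1.45 1;-0.0060 -0.0520 0 -2.27 0.26 -1.57 1
[[391. 415.]]
```

Request:
send_rows --series "0 0 0 0 0 1.5 1;-.006 -.052 0 -2.8 .3 -.1 1;-.006 -.052 0 -2.75 .3 -.2 1;-.006 -.052 0 -2.75 .3 -.35 1"

```text
t: 12.62
tcp_pos: [0.5909, 0.2472, 0.1445]
tool_rot: [[-0.981, 0.115, 0.159], [0.113, 0.993, -0.019], [-0.16, -0.0, -0.987]]
contact_force: [1.7, -4.4, 0.9]
gripper_width: 0.0121
gripper_force: 79.5
```

```bash
python3 log.py f
```

```text
t12.62 tilt9.2 posang7.2 r54.9 y0.1 F [ 1.7 -4.4  0.9] M [-1.06  0.14 -0.18] T 0.124 j [-55, 25, 34, 102, -12, 49, 66] w12.1
```

Request:
send_rows --series "-.006 -.052 0 -2.7 .3 -.5 1;-.006 -.052 0 -2.7 .3 -.65 1;-.006 -.052 0 -2.65 .3 -.8 1"

```text
t: 12.87
tcp_pos: [0.5825, 0.2482, 0.1428]
tool_rot: [[-0.944, 0.115, 0.31], [0.11, 0.993, -0.036], [-0.312, 0.0, -0.95]]
contact_force: [2.7, -6.4, 1.6]
gripper_width: 0.0119
gripper_force: 79.7
```

```bash
python3 log.py f
```

```text
t12.87 tilt18.1 posang16.1 r54.9 y0.2 F [ 2.7 -6.4  1.6] M [-1.19  0.34 -0.37] T 0.203 j [-64, 22, 38, 110, -5, 37, 58] w11.9
```

Request:
send_rows --series "-.006 -.052 0 -2.6 .3 -.9 1;-.006 -.052 0 -2.55 .3 -1.1 1;-.006 -.052 0 -2.5 .3 -1.2 1"

```text
t: 13.12
tcp_pos: [0.5746, 0.2492, 0.1399]
tool_rot: [[-0.884, 0.116, 0.453], [0.104, 0.993, -0.052], [-0.456, 0.001, -0.89]]
contact_force: [-0.5, -5.6, 3.6]
gripper_width: 0.0123
gripper_force: 80.1
```

```bash
python3 log.py f; python3 arc.py 27 60 3 3;echo; python3 arc.py 36 -36 3 3
```

```text
t13.12 tilt27.0 posang25.0 r55.0 y0.2 F [-0.5 -5.6  3.6] M [-1.31  0.47 -0.61] T 0.089 j [-75, 22, 46, 117, 4, 26, 46] w12.3
-0.0060 -0.0520 0 -2.42 0.28 -1.32 1;-0.0060 -0.0520 0 -2.35 0.27 -1.45 1;-0.0060 -0.0520 0 -2.27 0.26 -1.57 1
-0.0060 -0.0520 0 -2.19 0.25 -1.69 1;-0.0060 -0.0520 0 -2.10 0.24 -1.80 1;-0.0060 -0.0520 0 -2.00 0.23 -1.91 1
-0.0060 -0.0520 0 -1.90 0.22 -2.01 1;-0.0060 -0.0520 0 -1.79 0.21 -2.11 1;-0.0060 -0.0520 0 -1.68 0.19 -2.20 1
-0.0060 -0.0520 0 -1.56 0.18 -2.29 1;-0.0060 -0.0520 0 -1.44 0.17 -2.37 1

0.0060 0.0520 0 2.27 -0.26 1.57 1;0.0060 0.0520 0 2.35 -0.27 1.45 1;0.0060 0.0520 0 2.42 -0.28 1.32 1
0.0060 0.0520 0 2.49 -0.29 1.19 1;0.0060 0.0520 0 2.55 -0.29 1.06 1;0.0060 0.0520 0 2.60 -0.30 0.93 1
0.0060 0.0520 0 2.64 -0.30 0.79 1;0.0060 0.0520 0 2.68 -0.31 0.65 1;0.0060 0.0520 0 2.71 -0.31 0.51 1
0.0060 0.0520 0 2.73 -0.31 0.36 1;0.0060 0.0520 0 2.75 -0.32 0.22 1;0.0060 0.0520 0 2.76 -0.32 0.07 1
0.0060 0.0520 0 2.76 -0.32 -0.07 1;0.0060 0.0520 0 2.75 -0.32 -0.22 1;0.0060 0.0520 0 2.73 -0.31 -0.36 1
0.0060 0.0520 0 2.71 -0.31 -0.51 1;0.0060 0.0520 0 2.68 -0.31 -0.65 1;0.0060 0.0520 0 2.64 -0.30 -0.79 1
0.0060 0.0520 0 2.60 -0.30 -0.93 1;0.0060 0.0520 0 2.55 -0.29 -1.06 1;0.0060 0.0520 0 2.49 -0.29 -1.19 1
0.0060 0.0520 0 2.42 -0.28 -1.32 1;0.0060 0.0520 0 2.35 -0.27 -1.45 1;0.0060 0.0520 0 2.27 -0.26 -1.57 1
```

Request:
send_rows --series ".006 .052 0 2.5 -.3 1.2 1;.006 .052 0 2.55 -.3 1.1 1;.006 .052 0 2.6 -.3 .9 1"

```text
t: 13.37
tcp_pos: [0.5763, 0.2488, 0.1403]
tool_rot: [[-0.949, 0.114, 0.294], [0.108, 0.993, -0.038], [-0.296, -0.004, -0.955]]
contact_force: [-11.1, -5.7, 6.3]
gripper_width: 0.0121
gripper_force: 82.2
```

```bash
python3 log.py b
```

```text
t13.37 tilt17.1 posang23.2 r54.7 y0.1 F [-11.1  -5.7   6.3] M [-1.19  2.66 -0.72] T -0.388 j [-63, 22, 38, 110, -5, 38, 57] w12.1
```

Request:
send_rows --series ".006 .052 0 2.65 -.3 .8 1;.006 .052 0 2.7 -.3 .65 1;.006 .052 0 2.7 -.3 .5 1"

```text
t: 13.62
tcp_pos: [0.5845, 0.2479, 0.143]
tool_rot: [[-0.983, 0.114, 0.14], [0.113, 0.993, -0.019], [-0.142, -0.002, -0.99]]
contact_force: [-12.1, -5.7, 8.6]
gripper_width: 0.0123
gripper_force: 82.2
```

```bash
python3 log.py b
```

```text
t13.62 tilt8.1 posang14.0 r54.6 y0.1 F [-12.1  -5.7   8.6] M [-1.26  2.82 -0.39] T -0.492 j [-55, 25, 33, 102, -12, 50, 65] w12.3
```

Request:
send_rows --series ".006 .052 0 2.75 -.3 .35 1;.006 .052 0 2.75 -.3 .2 1;.006 .052 0 2.8 -.3 .1 1"

```text
t: 13.87
tcp_pos: [0.593, 0.2469, 0.1444]
tool_rot: [[-0.993, 0.114, -0.015], [0.114, 0.993, -0.001], [0.015, -0.002, -1.0]]
contact_force: [-10.5, -5.5, 7.8]
gripper_width: 0.0121
gripper_force: 81.9
```

```bash
python3 log.py b
```

```text
t13.87 tilt-0.9 posang5.0 r54.6 y0.1 F [-10.5  -5.5   7.8] M [-1.22  2.88 -0.17] T -0.496 j [-48, 30, 30, 94, -17, 61, 71] w12.1
```

Request:
send_rows --series ".006 .052 0 2.8 -.3 -.1 1;.006 .052 0 2.75 -.3 -.2 1;.006 .052 0 2.75 -.3 -.35 1"

```text
t: 14.12
tcp_pos: [0.6015, 0.246, 0.1444]
tool_rot: [[-0.979, 0.113, -0.17], [0.112, 0.994, 0.017], [0.171, -0.003, -0.985]]
contact_force: [-10.1, -6.0, 6.8]
gripper_width: 0.0122
gripper_force: 81.6
```

```bash
python3 log.py b
```

```text
t14.12 tilt-9.8 posang-4.0 r54.5 y0.1 F [-10.1  -6.    6.8] M [-1.11  2.81  0.05] T -0.535 j [-42, 35, 28, 86, -20, 73, 74] w12.2
```

Request:
send_rows --series ".006 .052 0 2.7 -.3 -.5 1;.006 .052 0 2.7 -.3 -.65 1;.006 .052 0 2.65 -.3 -.8 1"

```text
t: 14.37
tcp_pos: [0.6099, 0.245, 0.143]
tool_rot: [[-0.94, 0.113, -0.321], [0.108, 0.994, 0.034], [0.323, -0.003, -0.946]]
contact_force: [-9.1, -4.6, 6.6]
gripper_width: 0.012
gripper_force: 81.4
```

```bash
python3 log.py b
```

```text
t14.37 tilt-18.7 posang-13.1 r54.4 y0.1 F [-9.1 -4.6  6.6] M [-1.04  2.69  0.31] T -0.531 j [-37, 41, 26, 78, -23, 84, 76] w12.0
```

Request:
send_rows --series ".006 .052 0 2.6 -.3 -.9 1;.006 .052 0 2.55 -.3 -1.1 1;.006 .052 0 2.5 -.3 -1.2 1"

```text
t: 14.62
tcp_pos: [0.618, 0.244, 0.1403]
tool_rot: [[-0.879, 0.113, -0.464], [0.101, 0.994, 0.05], [0.467, -0.003, -0.884]]
contact_force: [-10.1, -4.7, 6.1]
gripper_width: 0.0121
gripper_force: 81.1
```

```bash
python3 log.py b
```

```text
t14.62 tilt-27.7 posang-22.1 r54.3 y0.0 F [-10.1  -4.7   6.1] M [-0.98  2.58  0.51] T -0.603 j [-32, 47, 24, 69, -25, 95, 77] w12.1
```

Request:
send_rows --series "-.006 -.052 0 -2.5 .3 1.2 1;-.006 -.052 0 -2.55 .3 1.1 1;-.006 -.052 0 -2.6 .3 .9 1"

```text
t: 14.87
tcp_pos: [0.6154, 0.2443, 0.1402]
tool_rot: [[-0.946, 0.115, -0.304], [0.11, 0.993, 0.033], [0.306, -0.002, -0.952]]
contact_force: [1.5, -4.1, -5.8]
gripper_width: 0.0121
gripper_force: 83.3
```

```bash
python3 log.py f
```

```text
t14.87 tilt-17.7 posang-19.6 r53.3 y0.0 F [ 1.5 -4.1 -5.8] M [-0.78 -0.62  0.14] T 0.199 j [-37, 41, 26, 78, -23, 83, 76] w12.1
```

Request:
send_rows --series "-.006 -.052 0 -2.65 .3 .8 1;-.006 -.052 0 -2.7 .3 .65 1;-.006 -.052 0 -2.7 .3 .5 1"

```text
t: 15.12
tcp_pos: [0.6072, 0.2453, 0.1425]
tool_rot: [[-0.982, 0.115, -0.151], [0.114, 0.993, 0.016], [0.152, -0.002, -0.988]]
contact_force: [2.9, -3.1, -7.5]
gripper_width: 0.0123
gripper_force: 82.9
```

```bash
python3 log.py f
```

```text
t15.12 tilt-8.7 posang-10.3 r53.4 y0.1 F [ 2.9 -3.1 -7.5] M [-0.78 -0.75 -0.02] T 0.242 j [-42, 35, 28, 86, -20, 71, 74] w12.3
```

Request:
send_rows --series "-.006 -.052 0 -2.75 .3 .35 1;-.006 -.052 0 -2.75 .3 .2 1;-.006 -.052 0 -2.8 .3 .1 1"

```text
t: 15.37
tcp_pos: [0.5989, 0.2463, 0.1435]
tool_rot: [[-0.993, 0.115, 0.004], [0.115, 0.993, -0.002], [-0.005, -0.001, -1.0]]
contact_force: [4.0, -3.6, -7.7]
gripper_width: 0.0123
gripper_force: 82.7
```

```bash
python3 log.py f
```

```text
t15.37 tilt0.2 posang-1.3 r53.5 y0.1 F [ 4.  -3.6 -7.7] M [-0.81 -0.63 -0.07] T 0.245 j [-48, 30, 30, 95, -17, 60, 71] w12.3
```

Request:
send_rows --series "-.006 -.052 0 -2.8 .3 -.1 1;-.006 -.052 0 -2.75 .3 -.2 1;-.006 -.052 0 -2.75 .3 -.35 1"

```text
t: 15.62
tcp_pos: [0.5906, 0.2473, 0.1431]
tool_rot: [[-0.98, 0.115, 0.159], [0.113, 0.993, -0.019], [-0.161, -0.001, -0.987]]
contact_force: [5.3, -4.9, -7.8]
gripper_width: 0.0123
gripper_force: 82.5
```

```bash
python3 log.py f
```

```text
t15.62 tilt9.2 posang7.7 r53.6 y0.1 F [ 5.3 -4.9 -7.8] M [-0.78 -0.52 -0.25] T 0.254 j [-55, 25, 33, 102, -12, 49, 65] w12.3
```

Request:
send_rows --series "-.006 -.052 0 -2.7 .3 -.5 1;-.006 -.052 0 -2.7 .3 -.65 1;-.006 -.052 0 -2.65 .3 -.8 1"

```text
t: 15.87
tcp_pos: [0.5825, 0.2482, 0.1415]
tool_rot: [[-0.944, 0.115, 0.31], [0.109, 0.993, -0.036], [-0.313, -0.0, -0.95]]
contact_force: [7.6, -4.8, -9.6]
gripper_width: 0.0122
gripper_force: 82.2
```

```bash
python3 log.py f
```

```text
t15.87 tilt18.1 posang16.6 r53.7 y0.2 F [ 7.6 -4.8 -9.6] M [-0.85 -0.4  -0.41] T 0.272 j [-63, 22, 38, 110, -5, 37, 57] w12.2
```

Request:
send_rows --series "-.006 -.052 0 -2.6 .3 -.9 1;-.006 -.052 0 -2.55 .3 -1.1 1;-.006 -.052 0 -2.5 .3 -1.2 1"

```text
t: 16.12
tcp_pos: [0.5747, 0.2491, 0.1386]
tool_rot: [[-0.884, 0.116, 0.454], [0.103, 0.993, -0.053], [-0.457, 0.0, -0.89]]
contact_force: [12.0, -5.6, -13.7]
gripper_width: 0.012
gripper_force: 81.2
```

```bash
python3 log.py f; cat > fit.py <<'E'
from h import *
import json
from scipy.optimize import least_squares
C=np.array([.5977,.2463,.09]);a=np.array([.1144,.9934,0]);ex=np.array([.9934,-.1144,0])
D=[json.loads(l) for l in open('log.jsonl') if l.strip()]
D=[d for d in D if d['tag'] in('f','b')]
rows=[]
for d in D:
    p=np.array(d['tcp_pos']);R=np.array(d['tool_rot']);F=np.array(d['contact_force']);M=np.array(d['torque']);z=R[:,2]
    g=p-.011*z-C;al=np.degrees(np.arctan2(-g@ex,g[2]))
    T=np.cross(p-C,F)@a; k=np.cross(-z,F)@a; rows.append((d['t'],al,1 if d['tag']=='f' else -1,T,k,M@a))
W=np.array(rows)
if __name__=='__main__':
    for d in np.arange(.1,.25,.02):
        print(d.round(2),(W[:,3]+d*W[:,4]+W[:,5]).round(2).tolist())
    print(W[:,:3].round(1).tolist())
E
python3 fit.py
```

```text
t16.12 tilt27.0 posang25.6 r53.8 y0.2 F [ 12.   -5.6 -13.7] M [-0.62 -0.3  -0.38] T 0.293 j [-75, 22, 46, 117, 4, 26, 46] w12.0
0.1 [0.37, 0.77, 0.58, 1.31, 1.16, 1.23, 1.09, 1.01, 0.72, -0.15, -0.16, -0.03, 0.09, 0.25, 0.41]
0.12 [0.42, 0.84, 0.61, 1.15, 0.95, 1.03, 0.88, 0.8, 0.5, -0.07, -0.07, 0.06, 0.18, 0.35, 0.51]
0.14 [0.46, 0.92, 0.65, 0.99, 0.75, 0.83, 0.67, 0.6, 0.28, -0.0, 0.02, 0.14, 0.27, 0.44, 0.61]
0.16 [0.51, 0.99, 0.68, 0.82, 0.55, 0.64, 0.47, 0.4, 0.05, 0.07, 0.11, 0.23, 0.36, 0.54, 0.71]
0.18 [0.55, 1.07, 0.72, 0.66, 0.35, 0.44, 0.26, 0.19, -0.17, 0.14, 0.19, 0.32, 0.45, 0.63, 0.81]
0.2 [0.6, 1.14, 0.75, 0.5, 0.15, 0.24, 0.05, -0.01, -0.4, 0.21, 0.28, 0.41, 0.54, 0.73, 0.91]
0.22 [0.64, 1.22, 0.79, 0.34, -0.05, 0.04, -0.16, -0.21, -0.62, 0.29, 0.37, 0.49, 0.63, 0.82, 1.0]
0.24 [0.69, 1.29, 0.82, 0.18, -0.26, -0.16, -0.37, -0.42, -0.85, 0.36, 0.45, 0.58, 0.72, 0.92, 1.1]
[[12.6, 7.5, 1.0], [12.9, 16.5, 1.0], [13.1, 25.4, 1.0], [13.4, 22.2, -1.0], [13.6, 13.1, -1.0], [13.9, 4.0, -1.0], [14.1, -5.0, -1.0], [14.4, -14.0, -1.0], [14.6, -23.0, -1.0], [14.9, -19.3, 1.0], [15.1, -10.1, 1.0], [15.4, -1.1, 1.0], [15.6, 7.9, 1.0], [15.9, 16.9, 1.0], [16.1, 25.8, 1.0]]
```

Request:
send_rows --series "0 0 0 0 0 0 .65;0 0 0 0 0 0 .65;0 0 0 0 0 0 .65;0 0 0 -6 .7 12 .65;0 0 0 -10 1.2 20 .65;0 0 0 -10 1.2 19 .65;0 0 0 0 0 0 .65;0 0 0 0 0 0 .65;0 0 0 0 0 0 .65"

```text
t: 16.87
tcp_pos: [0.5486, 0.254, 0.1897]
tool_rot: [[-0.885, 0.114, 0.451], [0.102, 0.994, -0.051], [-0.454, 0.001, -0.891]]
contact_force: [0.9, 0.7, -1.3]
gripper_width: 0.0299
gripper_force: 0.0
```

```bash
python3 log.py air
```

```text
t16.87 tilt26.8 posang26.5 r111.4 y2.0 F [ 0.9  0.7 -1.3] M [ 0.08  0.49 -0.02] T 0.016 j [-84, 15, 52, 117, 10, 33, 41] w29.9
```

Request:
send_rows --series ".012 .104 0 10.4 -1.2 4.7 .65;.012 .104 0 10.9 -1.2 3.5 .65;0 0 0 0 0 0 .65;0 0 0 0 0 0 .65"

```text
t: 17.2
tcp_pos: [0.5722, 0.2471, 0.1974]
tool_rot: [[-0.955, 0.122, 0.27], [0.117, 0.992, -0.036], [-0.272, -0.002, -0.962]]
contact_force: [-0.2, 0.9, 0.2]
gripper_width: 0.03
gripper_force: 0.0
```

```bash
python3 log.py air
```

```text
t17.20 tilt15.7 posang13.3 r110.4 y-2.1 F [-0.2  0.9  0.2] M [ 0.06  0.4  -0.01] T -0.029 j [-67, 19, 42, 106, -5, 47, 58] w30.0
```

Request:
send_rows --series ".012 .104 0 11.2 -1.3 2.4 .65;.012 .104 0 11.4 -1.3 1.2 .65;.006 .052 0 5.7 -.7 0 .65;0 0 0 0 0 0 .65;0 0 0 0 0 0 .65"

```text
t: 17.62
tcp_pos: [0.5966, 0.247, 0.199]
tool_rot: [[-0.993, 0.115, 0.01], [0.115, 0.993, -0.005], [-0.011, -0.004, -1.0]]
contact_force: [1.1, 0.7, -0.1]
gripper_width: 0.0298
gripper_force: 0.0
```

```bash
python3 log.py air
```

```text
t17.62 tilt0.6 posang0.6 r109.0 y0.5 F [ 1.1  0.7 -0.1] M [ 0.03 -0.    0.04] T 0.109 j [-53, 28, 37, 92, -17, 66, 71] w29.8
```

Request:
send_rows --series ".006 .052 0 5.7 -.7 0 .65;.012 .104 0 11.4 -1.3 -1.2 .65;.012 .104 0 11.2 -1.3 -2.4 .65;0 0 0 0 0 0 .65;0 0 0 0 0 0 .65"

```text
t: 18.03
tcp_pos: [0.6244, 0.2439, 0.1939]
tool_rot: [[-0.962, 0.114, -0.249], [0.112, 0.993, 0.023], [0.251, -0.005, -0.968]]
contact_force: [-0.4, 0.2, 0.7]
gripper_width: 0.03
gripper_force: 0.0
```

```bash
python3 log.py air
```

```text
t18.03 tilt-14.5 posang-14.4 r107.3 y0.7 F [-0.4  0.2  0.7] M [ 0.02 -0.22 -0.02] T -0.061 j [-41, 39, 33, 76, -24, 85, 77] w30.0
```

Request:
send_rows --series ".012 .104 0 10.9 -1.2 -3.5 .65;.012 .104 0 10.4 -1.2 -4.7 .65;0 0 0 0 0 0 .65;0 0 0 0 0 0 .65"

```text
t: 18.37
tcp_pos: [0.6451, 0.2424, 0.1859]
tool_rot: [[-0.889, 0.113, -0.444], [0.103, 0.994, 0.047], [0.447, -0.004, -0.895]]
contact_force: [-0.2, 0.6, 0.3]
gripper_width: 0.0299
gripper_force: 0.0
```

```bash
python3 log.py air; for i in 1 2 3;do python3 log.py air;done
```

```text
t18.37 tilt-26.4 posang-26.4 r107.0 y1.5 F [-0.2  0.6  0.3] M [-0.1  -0.43  0.09] T -0.041 j [-33, 48, 30, 63, -28, 100, 78] w29.9
t18.37 tilt-26.4 posang-26.4 r107.0 y1.5 F [-0.2  0.6  0.3] M [-0.1  -0.43  0.09] T -0.041 j [-33, 48, 30, 63, -28, 100, 78] w29.9
t18.37 tilt-26.4 posang-26.4 r107.0 y1.5 F [-0.2  0.6  0.3] M [-0.1  -0.43  0.09] T -0.041 j [-33, 48, 30, 63, -28, 100, 78] w29.9
t18.37 tilt-26.4 posang-26.4 r107.0 y1.5 F [-0.2  0.6  0.3] M [-0.1  -0.43  0.09] T -0.041 j [-33, 48, 30, 63, -28, 100, 78] w29.9
```

```bash
cat > fit2.py <<'E'
from h import *
import json,sys
from scipy.optimize import least_squares
C=np.array([.5977,.2463,.09]);a=np.array([.1144,.9934,0]);ex=np.array([.9934,-.1144,0])
OFF=json.load(open('off.json'))   # list of [t_start, offset]: psi=alpha+offset
D=[json.loads(l) for l in open('log.jsonl') if l.strip()]
W=[];prev=None
for d in D:
    if d['tag'] not in('f','b'): prev=d['tag'];continue
    p=np.array(d['tcp_pos']);R=np.array(d['tool_rot']);F=np.array(d['contact_force']);M=np.array(d['torque']);z=R[:,2]
    g=p-.011*z-C;al=np.degrees(np.arctan2(-g@ex,g[2]));off=[o for t,o in OFF if d['t']>t][-1]
    W.append((d['t'],al+off,1 if d['tag']=='f' else -1,np.cross(p-C,F)@a,np.cross(-z,F)@a,M@a-1.03*(z@ex),0 if d['tag']==prev else 1));prev=d['tag']
W=np.array(W);use=W[:,6]==0
def res(x,W):
    d,A,B=x[:3];ps=np.radians(W[:,1]);T=W[:,3]+d*W[:,4]+W[:,5]
    return T-(W[:,2]*.32+A*np.sin(ps)+B*np.cos(ps))-(x[3] if len(x)>3 else 0)
for x0 in([.22,0,0],[.22,0,0,0]):
    r=least_squares(res,x0,args=(W[use],),loss='soft_l1',f_scale=.05);A,B=r.x[1:3];J=np.linalg.inv(r.jac.T@r.jac)
    print(r.x.round(3),'amp',np.hypot(A,B).round(3),'phase peak psi',np.degrees(np.arctan2(A,B)).round(1),'rms',res(r.x,W[use]).std().round(3),'se',(np.sqrt(np.diag(J))*res(r.x,W[use]).std()).round(3))
d=r.x[0]
for w in W: print('t%.1f psi%.1f %+d T-drag %.2f %s'%(w[0],w[1],w[2],w[3]+d*w[4]+w[5]-.32*w[2],'x' if w[6] else ''))
E
echo '[[0,0]]' > off.json; python3 fit2.py
```

```text
[ 0.228 -0.006  0.232] amp 0.232 phase peak psi -1.5 rms 0.149 se [0.012 0.358 0.074]
[ 0.228  0.053  1.385 -1.129] amp 1.386 phase peak psi 2.2 rms 0.144 se [0.01  0.348 2.473 2.41 ]
t12.6 psi7.5 +1 T-drag 0.18 x
t12.9 psi16.5 +1 T-drag 0.60 
t13.1 psi25.4 +1 T-drag 0.01 
t13.4 psi22.2 -1 T-drag 0.29 x
t13.6 psi13.1 -1 T-drag 0.04 
t13.9 psi4.0 -1 T-drag 0.30 
t14.1 psi-5.0 -1 T-drag 0.26 
t14.4 psi-14.0 -1 T-drag 0.36 
t14.6 psi-23.0 -1 T-drag 0.09 
t14.9 psi-19.3 +1 T-drag 0.31 x
t15.1 psi-10.1 +1 T-drag 0.24 
t15.4 psi-1.1 +1 T-drag 0.20 
t15.6 psi7.9 +1 T-drag 0.18 
t15.9 psi16.9 +1 T-drag 0.22 
t16.1 psi25.8 +1 T-drag 0.25
```

Request:
send_rows --series "-.014 -.1214 0 -11.9 1.4 5.1 .65;-.014 -.1214 0 -12.5 1.4 3.6 .65;-.014 -.1214 0 -12.8 1.5 2 .65;-.014 -.1214 0 -13 1.5 .4 .65;-.014 -.1214 0 -12.9 1.5 -1.2 .65;-.0084 -.0728 0 -7.7 .9 -1.5 .65;-.0084 -.0728 0 -7.5 .9 -2 .65;-.0084 -.0728 0 -7.4 .9 -2.6 .65;-.0084 -.0728 0 -7.1 .8 -3.2 .65;-.0084 -.0728 0 -6.9 .8 -3.7 .65"

```text
t: 19.2
tcp_pos: [0.5437, 0.2554, 0.1865]
tool_rot: [[-0.863, 0.111, 0.493], [0.1, 0.994, -0.048], [-0.495, 0.008, -0.869]]
contact_force: [0.8, -0.1, -0.1]
gripper_width: 0.03
gripper_force: 0.0
```

Request:
send_rows --series "0 0 0 0 0 0 .65;0 0 0 0 0 0 .65"

```text
t: 19.37
tcp_pos: [0.5425, 0.2564, 0.1852]
tool_rot: [[-0.866, 0.107, 0.489], [0.094, 0.994, -0.051], [-0.491, 0.002, -0.871]]
contact_force: [-0.4, 0.5, 1.1]
gripper_width: 0.0299
gripper_force: 0.0
```

```bash
python3 log.py air; python3 - <<'E'
from h import *
s=env.state();C=np.array([.5977,.2463,.09]);ex=np.array([.9934,-.1144,0])
t=np.radians(29.6);tgt=C+.0535*(-np.sin(t)*ex+np.array([0,0,np.cos(t)]));print((tgt-s['tcp_pos'])*1000,s['tool_rot'].round(3).tolist())
E
python3 arc.py 30 -36 3 30
```

```text
t19.37 tilt29.3 posang30.5 r110.5 y3.7 F [-0.4  0.5  1.1] M [-0.    0.47 -0.03] T 0.014 j [-89, 16, 56, 119, 13, 30, 37] w29.9
[ 28.94468812  -7.08248993 -48.70038835] [[-0.866, 0.107, 0.489], [0.094, 0.994, -0.051], [-0.491, 0.002, -0.871]]
0.0060 0.0520 0 2.42 -0.28 1.32 1;0.0060 0.0520 0 2.49 -0.29 1.19 1;0.0060 0.0520 0 2.55 -0.29 1.06 1;0.0060 0.0520 0 2.60 -0.30 0.93 1;0.0060 0.0520 0 2.64 -0.30 0.79 1;0.0060 0.0520 0 2.68 -0.31 0.65 1;0.0060 0.0520 0 2.71 -0.31 0.51 1;0.0060 0.0520 0 2.73 -0.31 0.36 1;0.0060 0.0520 0 2.75 -0.32 0.22 1;0.0060 0.0520 0 2.76 -0.32 0.07 1;0.0060 0.0520 0 2.76 -0.32 -0.07 1;0.0060 0.0520 0 2.75 -0.32 -0.22 1;0.0060 0.0520 0 2.73 -0.31 -0.36 1;0.0060 0.0520 0 2.71 -0.31 -0.51 1;0.0060 0.0520 0 2.68 -0.31 -0.65 1;0.0060 0.0520 0 2.64 -0.30 -0.79 1;0.0060 0.0520 0 2.60 -0.30 -0.93 1;0.0060 0.0520 0 2.55 -0.29 -1.06 1;0.0060 0.0520 0 2.49 -0.29 -1.19 1;0.0060 0.0520 0 2.42 -0.28 -1.32 1;0.0060 0.0520 0 2.35 -0.27 -1.45 1;0.0060 0.0520 0 2.27 -0.26 -1.57 1
```

Request:
send_rows --series "0 0 -.007 -.4 -3.7 0 .65;0 0 0 11 -1.3 -18 .65;0 0 0 11 -1.3 -18 .65;0 0 0 5 -.5 -9 .65;0 0 0 2.2 -.3 -3.7 .65;0 0 0 0 0 0 .65;0 0 0 0 0 0 1;0 0 0 0 0 0 1;0 0 0 0 0 0 1;0 0 0 0 0 0 1"

```text
t: 20.2
tcp_pos: [0.577, 0.2486, 0.1389]
tool_rot: [[-0.861, 0.119, 0.495], [0.104, 0.993, -0.058], [-0.498, 0.002, -0.867]]
contact_force: [5.0, 2.0, -4.4]
gripper_width: 0.0123
gripper_force: 78.0
```

```bash
python3 log.py grip
```

```text
t20.20 tilt29.7 posang23.1 r53.2 y-0.1 F [ 5.   2.  -4.4] M [ 0.6  -0.03  0.48] T 0.138 j [-78, 22, 49, 119, 7, 23, 42] w12.3
```

Request:
send_rows --series ".006 .052 0 2.53 -.3 1.1 1;.006 .052 0 2.58 -.3 .97 1;.006 .052 0 2.63 -.3 .83 1;.006 .052 0 2.67 -.3 .7 1"

```text
t: 20.53
tcp_pos: [0.5862, 0.2476, 0.1417]
tool_rot: [[-0.946, 0.118, 0.301], [0.113, 0.993, -0.036], [-0.303, 0.0, -0.953]]
contact_force: [4.5, 2.8, -9.5]
gripper_width: 0.0124
gripper_force: 80.7
```

```bash
python3 log.py b
```

```text
t20.53 tilt17.5 posang12.6 r53.0 y-0.0 F [ 4.5  2.8 -9.5] M [ 0.69 -0.37  0.34] T 0.106 j [-61, 22, 36, 109, -4, 38, 57] w12.4
```

Request:
send_rows --series ".006 .052 0 2.7 -.3 .55 1;.006 .052 0 2.73 -.3 .4 1"

```text
t: 20.7
tcp_pos: [0.5917, 0.247, 0.1426]
tool_rot: [[-0.973, 0.119, 0.2], [0.116, 0.993, -0.024], [-0.202, -0.0, -0.979]]
contact_force: [3.4, 3.0, -6.6]
gripper_width: 0.0123
gripper_force: 81.1
```

```bash
python3 log.py b
```

```text
t20.70 tilt11.6 posang6.5 r52.9 y0.0 F [ 3.4  3.  -6.6] M [ 0.68 -0.39  0.3 ] T 0.119 j [-55, 24, 33, 104, -9, 46, 63] w12.3
```

Request:
send_rows --series ".006 .052 0 2.74 -.3 .27 1;.006 .052 0 2.75 -.3 .12 1"

```text
t: 20.87
tcp_pos: [0.5972, 0.2464, 0.1428]
tool_rot: [[-0.988, 0.118, 0.097], [0.118, 0.993, -0.013], [-0.098, -0.001, -0.995]]
contact_force: [1.8, 2.7, -6.4]
gripper_width: 0.0122
gripper_force: 81.2
```

```bash
python3 log.py b
```

```text
t20.87 tilt5.6 posang0.5 r52.8 y0.0 F [ 1.8  2.7 -6.4] M [ 0.74 -0.55  0.17] T 0.074 j [-51, 27, 30, 99, -13, 53, 67] w12.2
```

Request:
send_rows --series ".006 .052 0 2.75 -.3 0 1;.006 .052 0 2.75 -.3 -.17 1"

```text
t: 21.03
tcp_pos: [0.6027, 0.2457, 0.1425]
tool_rot: [[-0.993, 0.118, -0.006], [0.118, 0.993, -0.001], [0.006, -0.002, -1.0]]
contact_force: [1.3, 3.3, -6.7]
gripper_width: 0.012
gripper_force: 81.3
```

```bash
python3 log.py b
```

```text
t21.03 tilt-0.4 posang-5.5 r52.8 y0.0 F [ 1.3  3.3 -6.7] M [ 0.75 -0.66  0.1 ] T 0.080 j [-46, 30, 29, 94, -16, 61, 70] w12.0
```

Request:
send_rows --series ".006 .052 0 2.74 -.3 -.3 1;.006 .052 0 2.72 -.3 -.46 1"

```text
t: 21.2
tcp_pos: [0.6081, 0.2451, 0.1417]
tool_rot: [[-0.987, 0.118, -0.11], [0.117, 0.993, 0.011], [0.111, -0.002, -0.994]]
contact_force: [1.7, 2.9, -4.9]
gripper_width: 0.0122
gripper_force: 81.3
```

```bash
python3 log.py b
```

```text
t21.20 tilt-6.3 posang-11.5 r52.7 y-0.0 F [ 1.7  2.9 -4.9] M [ 0.72 -0.77 -0.04] T 0.122 j [-42, 34, 27, 88, -19, 68, 73] w12.2
```

Request:
send_rows --series ".006 .052 0 2.69 -.3 -.6 1;.006 .052 0 2.66 -.3 -.74 1"

```text
t: 21.37
tcp_pos: [0.6134, 0.2444, 0.1402]
tool_rot: [[-0.97, 0.117, -0.213], [0.115, 0.993, 0.022], [0.214, -0.003, -0.977]]
contact_force: [0.6, 2.3, -4.9]
gripper_width: 0.0127
gripper_force: 81.4
```

```bash
python3 log.py b
```

```text
t21.37 tilt-12.3 posang-17.5 r52.7 y-0.0 F [ 0.6  2.3 -4.9] M [ 0.78 -0.87 -0.11] T 0.092 j [-39, 37, 26, 83, -21, 76, 74] w12.7
```

Request:
send_rows --series ".006 .052 0 2.61 -.3 -.88 1;.006 .052 0 2.57 -.3 -1 1"

```text
t: 21.53
tcp_pos: [0.6186, 0.2439, 0.1382]
tool_rot: [[-0.942, 0.117, -0.313], [0.112, 0.993, 0.034], [0.315, -0.003, -0.949]]
contact_force: [0.6, 3.1, -4.4]
gripper_width: 0.0122
gripper_force: 81.4
```

```bash
python3 log.py b
```

```text
t21.53 tilt-18.3 posang-23.5 r52.6 y-0.0 F [ 0.6  3.1 -4.4] M [ 0.79 -0.96 -0.24] T 0.104 j [-36, 41, 25, 77, -22, 83, 75] w12.2
```

Request:
send_rows --series ".006 .052 0 2.51 -.3 -1.15 1;.006 .052 0 2.45 -.3 -1.28 1"

```text
t: 21.7
tcp_pos: [0.6234, 0.2433, 0.1357]
tool_rot: [[-0.905, 0.116, -0.41], [0.107, 0.993, 0.045], [0.413, -0.004, -0.911]]
contact_force: [-0.1, 3.3, -4.1]
gripper_width: 0.0122
gripper_force: 81.5
```

```bash
python3 log.py b
```

```text
t21.70 tilt-24.3 posang-29.6 r52.5 y-0.0 F [-0.1  3.3 -4.1] M [ 0.83 -0.97 -0.33] T 0.082 j [-33, 46, 23, 71, -24, 90, 76] w12.2
```

Request:
send_rows --series ".006 .052 0 2.38 -.3 -1.4 1;.006 .052 0 2.3 -.3 -1.53 1"

```text
t: 21.87
tcp_pos: [0.628, 0.2428, 0.1327]
tool_rot: [[-0.857, 0.116, -0.503], [0.102, 0.993, 0.055], [0.506, -0.004, -0.863]]
contact_force: [0.1, 3.1, -4.8]
gripper_width: 0.0123
gripper_force: 81.5
```

```bash
python3 log.py b; echo '[[0,0],[20,1.6]]'>off.json; python3 fit2.py
```

```text
t21.87 tilt-30.2 posang-35.6 r52.5 y-0.0 F [ 0.1  3.1 -4.8] M [ 0.78 -1.1  -0.48] T 0.134 j [-30, 50, 22, 65, -26, 98, 76] w12.3
[ 0.226 -0.091  0.229] amp 0.246 phase peak psi -21.8 rms 0.143 se [0.013 0.222 0.068]
[ 0.228 -0.06  -0.401  0.611] amp 0.406 phase peak psi -171.5 rms 0.14 se [0.014 0.209 1.473 1.423]
t12.6 psi7.5 +1 T-drag 0.18 x
t12.9 psi16.5 +1 T-drag 0.60 
t13.1 psi25.4 +1 T-drag 0.01 
t13.4 psi22.2 -1 T-drag 0.29 x
t13.6 psi13.1 -1 T-drag 0.04 
t13.9 psi4.0 -1 T-drag 0.30 
t14.1 psi-5.0 -1 T-drag 0.26 
t14.4 psi-14.0 -1 T-drag 0.36 
t14.6 psi-23.0 -1 T-drag 0.09 
t14.9 psi-19.3 +1 T-drag 0.31 x
t15.1 psi-10.1 +1 T-drag 0.24 
t15.4 psi-1.1 +1 T-drag 0.20 
t15.6 psi7.9 +1 T-drag 0.18 
t15.9 psi16.9 +1 T-drag 0.22 
t16.1 psi25.8 +1 T-drag 0.25 
t20.5 psi15.1 -1 T-drag 0.08 x
t20.7 psi9.0 -1 T-drag 0.29 
t20.9 psi3.0 -1 T-drag 0.02 
t21.0 psi-3.0 -1 T-drag 0.04 
t21.2 psi-9.0 -1 T-drag 0.30 
t21.4 psi-15.0 -1 T-drag 0.16 
t21.5 psi-21.0 -1 T-drag 0.25 
t21.7 psi-27.1 -1 T-drag 0.24 
t21.9 psi-33.1 -1 T-drag 0.46
```

Request:
send_rows --series "0 0 0 0 0 0 1;0 0 0 0 0 0 1"

```text
t: 22.03
tcp_pos: [0.6285, 0.2427, 0.1323]
tool_rot: [[-0.858, 0.116, -0.501], [0.102, 0.993, 0.055], [0.504, -0.004, -0.864]]
contact_force: [1.7, 4.4, -1.8]
gripper_width: 0.0121
gripper_force: 81.8
```

```bash
cat > slog.py <<'E'
# static average over n readings: python3 slog.py tag n
from h import *
import json,sys
n=int(sys.argv[2]);S=[]
for i in range(n):
    S.append(env.state());optics.grab_frame('wrist')
C=np.array([.5977,.2463,.09]);a=np.array([.1144,.9934,0]);ex=np.array([.9934,-.1144,0])
m={k:np.mean([np.array(s[k]) for s in S],0) for k in('t','tcp_pos','tool_rot','contact_force','torque')}
z=m['tool_rot'][:,2];g=m['tcp_pos']-.011*z-C;al=np.degrees(np.arctan2(-g@ex,g[2]))
def T(s,d=.228):
    p=np.array(s['tcp_pos']);z=np.array(s['tool_rot'])[:,2];return np.cross(p-d*z-C,s['contact_force'])@a+np.array(s['torque'])@a-1.03*(z@ex)
ts=[T(s) for s in S]
json.dump({k:v.tolist() for k,v in m.items()}|{'tag':sys.argv[1],'n':n,'al':al},open('slog.jsonl','a'));open('slog.jsonl','a').write('\n')
print(sys.argv[1],'t%.2f al %.1f tilt %.1f T %.3f sd %.3f se %.3f'%(m['t'],al,np.degrees(np.arcsin(z@ex)),np.mean(ts),np.std(ts),np.std(ts)/n**.5),'F',m['contact_force'].round(1),'M',m['torque'].round(2),'tcp',m['tcp_pos'].round(4), np.round(ts,2)[:8])
E
python3 slog.py b 8
```

```text
b t22.21 al -35.0 tilt -30.2 T 0.540 sd 0.155 se 0.055 F [ 2.4  5.  -4. ] M [ 1.18 -1.15 -0.63] tcp [0.6283 0.2427 0.1324] [0.36 0.66 0.36 0.62 0.47 0.61 0.41 0.82]
```

Request:
send_rows --series "0 0 0 0 0 0 .65;0 0 0 0 0 0 .65;0 0 0 0 0 0 .65;0 0 0 7 -.7 12 .65;0 0 0 10 -1.1 17 .65;0 0 0 8 -.9 14 .65;0 0 0 0 0 0 .65"

```text
t: 23.02
tcp_pos: [0.6555, 0.2361, 0.179]
tool_rot: [[-0.86, 0.118, -0.496], [0.106, 0.993, 0.052], [0.499, -0.008, -0.867]]
contact_force: [0.4, -0.5, 0.2]
gripper_width: 0.0299
gripper_force: 0.0
```

Request:
send_rows --series "-.014 -.1214 0 -10.8 1.25 6.1 .65;-.014 -.1214 0 -11.4 1.3 4.8 .65;-.014 -.1214 0 -11.9 1.4 3.3 .65;-.014 -.1214 0 -12.2 1.4 1.85 .65;-.014 -.1214 0 -12.4 1.4 .3 .65;-.008 -.0694 0 -7.05 .8 -.5 .65;-.008 -.0694 0 -7 .8 -1 .65;-.008 -.0694 0 -6.9 .8 -1.5 .65;-.008 -.0694 0 -6.8 .8 -1.95 .65;-.008 -.0694 0 -6.65 .75 -2.45 .65"

```text
t: 23.85
tcp_pos: [0.5587, 0.2477, 0.1843]
tool_rot: [[-0.901, 0.121, 0.417], [0.109, 0.993, -0.052], [-0.42, -0.001, -0.907]]
contact_force: [0.3, -0.1, -0.3]
gripper_width: 0.0296
gripper_force: 0.0
```

Request:
send_rows --series "-.008 -.0694 0 -6.45 .75 -2.9 .65;0 0 0 0 0 0 .65;0 0 0 0 0 0 .65;0 0 0 0 0 0 .65"

```text
t: 24.18
tcp_pos: [0.5541, 0.2489, 0.1822]
tool_rot: [[-0.87, 0.122, 0.477], [0.106, 0.993, -0.06], [-0.481, -0.001, -0.877]]
contact_force: [0.2, -0.2, 0.8]
gripper_width: 0.0299
gripper_force: 0.0
```

```bash
cat > goto.py <<'E'
from h import *
import sys
th=float(sys.argv[1]);s=env.state();C=np.array([.5977,.2463,.09]);ex=np.array([.9934,-.1144,0]);t=np.radians(th)
tgt=C+.0535*(-np.sin(t)*ex+np.array([0,0,np.cos(t)]));d=(tgt-s['tcp_pos'])*1000
ey=np.array([.1144,.9934,0]);print('delta',d.round(1),'local y part',(d@ey).round(1),'tooly yaw',np.degrees(np.arctan2(-s['tool_rot'][0,1],s['tool_rot'][1,1])).round(2),'t',s['t'])
E
python3 log.py air; python3 goto.py 28
```

```text
t24.18 tilt28.5 posang25.3 r102.0 y-2.4 F [ 0.2 -0.2  0.8] M [ 0.04  0.53 -0.04] T 0.056 j [-78, 14, 44, 118, 18, 32, 33] w29.9
delta [ 18.7   0.2 -45. ] local y part 2.4 tooly yaw -7.01 t 24.1833
```

Request:
send_rows --series "0 0 .006 .3 2.4 0 .65;0 0 0 6 -.7 -17 .65;0 0 0 6 -.7 -17 .65;0 0 0 3 -.5 -8 .65;0 0 0 1 -.1 -4 .65;0 0 0 0 0 0 .65;0 0 0 0 0 0 1;0 0 0 0 0 0 1;0 0 0 0 0 0 1;0 0 0 0 0 0 1"

```text
t: 25.02
tcp_pos: [0.5704, 0.2495, 0.1366]
tool_rot: [[-0.87, 0.116, 0.478], [0.101, 0.993, -0.057], [-0.482, -0.001, -0.876]]
contact_force: [2.0, -1.5, 1.9]
gripper_width: 0.0122
gripper_force: 78.4
```

```bash
python3 slog.py grip 2; python3 log.py grip; python3 arc.py 27 -33 3 30
```

```text
grip t25.04 al 30.2 tilt 28.8 T 0.213 sd 0.212 se 0.150 F [ 1.2 -1.7  1.9] M [-0.25  0.14 -0.11] tcp [0.5704 0.2495 0.1366] [0.42 0.  ]
t25.12 tilt28.6 posang30.6 r54.1 y0.1 F [ 0.2 -1.5  3.5] M [-0.37  0.16 -0.19] T 0.112 j [-73, 20, 41, 119, 15, 25, 35] w12.3
0.0060 0.0520 0 2.49 -0.29 1.19 1;0.0060 0.0520 0 2.55 -0.29 1.06 1;0.0060 0.0520 0 2.60 -0.30 0.93 1;0.0060 0.0520 0 2.64 -0.30 0.79 1;0.0060 0.0520 0 2.68 -0.31 0.65 1;0.0060 0.0520 0 2.71 -0.31 0.51 1;0.0060 0.0520 0 2.73 -0.31 0.36 1;0.0060 0.0520 0 2.75 -0.32 0.22 1;0.0060 0.0520 0 2.76 -0.32 0.07 1;0.0060 0.0520 0 2.76 -0.32 -0.07 1;0.0060 0.0520 0 2.75 -0.32 -0.22 1;0.0060 0.0520 0 2.73 -0.31 -0.36 1;0.0060 0.0520 0 2.71 -0.31 -0.51 1;0.0060 0.0520 0 2.68 -0.31 -0.65 1;0.0060 0.0520 0 2.64 -0.30 -0.79 1;0.0060 0.0520 0 2.60 -0.30 -0.93 1;0.0060 0.0520 0 2.55 -0.29 -1.06 1;0.0060 0.0520 0 2.49 -0.29 -1.19 1;0.0060 0.0520 0 2.42 -0.28 -1.32 1;0.0060 0.0520 0 2.35 -0.27 -1.45 1
```

Request:
send_rows --series ".006 .052 0 2.45 -.3 1.28 1;.006 .052 0 2.51 -.3 1.15 1;.006 .052 0 2.57 -.3 1 1;.006 .052 0 2.61 -.3 .88 1"

```text
t: 25.45
tcp_pos: [0.5792, 0.2485, 0.1406]
tool_rot: [[-0.953, 0.114, 0.282], [0.109, 0.993, -0.034], [-0.284, -0.002, -0.959]]
contact_force: [-0.9, -2.1, 3.4]
gripper_width: 0.012
gripper_force: 80.5
```

```bash
python3 log.py b
```

```text
t25.45 tilt16.4 posang20.3 r53.9 y0.0 F [-0.9 -2.1  3.4] M [-0.76  0.41 -0.12] T 0.029 j [-56, 21, 29, 109, 0, 39, 54] w12.0
```

Request:
send_rows --series ".006 .052 0 2.66 -.3 .74 1;.006 .052 0 2.69 -.3 .6 1"

```text
t: 25.62
tcp_pos: [0.5846, 0.2479, 0.1422]
tool_rot: [[-0.977, 0.114, 0.181], [0.112, 0.993, -0.023], [-0.182, -0.002, -0.983]]
contact_force: [-2.1, -2.8, 4.5]
gripper_width: 0.0122
gripper_force: 80.8
```

```bash
python3 log.py b
```

```text
t25.62 tilt10.4 posang14.2 r53.9 y0.1 F [-2.1 -2.8  4.5] M [-0.69  0.56  0.  ] T -0.032 j [-51, 23, 26, 104, -5, 47, 60] w12.2
```

Request:
send_rows --series ".006 .052 0 2.72 -.3 .46 1;.006 .052 0 2.74 -.3 .3 1"

```text
t: 25.78
tcp_pos: [0.5901, 0.2473, 0.1432]
tool_rot: [[-0.99, 0.114, 0.078], [0.113, 0.993, -0.011], [-0.079, -0.002, -0.997]]
contact_force: [-2.6, -1.7, 6.5]
gripper_width: 0.0122
gripper_force: 81.0
```

```bash
python3 log.py b
```

```text
t25.78 tilt4.5 posang8.2 r53.8 y0.1 F [-2.6 -1.7  6.5] M [-0.68  0.68  0.11] T -0.076 j [-46, 26, 24, 99, -10, 54, 64] w12.2
```

Request:
send_rows --series ".006 .052 0 2.75 -.3 .17 1;.006 .052 0 2.75 -.3 0 1"

```text
t: 25.95
tcp_pos: [0.5957, 0.2466, 0.1437]
tool_rot: [[-0.993, 0.114, -0.026], [0.114, 0.994, 0.001], [0.026, -0.002, -1.0]]
contact_force: [-2.5, -1.3, 5.6]
gripper_width: 0.0125
gripper_force: 81.0
```

```bash
python3 log.py b
```

```text
t25.95 tilt-1.5 posang2.2 r53.7 y0.0 F [-2.5 -1.3  5.6] M [-0.61  0.69  0.15] T -0.113 j [-42, 29, 23, 93, -13, 61, 68] w12.5
```

Request:
send_rows --series ".006 .052 0 2.75 -.3 -.12 1;.006 .052 0 2.74 -.3 -.27 1"

```text
t: 26.12
tcp_pos: [0.6012, 0.2459, 0.1435]
tool_rot: [[-0.985, 0.113, -0.129], [0.113, 0.994, 0.013], [0.13, -0.002, -0.992]]
contact_force: [-3.6, -2.3, 6.5]
gripper_width: 0.012
gripper_force: 81.0
```

```bash
python3 log.py b
```

```text
t26.12 tilt-7.4 posang-3.8 r53.6 y0.0 F [-3.6 -2.3  6.5] M [-0.48  0.64  0.23] T -0.198 j [-39, 32, 21, 88, -16, 69, 70] w12.0
```

Request:
send_rows --series ".006 .052 0 2.73 -.3 -.4 1;.006 .052 0 2.7 -.3 -.55 1"

```text
t: 26.28
tcp_pos: [0.6068, 0.2453, 0.1428]
tool_rot: [[-0.966, 0.113, -0.231], [0.11, 0.994, 0.024], [0.233, -0.002, -0.973]]
contact_force: [-2.2, -1.7, 6.7]
gripper_width: 0.0124
gripper_force: 81.0
```

```bash
python3 log.py b
```

```text
t26.28 tilt-13.4 posang-9.8 r53.6 y-0.0 F [-2.2 -1.7  6.7] M [-0.42  0.61  0.25] T -0.165 j [-36, 36, 20, 83, -18, 76, 72] w12.4
```

Request:
send_rows --series ".006 .052 0 2.67 -.3 -.69 1;.006 .052 0 2.63 -.3 -.83 1"

```text
t: 26.45
tcp_pos: [0.6122, 0.2447, 0.1415]
tool_rot: [[-0.937, 0.113, -0.331], [0.107, 0.994, 0.036], [0.333, -0.002, -0.943]]
contact_force: [-2.0, -1.7, 8.4]
gripper_width: 0.0124
gripper_force: 81.0
```

```bash
python3 log.py b
```

```text
t26.45 tilt-19.3 posang-15.8 r53.5 y0.0 F [-2.  -1.7  8.4] M [-0.39  0.62  0.33] T -0.215 j [-33, 40, 19, 77, -20, 84, 73] w12.4
```

Request:
send_rows --series ".006 .052 0 2.58 -.3 -.97 1;.006 .052 0 2.53 -.3 -1.1 1"

```text
t: 26.62
tcp_pos: [0.6174, 0.2441, 0.1397]
tool_rot: [[-0.897, 0.113, -0.427], [0.102, 0.994, 0.047], [0.429, -0.002, -0.903]]
contact_force: [-0.8, -2.7, 7.3]
gripper_width: 0.0121
gripper_force: 81.0
```

```bash
python3 log.py b
```

```text
t26.62 tilt-25.3 posang-21.8 r53.5 y0.0 F [-0.8 -2.7  7.3] M [-0.31  0.54  0.35] T -0.169 j [-30, 45, 18, 71, -21, 91, 74] w12.1
```

Request:
send_rows --series ".003 .026 0 1.3 -.2 -.6 1;.003 .026 0 1.2 -.2 -.65 1;.002 .015 0 .7 -.1 -.4 1;.002 .015 0 .7 -.1 -.4 1;.002 .015 0 .7 -.1 -.4 1;.002 .015 0 .7 -.1 -.4 1;.002 .015 0 .7 -.1 -.4 1"

```text
t: 27.2
tcp_pos: [0.6234, 0.2434, 0.1367]
tool_rot: [[-0.837, 0.112, -0.536], [0.095, 0.994, 0.06], [0.54, -0.0, -0.842]]
contact_force: [-0.7, -2.1, 9.2]
gripper_width: 0.0116
gripper_force: 81.2
```

```bash
python3 slog.py b 8; echo '[[0,0],[20,1.6],[25,-63.6]]'>off.json; python3 fit2.py
```

```text
b t27.38 al -29.9 tilt -32.6 T 0.072 sd 0.241 se 0.085 F [ 0.9 -2.   8.9] M [-0.22  0.6   0.28] tcp [0.6237 0.2433 0.1365] [-0.41 -0.18  0.17  0.18  0.06  0.43  0.15  0.19]
[ 0.225 -0.154  0.227] amp 0.274 phase peak psi -34.0 rms 0.146 se [0.014 0.149 0.075]
[ 0.225 -0.126  0.174  0.054] amp 0.215 phase peak psi -36.1 rms 0.146 se [0.015 0.257 0.436 0.428]
t12.6 psi7.5 +1 T-drag 0.17 x
t12.9 psi16.5 +1 T-drag 0.59 
t13.1 psi25.4 +1 T-drag 0.01 
t13.4 psi22.2 -1 T-drag 0.31 x
t13.6 psi13.1 -1 T-drag 0.07 
t13.9 psi4.0 -1 T-drag 0.33 
t14.1 psi-5.0 -1 T-drag 0.29 
t14.4 psi-14.0 -1 T-drag 0.39 
t14.6 psi-23.0 -1 T-drag 0.12 
t14.9 psi-19.3 +1 T-drag 0.30 x
t15.1 psi-10.1 +1 T-drag 0.22 
t15.4 psi-1.1 +1 T-drag 0.19 
t15.6 psi7.9 +1 T-drag 0.17 
t15.9 psi16.9 +1 T-drag 0.21 
t16.1 psi25.8 +1 T-drag 0.24 
t20.5 psi15.1 -1 T-drag 0.07 x
t20.7 psi9.0 -1 T-drag 0.28 
t20.9 psi3.0 -1 T-drag 0.02 
t21.0 psi-3.0 -1 T-drag 0.04 
t21.2 psi-9.0 -1 T-drag 0.30 
t21.4 psi-15.0 -1 T-drag 0.16 
t21.5 psi-21.0 -1 T-drag 0.25 
t21.7 psi-27.1 -1 T-drag 0.23 
t21.9 psi-33.1 -1 T-drag 0.46 
t25.4 psi-44.0 -1 T-drag 0.45 x
t25.6 psi-50.0 -1 T-drag 0.37 
t25.8 psi-56.0 -1 T-drag 0.34 
t25.9 psi-62.0 -1 T-drag 0.30 
t26.1 psi-68.0 -1 T-drag -0.08 
t26.3 psi-74.0 -1 T-drag 0.17 
t26.4 psi-80.0 -1 T-drag 0.01 
t26.6 psi-86.0 -1 T-drag 0.29
```

Request:
send_rows --series "0 0 0 0 0 0 .65;0 0 0 0 0 0 .65;0 0 0 0 0 0 .65;0 0 0 7 -.7 11 .65;0 0 0 11 -1.2 17 .65;0 0 0 9 -1 14 .65;0 0 0 0 0 0 .65"

```text
t: 28.18
tcp_pos: [0.6528, 0.2401, 0.178]
tool_rot: [[-0.84, 0.114, -0.531], [0.096, 0.993, 0.061], [0.534, 0.0, -0.845]]
contact_force: [-0.0, -0.3, 1.3]
gripper_width: 0.0299
gripper_force: 0.0
```

Request:
send_rows --series "-.014 -.1214 0 -10.8 1.25 6.1 .65;-.014 -.1214 0 -11.4 1.3 4.8 .65;-.014 -.1214 0 -11.9 1.4 3.3 .65;-.014 -.1214 0 -12.2 1.4 1.85 .65;-.014 -.1214 0 -12.4 1.4 .3 .65;-.008 -.0694 0 -7.05 .8 -.5 .65;-.008 -.0694 0 -7 .8 -1 .65;-.008 -.0694 0 -6.9 .8 -1.5 .65;-.008 -.0694 0 -6.8 .8 -1.95 .65;-.008 -.0694 0 -6.65 .75 -2.45 .65"

```text
t: 29.02
tcp_pos: [0.5558, 0.2513, 0.1843]
tool_rot: [[-0.918, 0.113, 0.381], [0.104, 0.994, -0.043], [-0.383, 0.0, -0.924]]
contact_force: [0.2, 0.5, 0.5]
gripper_width: 0.0297
gripper_force: 0.0
```

Request:
send_rows --series "-.009 -.08 0 -6.8 .8 -3 .65;0 0 0 0 0 0 .65;0 0 0 0 0 0 .65;0 0 0 0 0 0 .65"

```text
t: 29.35
tcp_pos: [0.5507, 0.2521, 0.1821]
tool_rot: [[-0.885, 0.114, 0.451], [0.101, 0.993, -0.052], [-0.454, -0.001, -0.891]]
contact_force: [0.4, 0.1, 0.1]
gripper_width: 0.0302
gripper_force: 0.0
```

```bash
python3 log.py air; python3 goto.py 28; date; ls -l --time-sort --full-time h.py pics/scene.png | head; sed -i 's/^print(.t%.2f tilt.*$/print("t%.2f tilt%.1f pos%.1f r%.1f y%.1f"%(s["t"],phi,ang,np.hypot(r[2],r[0]*.9934-r[1]*.1144)*1e3,r@a*1e3))/' log.py; python3 log.py air
```

```text
t29.35 tilt26.9 posang27.2 r103.5 y0.4 F [0.4 0.1 0.1] M [0.03 0.4  0.  ] T 0.038 j [-69, 13, 34, 117, 20, 34, 31] w30.2
delta [ 22.   -3.  -44.8] local y part -0.4 tooly yaw -6.55 t 29.35
Sun Nov 29 17:57:00 UTC 2026
t29.35 tilt26.9 pos27.2 r103.5 y0.4ls: unrecognized option '--time-sort'
Try 'ls --help' for more information.
```

Well aligned. Insert and grip.

Request:
send_rows --series "0 0 0 6 -.8 -12 .65;0 0 0 8 -1 -17 .65;0 0 0 5 -.7 -10 .65;0 0 0 3 -.4 -5 .65;0 0 0 0 0 0 .65;0 0 0 0 0 0 1;0 0 0 0 0 0 1;0 0 0 0 0 0 1;0 0 0 0 0 0 1"

```text
t: 30.1
tcp_pos: [0.5733, 0.2491, 0.1387]
tool_rot: [[-0.884, 0.115, 0.453], [0.102, 0.993, -0.052], [-0.456, 0.0, -0.89]]
contact_force: [4.1, 1.4, -3.6]
gripper_width: 0.0124
gripper_force: 78.1
```

```bash
python3 slog.py grip 1; stat -c '%y' h.py; date; stat -c %y pics/scene.png
```

```text
grip t30.10 al 26.8 tilt 27.1 T 0.053 sd 0.000 se 0.000 F [ 4.1  1.4 -3.6] M [ 0.04  0.   -0.  ] tcp [0.5733 0.2491 0.1387] [0.05]
2026-11-29 17:41:26.430004578 +0000
Sun Nov 29 17:57:13 UTC 2026
2026-11-29 17:38:10.810006480 +0000
```

Request:
send_rows --series ".006 .052 0 2.49 -.3 1.2 1;.006 .052 0 2.55 -.3 1.05 1;.006 .052 0 2.6 -.3 .93 1"

```text
t: 30.4
tcp_pos: [0.5799, 0.2485, 0.1414]
tool_rot: [[-0.945, 0.114, 0.305], [0.108, 0.994, -0.035], [-0.307, -0.0, -0.952]]
contact_force: [2.8, -1.6, -4.5]
gripper_width: 0.0126
gripper_force: 79.7
```

```bash
python3 log.py b
```

```text
t30.40 tilt17.8 pos19.3 r54.5 y0.1
```

Request:
send_rows --series ".006 .052 0 2.64 -.3 .8 1"

```text
t: 30.48
tcp_pos: [0.5826, 0.2481, 0.1423]
tool_rot: [[-0.96, 0.114, 0.255], [0.11, 0.994, -0.029], [-0.257, 0.0, -0.966]]
contact_force: [2.3, -1.5, -3.2]
gripper_width: 0.0121
gripper_force: 79.8
```

```bash
python3 log.py b
```

```text
t30.48 tilt14.8 pos16.3 r54.4 y0.1
```

Request:
send_rows --series ".006 .052 0 2.68 -.3 .65 1"

```text
t: 30.57
tcp_pos: [0.5853, 0.2478, 0.143]
tool_rot: [[-0.972, 0.114, 0.205], [0.111, 0.994, -0.023], [-0.206, 0.0, -0.979]]
contact_force: [1.5, -0.5, -4.2]
gripper_width: 0.012
gripper_force: 80.0
```

```bash
python3 log.py b
```

```text
t30.57 tilt11.8 pos13.3 r54.4 y0.1
```

Request:
send_rows --series ".006 .052 0 2.71 -.3 .5 1"

```text
t: 30.65
tcp_pos: [0.5881, 0.2475, 0.1435]
tool_rot: [[-0.982, 0.114, 0.154], [0.112, 0.994, -0.018], [-0.155, 0.0, -0.988]]
contact_force: [0.6, -0.4, -3.0]
gripper_width: 0.0124
gripper_force: 80.1
```

```bash
python3 log.py b
```

```text
t30.65 tilt8.8 pos10.3 r54.4 y0.1
```

Request:
send_rows --series ".006 .052 0 2.73 -.3 .35 1"

```text
t: 30.73
tcp_pos: [0.5908, 0.2472, 0.1439]
tool_rot: [[-0.988, 0.114, 0.102], [0.113, 0.994, -0.012], [-0.103, -0.0, -0.995]]
contact_force: [0.7, -1.3, -3.0]
gripper_width: 0.0123
gripper_force: 80.2
```

```bash
python3 log.py b
```

```text
t30.73 tilt5.9 pos7.3 r54.3 y0.1
```

Request:
send_rows --series ".006 .052 0 2.75 -.3 .2 1"

```text
t: 30.82
tcp_pos: [0.5937, 0.2468, 0.1442]
tool_rot: [[-0.992, 0.114, 0.05], [0.114, 0.994, -0.006], [-0.051, -0.0, -0.999]]
contact_force: [-0.3, -1.1, -1.9]
gripper_width: 0.0124
gripper_force: 80.3
```

```bash
python3 log.py b
```

```text
t30.82 tilt2.9 pos4.3 r54.3 y0.1
```

Request:
send_rows --series ".006 .052 0 2.76 -.3 .05 1"

```text
t: 30.9
tcp_pos: [0.5965, 0.2465, 0.1443]
tool_rot: [[-0.994, 0.114, -0.001], [0.114, 0.994, 0.0], [0.001, -0.0, -1.0]]
contact_force: [-0.1, -0.4, -1.7]
gripper_width: 0.0125
gripper_force: 80.3
```

```bash
python3 log.py b
```

```text
t30.90 tilt-0.1 pos1.3 r54.3 y0.1
```

Request:
send_rows --series ".006 .052 0 2.76 -.3 -.05 1"

```text
t: 30.98
tcp_pos: [0.5993, 0.2462, 0.1442]
tool_rot: [[-0.992, 0.114, -0.053], [0.113, 0.994, 0.006], [0.054, -0.0, -0.999]]
contact_force: [0.2, -0.5, -1.2]
gripper_width: 0.0119
gripper_force: 80.3
```

```bash
python3 log.py b
```

```text
t30.98 tilt-3.1 pos-1.6 r54.3 y0.1
```

Request:
send_rows --series ".006 .052 0 2.75 -.3 -.2 1"

```text
t: 31.07
tcp_pos: [0.6021, 0.2459, 0.1441]
tool_rot: [[-0.988, 0.114, -0.105], [0.113, 0.994, 0.012], [0.106, -0.0, -0.994]]
contact_force: [1.1, -0.6, -1.3]
gripper_width: 0.0121
gripper_force: 80.4
```

```bash
python3 log.py b
```

```text
t31.07 tilt-6.0 pos-4.6 r54.2 y0.1
```

Request:
send_rows --series ".006 .052 0 2.73 -.3 -.35 1"

```text
t: 31.15
tcp_pos: [0.6048, 0.2456, 0.1437]
tool_rot: [[-0.981, 0.114, -0.156], [0.112, 0.994, 0.018], [0.157, -0.0, -0.988]]
contact_force: [-0.8, -1.1, -1.1]
gripper_width: 0.0125
gripper_force: 80.4
```

```bash
python3 log.py b
```

```text
t31.15 tilt-9.0 pos-7.6 r54.2 y0.1
```

Request:
send_rows --series ".006 .052 0 2.71 -.3 -.5 1"

```text
t: 31.23
tcp_pos: [0.6076, 0.2452, 0.1433]
tool_rot: [[-0.972, 0.114, -0.208], [0.111, 0.994, 0.023], [0.209, -0.0, -0.978]]
contact_force: [-1.1, -0.8, -1.3]
gripper_width: 0.0121
gripper_force: 80.4
```

```bash
python3 log.py b
```

```text
t31.23 tilt-12.0 pos-10.6 r54.2 y0.0
```

Request:
send_rows --series ".006 .052 0 2.68 -.3 -.65 1"

```text
t: 31.32
tcp_pos: [0.6103, 0.2449, 0.1426]
tool_rot: [[-0.959, 0.114, -0.258], [0.11, 0.994, 0.029], [0.26, -0.0, -0.966]]
contact_force: [0.1, -0.5, -1.2]
gripper_width: 0.0123
gripper_force: 80.5
```

```bash
python3 log.py b
```

```text
t31.32 tilt-15.0 pos-13.5 r54.1 y0.1
```

Request:
send_rows --series ".006 .052 0 2.64 -.3 -.8 1"

```text
t: 31.4
tcp_pos: [0.613, 0.2446, 0.1419]
tool_rot: [[-0.945, 0.114, -0.308], [0.108, 0.994, 0.035], [0.31, -0.0, -0.951]]
contact_force: [-1.8, -1.2, -0.4]
gripper_width: 0.0124
gripper_force: 80.5
```

```bash
python3 log.py b
```

```text
t31.40 tilt-17.9 pos-16.5 r54.1 y0.1
```

Request:
send_rows --series ".006 .052 0 2.6 -.3 -.93 1"

```text
t: 31.48
tcp_pos: [0.6157, 0.2443, 0.1409]
tool_rot: [[-0.927, 0.113, -0.357], [0.106, 0.994, 0.04], [0.359, -0.0, -0.933]]
contact_force: [-0.2, 0.3, -0.0]
gripper_width: 0.0123
gripper_force: 80.5
```

```bash
python3 log.py b
```

```text
t31.48 tilt-20.9 pos-19.5 r54.1 y0.1
```

Request:
send_rows --series ".006 .052 0 2.55 -.3 -1.05 1"

```text
t: 31.57
tcp_pos: [0.6183, 0.244, 0.1399]
tool_rot: [[-0.907, 0.113, -0.404], [0.104, 0.994, 0.046], [0.407, -0.0, -0.913]]
contact_force: [-1.1, -0.4, 0.8]
gripper_width: 0.0122
gripper_force: 80.5
```

```bash
python3 log.py b
```

```text
t31.57 tilt-23.9 pos-22.5 r54.0 y0.0
```

Request:
send_rows --series ".006 .052 0 2.49 -.3 -1.2 1"

```text
t: 31.65
tcp_pos: [0.6208, 0.2437, 0.1387]
tool_rot: [[-0.885, 0.113, -0.451], [0.101, 0.994, 0.051], [0.454, -0.0, -0.891]]
contact_force: [-0.8, 0.6, 1.0]
gripper_width: 0.0122
gripper_force: 80.6
```

```bash
python3 log.py b; echo '[[0,0],[20,1.6],[25,-63.6],[30,-120.3]]'>off.json; python3 fit2.py | (head -2; tail -17)
```

```text
t31.65 tilt-26.9 pos-25.5 r54.0 y0.0
[ 0.224 -0.121  0.245] amp 0.273 phase peak psi -26.2 rms 0.153 se [0.014 0.081 0.069]
[ 0.22  -0.258  0.334 -0.114] amp 0.422 phase peak psi -37.6 rms 0.154 se [0.014 0.173 0.118 0.124]
```

Request:
send_rows --series "-.006 -.052 0 -2.49 .3 1.2 1;-.006 -.052 0 -2.55 .3 1.05 1;-.006 -.052 0 -2.6 .3 .93 1;-.006 -.052 0 -2.64 .3 .8 1"

```text
t: 31.98
tcp_pos: [0.6129, 0.2446, 0.1411]
tool_rot: [[-0.962, 0.115, -0.247], [0.112, 0.993, 0.028], [0.249, -0.0, -0.969]]
contact_force: [6.3, 0.1, -8.3]
gripper_width: 0.0121
gripper_force: 81.9
```

```bash
python3 log.py f
```

```text
t31.98 tilt-14.3 pos-16.7 r53.4 y0.0
```

Request:
send_rows --series "-.006 -.052 0 -2.68 .3 .65 1"

```text
t: 32.07
tcp_pos: [0.6102, 0.2449, 0.1419]
tool_rot: [[-0.974, 0.115, -0.196], [0.113, 0.993, 0.023], [0.197, -0.0, -0.98]]
contact_force: [5.6, 0.6, -9.0]
gripper_width: 0.0122
gripper_force: 81.7
```

```bash
python3 log.py f
```

```text
t32.07 tilt-11.3 pos-13.7 r53.4 y0.0
```

Request:
send_rows --series "-.006 -.052 0 -2.71 .3 .5 1"

```text
t: 32.15
tcp_pos: [0.6075, 0.2452, 0.1425]
tool_rot: [[-0.983, 0.115, -0.145], [0.114, 0.993, 0.017], [0.146, -0.0, -0.989]]
contact_force: [7.3, -0.1, -9.1]
gripper_width: 0.0124
gripper_force: 81.6
```

```bash
python3 log.py f
```

```text
t32.15 tilt-8.3 pos-10.7 r53.4 y0.0
```

Request:
send_rows --series "-.006 -.052 0 -2.73 .3 .35 1"

```text
t: 32.23
tcp_pos: [0.6048, 0.2455, 0.143]
tool_rot: [[-0.989, 0.115, -0.093], [0.115, 0.993, 0.011], [0.094, 0.0, -0.996]]
contact_force: [8.2, -0.1, -10.2]
gripper_width: 0.0123
gripper_force: 81.5
```

```bash
python3 log.py f
```

```text
t32.23 tilt-5.3 pos-7.7 r53.5 y0.0
```

Request:
send_rows --series "-.006 -.052 0 -2.75 .3 .2 1"

```text
t: 32.32
tcp_pos: [0.6021, 0.2458, 0.1433]
tool_rot: [[-0.993, 0.115, -0.041], [0.115, 0.993, 0.005], [0.042, 0.0, -0.999]]
contact_force: [7.3, 0.6, -10.5]
gripper_width: 0.0119
gripper_force: 81.3
```

```bash
python3 log.py f
```

```text
t32.32 tilt-2.4 pos-4.7 r53.5 y0.0
```

Request:
send_rows --series "-.006 -.052 0 -2.76 .3 .05 1"

```text
t: 32.4
tcp_pos: [0.5993, 0.2461, 0.1435]
tool_rot: [[-0.993, 0.115, 0.01], [0.115, 0.993, -0.001], [-0.011, 0.0, -1.0]]
contact_force: [9.6, -0.0, -11.7]
gripper_width: 0.0121
gripper_force: 81.2
```

```bash
python3 log.py f
```

```text
t32.40 tilt0.6 pos-1.7 r53.5 y0.0
```

Request:
send_rows --series "-.006 -.052 0 -2.76 .3 -.05 1"

```text
t: 32.48
tcp_pos: [0.5965, 0.2465, 0.1436]
tool_rot: [[-0.991, 0.115, 0.062], [0.115, 0.993, -0.007], [-0.063, 0.001, -0.998]]
contact_force: [9.7, 0.8, -11.7]
gripper_width: 0.0119
gripper_force: 81.0
```

```bash
python3 log.py f
```

```text
t32.48 tilt3.6 pos1.3 r53.6 y0.0
```

Request:
send_rows --series "-.006 -.052 0 -2.75 .3 -.2 1"

```text
t: 32.57
tcp_pos: [0.5938, 0.2468, 0.1435]
tool_rot: [[-0.987, 0.115, 0.114], [0.114, 0.993, -0.012], [-0.115, 0.001, -0.993]]
contact_force: [10.1, 0.8, -12.6]
gripper_width: 0.0123
gripper_force: 80.8
```

```bash
python3 log.py f
```

```text
t32.57 tilt6.5 pos4.2 r53.6 y0.0
```

Request:
send_rows --series "-.006 -.052 0 -2.73 .3 -.35 1"

```text
t: 32.65
tcp_pos: [0.591, 0.2471, 0.1432]
tool_rot: [[-0.98, 0.115, 0.165], [0.113, 0.993, -0.018], [-0.166, 0.001, -0.986]]
contact_force: [10.8, 0.0, -12.9]
gripper_width: 0.0124
gripper_force: 80.6
```

```bash
python3 log.py f
```

```text
t32.65 tilt9.5 pos7.2 r53.6 y0.0
```

Request:
send_rows --series "-.006 -.052 0 -2.71 .3 -.5 1"

```text
t: 32.73
tcp_pos: [0.5882, 0.2474, 0.1429]
tool_rot: [[-0.97, 0.115, 0.216], [0.112, 0.993, -0.024], [-0.217, 0.001, -0.976]]
contact_force: [11.8, -0.2, -14.5]
gripper_width: 0.012
gripper_force: 80.4
```

```bash
python3 log.py f
```

```text
t32.73 tilt12.5 pos10.2 r53.7 y0.1
```

Request:
send_rows --series "-.006 -.052 0 -2.68 .3 -.65 1"

```text
t: 32.82
tcp_pos: [0.5856, 0.2477, 0.1423]
tool_rot: [[-0.957, 0.115, 0.266], [0.111, 0.993, -0.029], [-0.268, 0.002, -0.963]]
contact_force: [13.6, 0.5, -14.1]
gripper_width: 0.0128
gripper_force: 80.2
```

```bash
python3 log.py f
```

```text
t32.82 tilt15.5 pos13.2 r53.7 y0.0
```

Request:
send_rows --series "-.006 -.052 0 -2.64 .3 -.8 1"

```text
t: 32.9
tcp_pos: [0.5828, 0.2481, 0.1416]
tool_rot: [[-0.942, 0.115, 0.316], [0.109, 0.993, -0.035], [-0.318, 0.002, -0.948]]
contact_force: [14.9, 0.2, -15.5]
gripper_width: 0.012
gripper_force: 80.0
```

```bash
python3 log.py f
```

```text
t32.90 tilt18.4 pos16.2 r53.8 y0.1
```

Request:
send_rows --series "-.006 -.052 0 -2.6 .3 -.93 1"

```text
t: 32.98
tcp_pos: [0.5802, 0.2484, 0.1408]
tool_rot: [[-0.924, 0.115, 0.364], [0.107, 0.993, -0.04], [-0.366, 0.002, -0.93]]
contact_force: [17.7, -0.4, -16.0]
gripper_width: 0.0124
gripper_force: 79.7
```

```bash
python3 log.py f
```

```text
t32.98 tilt21.4 pos19.1 r53.8 y0.1
```

Request:
send_rows --series "-.006 -.052 0 -2.55 .3 -1.05 1"

```text
t: 33.07
tcp_pos: [0.5776, 0.2487, 0.1399]
tool_rot: [[-0.904, 0.115, 0.412], [0.105, 0.993, -0.045], [-0.414, 0.002, -0.91]]
contact_force: [18.4, -1.3, -18.1]
gripper_width: 0.0122
gripper_force: 79.3
```

```bash
python3 log.py f
```

```text
t33.07 tilt24.3 pos22.1 r53.8 y0.0
```

Request:
send_rows --series "-.006 -.052 0 -2.49 .3 -1.2 1"

```text
t: 33.15
tcp_pos: [0.5751, 0.2489, 0.1388]
tool_rot: [[-0.881, 0.115, 0.458], [0.103, 0.993, -0.051], [-0.461, 0.002, -0.887]]
contact_force: [20.7, -0.4, -20.6]
gripper_width: 0.0121
gripper_force: 78.8
```

```bash
python3 log.py f; python3 fit2.py >o; head -2 o; tail -34 o; python3 - <<'E'
import json
import numpy as np
D=[json.loads(l) for l in open('log.jsonl') if l.strip()]
for d in D[-34:]: print(round(d['t'],2),d['tag'],np.round(d['contact_force'],1),np.round(d['torque'],2),np.round(d['joint_efforts'],2))
E
```

```text
t33.15 tilt27.3 pos25.0 r53.9 y0.0
[ 0.224 -0.11   0.249] amp 0.272 phase peak psi -23.9 rms 0.159 se [0.009 0.07  0.066]
[ 0.222 -0.235  0.33  -0.108] amp 0.405 phase peak psi -35.4 rms 0.158 se [0.01  0.17  0.113 0.126]
t26.3 psi-74.0 -1 T-drag 0.18 
t26.4 psi-80.0 -1 T-drag 0.02 
t26.6 psi-86.0 -1 T-drag 0.30 
t30.4 psi-101.3 -1 T-drag 0.08 x
t30.5 psi-104.3 -1 T-drag 0.18 
t30.6 psi-107.3 -1 T-drag 0.03 
t30.6 psi-110.3 -1 T-drag -0.14 
t30.7 psi-113.2 -1 T-drag 0.07 
t30.8 psi-116.2 -1 T-drag -0.12 
t30.9 psi-119.2 -1 T-drag -0.02 
t31.0 psi-122.2 -1 T-drag 0.06 
t31.1 psi-125.2 -1 T-drag 0.34 
t31.1 psi-128.1 -1 T-drag -0.16 
t31.2 psi-131.1 -1 T-drag -0.22 
t31.3 psi-134.1 -1 T-drag 0.11 
t31.4 psi-137.1 -1 T-drag -0.33 
t31.5 psi-140.1 -1 T-drag -0.03 
t31.6 psi-143.1 -1 T-drag -0.34 
t31.6 psi-146.0 -1 T-drag -0.29 
t32.0 psi-136.6 +1 T-drag -0.08 x
t32.1 psi-133.6 +1 T-drag -0.38 
t32.1 psi-130.6 +1 T-drag -0.07 
t32.2 psi-127.6 +1 T-drag 0.07 
t32.3 psi-124.6 +1 T-drag -0.32 
t32.4 psi-121.6 +1 T-drag 0.16 
t32.5 psi-118.6 +1 T-drag -0.03 
t32.6 psi-115.7 +1 T-drag -0.11 

[... 3064 characters left out ...]
-0.92   2.87   0.71]
32.73 f [ 11.8  -0.2 -14.5] [-0.04 -1.98 -0.21] [  0.08 -46.46   2.39 -23.26  -0.94   2.64   0.78]
32.82 f [ 13.6   0.5 -14.1] [-0.07 -1.87 -0.24] [ 4.000e-02 -4.524e+01  2.030e+00 -2.297e+01 -9.600e-01  2.400e+00
  8.600e-01]
32.9 f [ 14.9   0.2 -15.5] [-0.16 -1.87 -0.18] [ 2.000e-02 -4.402e+01  1.650e+00 -2.260e+01 -9.900e-01  2.140e+00
  9.500e-01]
32.98 f [ 17.7  -0.4 -16. ] [-0.06 -1.86 -0.21] [ 2.000e-02 -4.296e+01  1.280e+00 -2.217e+01 -1.030e+00  1.910e+00
  1.050e+00]
33.07 f [ 18.4  -1.3 -18.1] [-0.05 -1.79 -0.25] [  0.05 -42.11   0.96 -21.67  -1.05   1.71   1.17]
33.15 f [ 20.7  -0.4 -20.6] [ 0.04 -1.77 -0.18] [  0.11 -41.27   0.72 -21.04  -1.04   1.53   1.28]
```

```bash
date +%T; cat > kin.py <<'E'
import numpy as np,json
from scipy.optimize import least_squares
from scipy.spatial.transform import Rotation as Ro
D=[json.loads(l) for l in open('log.jsonl') if l.strip()]
Q=np.radians([d['joints'] for d in D]);P=np.array([d['tcp_pos'] for d in D]);RR=np.array([d['tool_rot'] for d in D])
Rr=Ro.from_matrix(RR)
def fk(x,Q):
    w=x[:21].reshape(7,3);w=w/np.linalg.norm(w,axis=1,keepdims=True);p=x[21:42].reshape(7,3)
    n=len(Q);R=np.tile(np.eye(3),(n,1,1));t=np.zeros((n,3));fr=[];ax=[]
    for i in range(7):
        ax.append((R@w[i],(R@p[i])+t))
        E=Ro.from_rotvec(Q[:,i:i+1]*w[i]).as_matrix()
        tt=p[i]-E@p[i];t=np.einsum('nij,nj->ni',R,tt)+t;R=R@E;fr.append((R,t))
    return R@Ro.from_rotvec(x[42:45]).as_matrix(),np.einsum('nij,j->ni',R,x[45:48])+t,fr,ax
def res(x):
    R,p,_,_=fk(x,Q);return np.r_[((p-P)*1000).ravel(),(Ro.from_matrix(R)*Rr.inv()).as_rotvec().ravel()*300,(x-X0)*.02]
if __name__=='__main__':
    best=None
    for s in(1,-1):
        for ph in np.radians(np.arange(0,360,45)):
            h=np.array([np.cos(ph),np.sin(ph),0]);u=np.cross([0,0,1],h);z=np.array([0,0,s])
            W=[[0,0,1],u,z,u,z,u,z];pz=[0,.35,.35,.75,.75,1.1,1.1]
            X0=np.r_[np.ravel(W),np.ravel([[0,0,a] for a in pz]),0,0,0,0,0,1.35]
            # tool rot init from first sample
            R,_,_,_=fk(X0,Q);X0[42:45]=Ro.from_matrix(R[0].T@RR[0]).as_rotvec()
            r=least_squares(res,X0,max_nfev=60,loss='linear')
            if best is None or r.cost<best.cost: best=r;X0b=X0
    X0=X0b;best=least_squares(res,best.x,max_nfev=100);x=best.x;np.save('kin.npy',x)
    e=res(x);n=len(Q);print('pos rms mm',np.sqrt((e[:3*n]**2).mean()).round(2),'rot rms deg',np.degrees(np.sqrt((e[3*n:6*n]**2).mean())/300).round(3))
    w=x[:21].reshape(7,3);print((w/np.linalg.norm(w,axis=1,keepdims=True)).round(2).tolist(),x[21:42].reshape(7,3).round(3).tolist())
E
time timeout 200 python3 kin.py
```

```text
18:00:31
pos rms mm 0.0 rot rms deg 0.0
[[-0.0, 0.0, -1.0], [-0.0, 1.0, -0.0], [-0.0, 0.0, -1.0], [-0.0, 1.0, 0.0], [-0.0, 0.0, -1.0], [-0.0, 1.0, 0.0], [-0.0, 0.0, -1.0]] [[-0.0, -0.0, -0.096], [0.0, -0.036, 0.256], [-0.0, -0.012, 0.202], [0.0, -0.006, 0.779], [0.0, -0.042, 0.655], [0.0, -0.077, 1.256], [0.0, -0.043, 1.044]]
real	1m7.938s
user	4m23.983s
sys	0m0.321s
```

```bash
cat > dyn.py <<'E'
from kin import *
import sys
x=np.load('kin.npy');C=np.array([.5977,.2463,.09]);a=np.array([.1144,.9934,0]);ex=np.array([.9934,-.1144,0]);zh=np.array([0,0,1.])
_,idx=np.unique([d['t'] for d in D],return_index=True);D=[D[i] for i in idx]
g=lambda k:np.array([d[k] for d in D])
Q=np.radians(g('joints'));P=g('tcp_pos');Z=g('tool_rot')[:,:,2];F=g('contact_force');M=g('torque');tau=g('joint_efforts');qd=np.radians(g('joint_velocities'));t=g('t');tag=[d['tag'] for d in D];n=len(D)
_,_,fr,ax=fk(x,Q);d=.224
Mt=M-1.03*np.cross(zh,Z)-d*np.cross(Z,F)      # moment at TCP
J=np.zeros((n,6,7))
for j,(w,p) in enumerate(ax): J[:,:3,j]=np.cross(w,P-p);J[:,3:,j]=w
G=np.zeros((n,7,28))
for i,(R,T) in enumerate(fr):
    for j in range(i+1):
        w,p=ax[j];G[:,j,4*i]=np.cross(w,T-p)[:,2]
        for k in range(3):G[:,j,4*i+1+k]=np.cross(w,R[:,:,k])[:,2]
air=np.array([tg not in('f','b','grip') for tg in tag])
sF,sM,sT=.6,.06,float(sys.argv[1]) if len(sys.argv)>1 else .03
# joint linear LSQ: unknown theta(28), damping(7), w_k(6n)
m=35+6*n;A=[];b=[]
for k in range(n):
    B=np.zeros((7,m));B[:,:28]=G[k];B[:,28:35]=np.diag(qd[k]);B[:,35+6*k:41+6*k]=-J[k].T;A.append(B/sT);b.append(tau[k]/sT)
    B=np.zeros((6,m));B[:,35+6*k:41+6*k]=np.eye(6);s=np.r_[[sF]*3,[sM]*3];w=np.r_[F[k],Mt[k]];
    # noise of Mt correlated with F: whiten by writing the sensor-frame moment
    B2=np.zeros((6,m));L=np.eye(6);S=np.array([[0,-Z[k,2],Z[k,1]],[Z[k,2],0,-Z[k,0]],[-Z[k,1],Z[k,0],0]]);L[3:,:3]=d*S
    B2[:,35+6*k:41+6*k]=L;y=np.r_[F[k],M[k]-1.03*np.cross(zh,Z[k])]
    if air[k]: y=y*0;s=s*.01
    A.append(B2/s[:,None]);b.append(y/s)
B=np.zeros((35,m));B[:,:35]=np.eye(35)*.01;A.append(B);b.append(np.zeros(35))
A=np.vstack(A);b=np.concatenate(b);sol=np.linalg.lstsq(A,b,rcond=None)[0]
w=sol[35:].reshape(n,6);r=(b-A@sol)
print('theta',sol[:28].reshape(7,4).round(2).tolist(),'damp',sol[28:35].round(2))
rt=np.array([tau[k]-G[k]@sol[:28]-qd[k]*sol[28:35]+J[k].T@w[k] for k in range(n)]);print('tau res rms',rt.std(0).round(3),'F res',(F-w[:,:3])[~air].std(0).round(2),'F mean res',(F-w[:,:3])[~air].mean(0).round(2))
OFF=json.load(open('off.json'));g_=P-.011*Z-C;al=np.degrees(np.arctan2(-g_@ex,g_[:,2]));off=np.array([[o for T,o in OFF if tt>T][-1] for tt in t])
psi=al+off;Ts=(np.cross(P-C,w[:,:3])+w[:,3:])@a
fb=np.array([1 if q=='f' else -1 if q=='b' else 0 for q in tag]);use=(fb!=0)
first=np.array([use[k] and fb[k]!=fb[k-1] for k in range(n)]);u=use&~first
X=np.c_[fb,np.sin(np.radians(psi)),np.cos(np.radians(psi)),np.ones(n)]
for cols in([0,1,2],[0,1,2,3]):
    c=np.linalg.lstsq(X[u][:,cols],Ts[u],rcond=None)[0];e=Ts[u]-X[u][:,cols]@c;cov=np.linalg.inv(X[u][:,cols].T@X[u][:,cols])*e.var();A_,B_=c[1:3];amp=np.hypot(A_,B_);v=np.array([B_,-A_])/amp**2
    print('drag,A,B',c.round(3),'amp',amp.round(3),'peak psi',np.degrees(np.arctan2(A_,B_)).round(1),'+-',np.degrees(np.sqrt(v@cov[1:3,1:3]@v)).round(1),'rms',e.std().round(3))
print([(round(float(t[k]),1),round(float(psi[k])),int(fb[k]),round(float(Ts[k]-.32*fb[k]),2)) for k in range(n) if use[k]])
E
python3 dyn.py .03; for s in .01 .1;do python3 dyn.py $s | grep -E 'drag|res';done
```

```text
theta [[0.0, 4.21, -1.95, -0.0], [-5.43, 2.66, -1.95, 21.23], [-5.42, -1.55, -0.39, 21.23], [1.21, 4.22, -0.39, 12.72], [1.23, -1.06, 0.2, 12.72], [5.56, 0.83, 0.2, 9.28], [5.48, 0.11, -1.49, 9.28]] damp [-6.5  -6.65 -0.47 -2.64 -0.79 -0.69 -0.77]
tau res rms [0.406 0.279 0.314 0.211 0.129 0.094 0.037] F res [1.97 0.63 0.75] F mean res [-0.98 -1.62  0.9 ]
drag,A,B [ 0.612 -0.479  0.364] amp 0.601 peak psi -52.8 +- 8.9 rms 0.559
drag,A,B [0.596 0.098 0.063 0.437] amp 0.117 peak psi 57.2 +- 124.4 rms 0.534
[(12.6, 7, 1, 0.62), (12.9, 16, 1, 0.57), (13.1, 25, 1, 0.42), (13.4, 22, -1, 0.35), (13.6, 13, -1, -0.42), (13.9, 4, -1, -0.11), (14.1, -5, -1, 0.28), (14.4, -14, -1, 0.74), (14.6, -23, -1, 1.19), (14.9, -19, 1, 1.59), (15.1, -10, 1, 1.72), (15.4, -1, 1, 1.29), (15.6, 8, 1, 0.86), (15.9, 17, 1, 0.5), (16.1, 26, 1, 0.38), (20.5, 15, -1, -0.53), (20.7, 9, -1, -0.49), (20.9, 3, -1, -0.36), (21.0, -3, -1, -0.11), (21.2, -9, -1, 0.16), (21.4, -15, -1, 0.45), (21.5, -21, -1, 0.75), (21.7, -27, -1, 1.09), (21.9, -33, -1, 1.37), (25.4, -44, -1, -0.58), (25.6, -50, -1, -0.53), (25.8, -56, -1
[... 699 characters left out ...]
), (32.6, -113, 1, 0.48), (32.7, -110, 1, 0.36), (32.8, -107, 1, 0.28), (32.9, -104, 1, 0.17), (33.0, -101, 1, 0.1), (33.1, -98, 1, 0.02), (33.1, -95, 1, -0.04)]
tau res rms [0.334 0.233 0.264 0.17  0.129 0.094 0.051] F res [3.71 0.75 0.84] F mean res [-0.69 -1.6   1.  ]
drag,A,B [ 1.214 -0.602  0.365] amp 0.704 peak psi -58.7 +- 10.2 rms 0.734
drag,A,B [1.195e+00 9.800e-02 1.000e-03 5.300e-01] amp 0.098 peak psi 89.3 +- 126.5 rms 0.706
tau res rms [0.427 0.336 0.322 0.253 0.128 0.119 0.033] F res [0.93 0.51 0.59] F mean res [-0.15 -1.16  0.43]
drag,A,B [ 0.362 -0.123  0.237] amp 0.267 peak psi -27.4 +- 8.8 rms 0.235
drag,A,B [0.358 0.024 0.16  0.111] amp 0.162 peak psi 8.4 +- 40.8 rms 0.231
```

```bash
sed -i 's/=-J\[k\].T;A.append/=SG*J[k].T;A.append/; s/+J\[k\].T@w\[k\]/-SG*J[k].T@w[k]/; s/^sF,sM/SG=float(sys.argv[2])\nsF,sM/' dyn.py; for s in .01 .03 .1;do python3 dyn.py $s 1 | grep -E 'theta|drag|res';done; python3 dyn.py .03 1|tail -1
```

```text
theta [[0.0, 27.97, -18.35, -0.0], [-5.32, 3.07, -18.35, 20.76], [-5.1, -1.73, -0.35, 20.76], [1.03, 4.16, -0.35, 12.89], [1.06, -0.42, 0.31, 12.89], [5.5, 0.44, 0.31, 9.35], [5.45, 0.33, -0.95, 9.35]] damp [-6.18 -2.17 -1.65 -1.26 -1.86 -3.05 -0.74]
tau res rms [0.345 0.209 0.263 0.195 0.136 0.126 0.071] F res [12.74  5.37 12.47] F mean res [ 7.53 -0.   -8.91]
drag,A,B [-1.676  1.953 -1.059] amp 2.222 peak psi 118.5 +- 5.6 rms 1.247
drag,A,B [-1.622 -0.076 -0.003 -1.539] amp 0.076 peak psi -92.2 +- 260.9 rms 1.103
theta [[0.0, 2.61, -3.41, -0.0], [-5.32, 1.68, -3.41, 20.8], [-5.29, -0.11, -0.24, 20.8], [1.05, 2.71, -0.24, 12.66], [1.08, -0.17, 0.38, 12.66], [5.5, 0.28, 0.38, 9.14], [5.46, 0.45, -0.48, 9.14]] damp [-3.11  0.8  -5.8  -0.34 -1.87 -3.49 -0.94]
tau res rms [0.449 0.303 0.315 0.258 0.219 0.505 0.117] F res [10.75  5.51 11.12] F mean res [ 8.07 -0.14 -8.33]
drag,A,B [-0.73   2.705 -0.994] amp 2.882 peak psi 110.2 +- 4.3 rms 1.209
drag,A,B [-0.667  0.342  0.237 -1.792] amp 0.416 peak psi 55.3 +- 66.6 rms 1.0
theta [[0.0, 1.4, 0.17, -0.0], [-5.56, -1.25, 0.17, 21.71], [-5.56
[... 1219 characters left out ...]
.6, -107, -1, 0.13), (30.6, -110, -1, -0.05), (30.7, -113, -1, -0.17), (30.8, -116, -1, -0.36), (30.9, -119, -1, -0.56), (31.0, -122, -1, -0.79), (31.1, -125, -1, -1.0), (31.1, -128, -1, -1.29), (31.2, -131, -1, -1.55), (31.3, -134, -1, -1.79), (31.4, -137, -1, -2.05), (31.5, -140, -1, -2.31), (31.6, -143, -1, -2.59), (31.6, -146, -1, -2.85), (32.0, -137, 1, -2.43), (32.1, -134, 1, -2.62), (32.1, -131, 1, -2.69), (32.2, -128, 1, -2.72), (32.3, -125, 1, -2.74), (32.4, -122, 1, -2.78), (32.5, -119, 1, -2.85), (32.6, -116, 1, -2.94), (32.6, -113, 1, -3.04), (32.7, -110, 1, -3.2), (32.8, -107, 1, -3.34), (32.9, -104, 1, -3.58), (33.0, -101, 1, -3.8), (33.1, -98, 1, -4.08), (33.1, -95, 1, -4.32)]
```

```bash
sed -e 's/m=35+6\*n/m=49+6*n/; s/B\[:,28:35\]=np.diag(qd\[k\])/B[:,28:35]=np.diag(qd[k]);B[:,35:42]=np.diag(np.tanh(qd[k]\/.02));B[:,42:49]=np.eye(7)*CB/; s/35+6\*k:41+6\*k/49+6*k:55+6*k/g; s/np.zeros((35,m));B\[:,:35\]=np.eye(35)\*.01;A.append(B);b.append(np.zeros(35))/np.zeros((49,m));B[:,:49]=np.eye(49)*.1;A.append(B);b.append(np.zeros(49))/; s/sol\[35:\]/sol[49:]/; s/-qd\[k\]\*sol\[28:35\]/-qd[k]*sol[28:35]-np.tanh(qd[k]\/.02)*sol[35:42]-CB*sol[42:49]/; s/^SG=/CB=float(sys.argv[3]);SG=/' dyn.py > dyn2.py
sed -i "s/print('theta'.*/print('damp',sol[28:35].round(2),'coul',sol[35:42].round(2),'bias',sol[42:49].round(2))/" dyn2.py
for cb in 0 1; do for s in .02 .05 .15;do echo "== cb $cb sT $s"; python3 dyn2.py $s -1 $cb | grep -E 'damp|drag|res';done;done; date +%T
```

```text
== cb 0 sT .02
damp [-2.71 -9.56 -4.05 -2.26 -0.73 -0.94 -0.9 ] coul [-1.19  1.04  0.38 -0.42 -0.09  0.21  0.04] bias [ 0.  0. -0.  0.  0. -0. -0.]
tau res rms [0.257 0.216 0.309 0.181 0.123 0.092 0.037] F res [2.17 0.97 0.77] F mean res [-1.42 -1.9   1.31]
drag,A,B [ 0.501 -0.599  0.377] amp 0.708 peak psi -57.8 +- 9.6 rms 0.697
drag,A,B [0.483 0.061 0.033 0.501] amp 0.07 peak psi 61.8 +- 252.2 rms 0.671
== cb 0 sT .05
damp [-3.15 -8.86 -3.7  -1.43 -0.9  -0.88 -0.88] coul [-1.14  0.71  0.41 -0.5   0.03  0.11  0.03] bias [-0. -0.  0. -0.  0.  0.  0.]
tau res rms [0.274 0.263 0.322 0.204 0.125 0.103 0.03 ] F res [1.56 0.67 0.77] F mean res [-0.79 -1.66  0.83]
drag,A,B [ 0.408 -0.321  0.282] amp 0.427 peak psi -48.7 +- 10.0 rms 0.449
drag,A,B [0.398 0.043 0.093 0.276] amp 0.102 peak psi 24.9 +- 129.5 rms 0.437
== cb 0 sT .15
damp [-3.79 -6.48 -3.07 -1.02 -0.9  -0.77 -0.85] coul [-0.88  0.18  0.33 -0.59  0.03 -0.05  0.02] bias [-0.  0. -0. -0. -0. -0.  0.]
tau res rms [0.307 0.358 0.327 0.243 0.128 0.124 0.035] F res [0.69 0.55 0.53] F mean res [ 0.12 -1.11  0.26]
drag,A,B [ 0.342 -0.02
[... 736 characters left out ...]
 res rms [0.267 0.244 0.315 0.212 0.118 0.107 0.031] F res [1.5  0.71 0.83] F mean res [-0.49 -1.7   1.12]
drag,A,B [ 0.374 -0.207  0.191] amp 0.282 peak psi -47.3 +- 15.1 rms 0.448
drag,A,B [ 0.369 -0.04   0.104  0.127] amp 0.111 peak psi -20.8 +- 83.6 rms 0.445
== cb 1 sT .15
damp [-3.8  -6.31 -3.07 -0.76 -0.88 -0.79 -0.83] coul [-0.88  0.11  0.32 -0.7   0.03 -0.03  0.01] bias [ 0.17  6.43  0.06  0.93 -1.98 -1.06  0.02]
tau res rms [0.325 0.346 0.328 0.242 0.128 0.124 0.035] F res [0.65 0.57 0.55] F mean res [ 0.11 -0.89  0.34]
drag,A,B [ 0.342 -0.041  0.19 ] amp 0.194 peak psi -12.0 +- 9.2 rms 0.164
drag,A,B [ 0.343 -0.072  0.206 -0.024] amp 0.218 peak psi -19.2 +- 16.1 rms 0.164
18:03:09
```

Request:
send_rows --series ".006 .052 0 3 -.35 .2 1;.006 .052 0 3 -.35 .1 1;.006 .052 0 3 -.35 -.1 1;.006 .052 0 2.67 -.3 .7 1;.006 .052 0 2.7 -.3 .55 1;.004 .035 0 1.8 -.2 .3 1;.004 .035 0 1.8 -.2 .25 1;.002 .0174 0 .92 -.1 .1 1;.002 .0174 0 .92 -.1 .1 1;.002 .0174 0 .92 -.1 .1 1"

```text
t: 33.98
tcp_pos: [0.5895, 0.2473, 0.1426]
tool_rot: [[-0.991, 0.113, 0.078], [0.112, 0.994, -0.01], [-0.078, -0.001, -0.997]]
contact_force: [-12.7, -3.2, 17.0]
gripper_width: 0.0123
gripper_force: 86.0
```

Request:
send_rows --series ".001 .0087 0 .46 -.05 0 1;.001 .0087 0 .46 -.05 0 1;.001 .0087 0 .46 -.05 0 1;.001 .0087 0 .46 -.05 0 1;.001 .0087 0 .46 -.05 0 1;.001 .0087 0 .46 -.05 0 1;.001 .0087 0 .46 -.05 0 1;.001 .0087 0 .46 -.05 0 1"

```text
t: 34.65
tcp_pos: [0.5932, 0.2469, 0.143]
tool_rot: [[-0.994, 0.113, 0.009], [0.113, 0.994, -0.002], [-0.009, -0.001, -1.0]]
contact_force: [-12.7, -2.5, 17.0]
gripper_width: 0.0124
gripper_force: 86.0
```

```bash
sed -i 's/np.round(ts,2)\[:8\]/np.round(ts,2)[:20].tolist(),"al",[round(float(np.degrees(np.arctan2(-(s["tcp_pos"]-.011*s["tool_rot"][:,2]-C)@ex,(s["tcp_pos"]-.011*s["tool_rot"][:,2]-C)[2]))),2) for s in S[::4]],"tau6",[round(float(s["joint_efforts"][5]),2) for s in S[:8]]/' slog.py; python3 slog.py b 14
```

```text
b t34.98 al 4.0 tilt 0.5 T -0.118 sd 0.228 se 0.061 F [-10.9  -2.4  17.2] M [-0.41  2.8   0.15] tcp [0.5934 0.2469 0.143 ] [-0.68, -0.1, 0.16, -0.14, 0.15, -0.08, -0.04, 0.07, 0.02, 0.05, -0.31, -0.24, -0.06, -0.44] al [4.15, 3.96, 3.98, 3.95] tau6 [-4.21, -4.3, -4.1, -4.05, -4.02, -4.01, -4.0, -4.0]
```

Request:
send_rows --series "-.002 -.0174 0 -.92 .1 0 1;-.002 -.0174 0 -.92 .1 0 1;-.002 -.0174 0 -.92 .1 0 1;-.002 -.0174 0 -.92 .1 0 1;-.002 -.0174 0 -.92 .1 0 1;-.002 -.0174 0 -.92 .1 0 1;-.002 -.0174 0 -.92 .1 0 1;-.002 -.0174 0 -.92 .1 -.1 1;-.001 -.0087 0 -.46 .05 0 1;-.001 -.0087 0 -.46 .05 -.05 1"

```text
t: 36.18
tcp_pos: [0.5874, 0.2476, 0.1422]
tool_rot: [[-0.979, 0.114, 0.171], [0.112, 0.994, -0.02], [-0.172, -0.001, -0.985]]
contact_force: [-4.6, -2.0, 11.2]
gripper_width: 0.0126
gripper_force: 85.5
```

```bash
python3 log.py cf
```

```text
t36.18 tilt9.9 pos11.3 r53.2 y0.1
```

Request:
send_rows --series "-.001 -.0087 0 -.46 .05 -.05 1;-.001 -.0087 0 -.46 .05 -.05 1;-.001 -.0087 0 -.46 .05 -.05 1;-.001 -.0087 0 -.46 .05 -.05 1"

```text
t: 36.52
tcp_pos: [0.5856, 0.2478, 0.1418]
tool_rot: [[-0.972, 0.114, 0.205], [0.111, 0.994, -0.024], [-0.206, -0.001, -0.978]]
contact_force: [-6.5, -1.5, 10.5]
gripper_width: 0.0122
gripper_force: 85.5
```

```bash
python3 log.py cf
```

```text
t36.52 tilt11.8 pos13.3 r53.2 y0.1
```

Request:
send_rows --series "-.001 -.0087 0 -.46 .05 -.05 1;-.001 -.0087 0 -.46 .05 -.05 1;-.001 -.0087 0 -.46 .05 -.05 1;-.001 -.0087 0 -.46 .05 -.05 1"

```text
t: 36.85
tcp_pos: [0.5838, 0.248, 0.1413]
tool_rot: [[-0.964, 0.114, 0.239], [0.11, 0.993, -0.028], [-0.241, -0.001, -0.971]]
contact_force: [-5.5, -1.3, 10.7]
gripper_width: 0.0121
gripper_force: 85.4
```

```bash
python3 log.py cf
```

```text
t36.85 tilt13.8 pos15.3 r53.2 y0.1
```

Request:
send_rows --series ".002 .0174 0 .92 -.1 0.1 1;.002 .0174 0 .92 -.1 0.1 1;.002 .0174 0 .92 -.1 .1 1;.002 .0174 0 .92 -.1 .1 1;.002 .0174 0 .92 -.1 0 1;.002 .0174 0 .92 -.1 0 1;.002 .0174 0 .92 -.1 0 1;.002 .0174 0 .92 -.1 0 1;.001 .0087 0 .46 -.05 0 1;.001 .0087 0 .46 -.05 0 1"

```text
t: 37.68
tcp_pos: [0.5916, 0.2471, 0.1427]
tool_rot: [[-0.99, 0.113, 0.082], [0.113, 0.994, -0.01], [-0.083, -0.001, -0.997]]
contact_force: [-8.0, -2.1, 15.5]
gripper_width: 0.012
gripper_force: 86.0
```

```bash
python3 log.py cb
```

```text
t37.68 tilt4.7 pos6.7 r53.1 y0.1
```

Request:
send_rows --series ".001 .0087 0 .46 -.05 0 1;.001 .0087 0 .46 -.05 0 1;.001 .0087 0 .46 -.05 0 1;.001 .0087 0 .46 -.05 0 1"

```text
t: 38.02
tcp_pos: [0.5934, 0.2469, 0.1429]
tool_rot: [[-0.992, 0.113, 0.048], [0.113, 0.994, -0.006], [-0.048, -0.001, -0.999]]
contact_force: [-8.4, -2.7, 14.5]
gripper_width: 0.0121
gripper_force: 86.0
```

```bash
python3 log.py cb
```

```text
t38.02 tilt2.8 pos4.7 r53.1 y0.1
```

Request:
send_rows --series ".001 .0087 0 .46 -.05 0 1;.001 .0087 0 .46 -.05 0 1;.001 .0087 0 .46 -.05 0 1;.001 .0087 0 .46 -.05 0 1"

```text
t: 38.35
tcp_pos: [0.5952, 0.2467, 0.143]
tool_rot: [[-0.993, 0.113, 0.013], [0.113, 0.994, -0.002], [-0.013, -0.001, -1.0]]
contact_force: [-7.5, -2.6, 14.5]
gripper_width: 0.0121
gripper_force: 85.9
```

```bash
python3 log.py cb
```

```text
t38.35 tilt0.8 pos2.7 r53.1 y0.1
```

Request:
send_rows --series "0 0 0 0 0 0 .65;0 0 0 0 0 0 .65;0 0 0 0 0 0 .65;0 0 0 0 0 0 .65;0 0 0 0 0 0 .65;0 0 0 0 0 0 .65;0 0 0 0 0 0 .65"

```text
t: 38.93
tcp_pos: [0.597, 0.2462, 0.14]
tool_rot: [[-0.993, 0.114, 0.017], [0.114, 0.993, -0.003], [-0.017, -0.001, -1.0]]
contact_force: [-0.3, -1.1, -0.9]
gripper_width: 0.03
gripper_force: 0.0
```

```bash
python3 log.py airg; cat > eff.py <<'E'
# wrench from noise-free joint efforts relative to an open-finger reference (tag airg) near by
from kin import *
import sys
x=np.load('kin.npy');C=np.array([.5977,.2463,.09]);a=np.array([.1144,.9934,0]);ex=np.array([.9934,-.1144,0])
D=[d for d in D if d['t']>30]
g=lambda k:np.array([d[k] for d in D])
Q=np.radians(g('joints'));P=g('tcp_pos');Z=g('tool_rot')[:,:,2];tau=g('joint_efforts');qd=g('joint_velocities');t=g('t');n=len(D)
allD=[json.loads(l) for l in open('log.jsonl') if l.strip()]
air=[d for d in allD if d['tag'] in('air','airg','')];air=list({d['t']:d for d in air}.values())
def geo(Q,P):
    _,_,fr,ax=fk(x,Q);m=len(Q);J=np.zeros((m,6,7));G=np.zeros((m,7,28))
    for j,(w,p) in enumerate(ax): J[:,:3,j]=np.cross(w,P-p);J[:,3:,j]=w
    for i,(R,T) in enumerate(fr):
        for j in range(i+1):
            w,p=ax[j];G[:,j,4*i]=np.cross(w,T-p)[:,2]
            for k in range(3):G[:,j,4*i+1+k]=np.cross(w,R[:,:,k])[:,2]
    return J,G
Qa=np.radians([d['joints'] for d in air]);Pa=np.array([d['tcp_pos'] for d in air]);ta=np.array([d['joint_efforts'] for d in air])
Ja,Ga=geo(Qa,Pa);A=np.vstack([Ga.reshape(-1,28),1e-3*np.eye(28)]);th=np.linalg.lstsq(A,np.r_[ta.ravel(),np.zeros(28)],rcond=None)[0]
ra=ta-(Ga@th);print('air fit rms',ra.std(0).round(3))
J,G=geo(Q,P);ref=[k for k,d in enumerate(air) if d['tag']=='airg']
g_=P-.011*Z-C;al=np.degrees(np.arctan2(-g_@ex,g_[:,2]))
for k in range(n):
    if D[k]['tag'] not in('cf','cb','airg','hold'):continue
    i=min(ref,key=lambda i:abs(air[i]['t']-t[k]))
    dt=tau[k]-ta[i]-(G[k]-Ga[i])@th           # = -J^T w
    w,_,_,_=np.linalg.lstsq(J[k].T,-dt,rcond=None);e=J[k].T@w+dt
    T=(np.cross(P[k]-C,w[:3])+w[3:])@a
    print(D[k]['tag'],'t%.2f al %.2f T %.3f'%(t[k],al[k],T),'w',w[:3].round(1),'meas',np.round(D[k]['contact_force'],1),'res',e.round(3).tolist(),'gravcorr',np.abs((G[k]-Ga[i])@th).max().round(2),'qd',np.abs(qd[k]).max().round(1))
E
python3 eff.py
```

```text
t38.93 tilt1.0 pos0.8 r50.0 y-0.2
air fit rms [1.291 0.72  0.821 0.509 0.346 0.332 0.054]
cf t36.18 al 11.04 T -0.885 w [-8.1 -2.  11.3] meas [-4.6 -2.  11.2] res [0.112, -0.017, -0.146, -0.003, 0.084, 0.002, -0.071] gravcorr 4.77 qd 7.0
cf t36.52 al 13.03 T -1.167 w [-8.9 -2.  11.1] meas [-6.5 -1.5 10.5] res [0.137, -0.021, -0.176, -0.004, 0.102, 0.004, -0.087] gravcorr 5.81 qd 7.2
cf t36.85 al 15.06 T -1.297 w [-9.  -1.9 10.2] meas [-5.5 -1.3 10.7] res [0.153, -0.024, -0.195, -0.004, 0.115, 0.006, -0.099] gravcorr 6.87 qd 7.1
cb t37.68 al 6.34 T -0.003 w [-8.2 -2.6 14.7] meas [-8.  -2.1 15.5] res [-0.064, 0.01, 0.086, 0.002, -0.048, 0.001, 0.04] gravcorr 2.14 qd 7.1
cb t38.02 al 4.37 T 0.241 w [-7.1 -2.4 14.5] meas [-8.4 -2.7 14.5] res [-0.071, 0.011, 0.096, 0.002, -0.053, 0.002, 0.044] gravcorr 1.11 qd 7.3
cb t38.35 al 2.38 T 0.355 w [-6.5 -2.2 14.2] meas [-7.5 -2.6 14.5] res [-0.068, 0.011, 0.094, 0.002, -0.052, 0.003, 0.043] gravcorr 0.09 qd 7.4
airg t38.93 al 0.84 T 0.000 w [0. 0. 0.] meas [-0.3 -1.1 -0.9] res [0.0, 0.0, 0.0, 0.0, 0.0, 0.0, 0.0] gravcorr 0.0 qd 0.1
```

```bash
sed -i "s/('air','airg','')/('air','airg')/" eff.py; python3 eff.py; python3 - <<'E'
import json,numpy as np
for l in open('log.jsonl'):
    d=json.loads(l)
    if d['tag'][:3]=='air': print(round(d['t'],2),np.round(d['joint_velocities'],1).tolist(),np.round(d['joint_efforts'],2).tolist())
E
date +%T
```

```text
air fit rms [1.21  0.402 0.244 0.531 0.186 0.293 0.099]
cf t36.18 al 11.04 T -0.656 w [-7.8 -1.9 11.4] meas [-4.6 -2.  11.2] res [0.086, -0.013, -0.112, -0.002, 0.064, 0.001, -0.054] gravcorr 4.79 qd 7.0
cf t36.52 al 13.03 T -0.877 w [-8.6 -1.9 11.3] meas [-6.5 -1.5 10.5] res [0.106, -0.016, -0.136, -0.003, 0.079, 0.003, -0.067] gravcorr 5.83 qd 7.2
cf t36.85 al 15.06 T -0.939 w [-8.5 -1.8 10.4] meas [-5.5 -1.3 10.7] res [0.117, -0.018, -0.15, -0.003, 0.089, 0.005, -0.076] gravcorr 6.89 qd 7.1
cb t37.68 al 6.34 T 0.086 w [-8.1 -2.5 14.8] meas [-8.  -2.1 15.5] res [-0.076, 0.012, 0.103, 0.002, -0.057, 0.001, 0.048] gravcorr 2.16 qd 7.1
cb t38.02 al 4.37 T 0.283 w [-7.1 -2.4 14.5] meas [-8.4 -2.7 14.5] res [-0.077, 0.012, 0.105, 0.002, -0.059, 0.002, 0.049] gravcorr 1.13 qd 7.3
cb t38.35 al 2.38 T 0.351 w [-6.5 -2.2 14.1] meas [-7.5 -2.6 14.5] res [-0.069, 0.011, 0.096, 0.002, -0.053, 0.003, 0.044] gravcorr 0.1 qd 7.4
airg t38.93 al 0.84 T 0.000 w [0. 0. 0.] meas [-0.3 -1.1 -0.9] res [0.0, 0.0, 0.0, 0.0, 0.0, 0.0, 0.0] gravcorr 0.0 qd 0.1
16.87 [0.6, 1.0, -0.1, 0.9, 0.2, 0.2, -0.3] [-0
[... 466 characters left out ...]
4, -60.59, 9.58, -22.52, -0.3, 1.69, -0.0]
18.37 [-1.8, -5.3, 0.8, 0.2, -0.5, 0.2, 0.2] [1.44, -60.59, 9.58, -22.52, -0.3, 1.69, -0.0]
18.37 [-1.8, -5.3, 0.8, 0.2, -0.5, 0.2, 0.2] [1.44, -60.59, 9.58, -22.52, -0.3, 1.69, -0.0]
19.37 [5.6, 1.3, -0.3, -4.4, -0.4, 0.2, 0.6] [-1.83, -22.27, 5.86, -21.01, 0.84, -1.14, -0.12]
24.18 [2.1, 0.3, 0.0, -1.6, 0.1, -0.1, -0.5] [-1.2, -26.07, 4.56, -21.65, 0.84, -0.99, 0.0]
29.35 [1.9, 0.3, 0.4, -2.0, 0.2, 0.2, -0.4] [-1.07, -28.59, 3.32, -21.87, 0.85, -0.9, 0.0]
29.35 [1.9, 0.3, 0.4, -2.0, 0.2, 0.2, -0.4] [-1.07, -28.59, 3.32, -21.87, 0.85, -0.9, 0.0]
38.93 [0.0, -0.0, -0.0, -0.1, -0.0, -0.0, 0.1] [-0.02, -47.48, 4.81, -23.02, 0.04, -0.06, -0.0]
18:06:18
```

Request:
send_rows --series "-.002 -.0174 0 -.92 .1 3 .65;-.002 -.0174 0 -.92 .1 0 .65;-.002 -.0174 0 -.92 .1 0 .65;-.002 -.0174 0 -.92 .1 0 .65;-.002 -.0174 0 -.92 .1 0 .65;-.002 -.0174 0 -.92 .1 0 .65;-.002 -.0174 0 -.92 .1 0 .65;-.002 -.0174 0 -.92 .1 -.1 .65;-.001 -.0087 0 -.46 .05 0 .65;-.001 -.0087 0 -.46 .05 -.05 .65"

```text
t: 39.77
tcp_pos: [0.5885, 0.2473, 0.143]
tool_rot: [[-0.978, 0.114, 0.174], [0.112, 0.993, -0.021], [-0.175, -0.001, -0.985]]
contact_force: [0.3, 0.2, -0.6]
gripper_width: 0.0299
gripper_force: 0.0
```

```bash
python3 log.py af
```

```text
t39.77 tilt10.0 pos9.9 r53.8 y-0.1
```

Request:
send_rows --series "-.001 -.0087 0 -.46 .05 -.05 .65;-.001 -.0087 0 -.46 .05 -.05 .65;-.001 -.0087 0 -.46 .05 -.05 .65;-.001 -.0087 0 -.46 .05 -.05 .65"

```text
t: 40.1
tcp_pos: [0.5871, 0.2472, 0.1428]
tool_rot: [[-0.971, 0.115, 0.208], [0.112, 0.993, -0.025], [-0.209, -0.001, -0.978]]
contact_force: [0.8, -1.1, -0.2]
gripper_width: 0.0301
gripper_force: 0.0
```

```bash
python3 log.py af
```

```text
t40.10 tilt12.0 pos11.4 r53.9 y-0.3
```

Request:
send_rows --series "-.001 -.0087 0 -.46 .05 -.05 .65;-.001 -.0087 0 -.46 .05 -.05 .65;-.001 -.0087 0 -.46 .05 -.05 .65;-.001 -.0087 0 -.46 .05 -.05 .65"

```text
t: 40.43
tcp_pos: [0.5851, 0.2475, 0.1426]
tool_rot: [[-0.964, 0.115, 0.242], [0.111, 0.993, -0.029], [-0.243, -0.001, -0.97]]
contact_force: [-0.4, 0.0, -1.0]
gripper_width: 0.0299
gripper_force: 0.0
```

```bash
python3 log.py af
```

```text
t40.43 tilt14.0 pos13.6 r54.1 y-0.3
```

Request:
send_rows --series ".002 .0174 0 .92 -.1 0.1 .65;.002 .0174 0 .92 -.1 0.1 .65;.002 .0174 0 .92 -.1 .1 .65;.002 .0174 0 .92 -.1 .1 .65;.002 .0174 0 .92 -.1 0 .65;.002 .0174 0 .92 -.1 0 .65;.002 .0174 0 .92 -.1 0 .65;.002 .0174 0 .92 -.1 0 .65;.001 .0087 0 .46 -.05 0 .65;.001 .0087 0 .46 -.05 0 .65"

```text
t: 41.27
tcp_pos: [0.5936, 0.2464, 0.1429]
tool_rot: [[-0.99, 0.115, 0.085], [0.114, 0.993, -0.011], [-0.086, -0.001, -0.996]]
contact_force: [-0.3, -0.3, 1.0]
gripper_width: 0.0296
gripper_force: 0.0
```

```bash
python3 log.py ab
```

```text
t41.27 tilt4.9 pos4.4 r53.1 y-0.3
```

Request:
send_rows --series ".001 .0087 0 .46 -.05 0 .65;.001 .0087 0 .46 -.05 0 .65;.001 .0087 0 .46 -.05 0 .65;.001 .0087 0 .46 -.05 0 .65"

```text
t: 41.6
tcp_pos: [0.5951, 0.2465, 0.143]
tool_rot: [[-0.992, 0.114, 0.051], [0.114, 0.993, -0.007], [-0.051, -0.001, -0.999]]
contact_force: [0.3, -0.6, -0.2]
gripper_width: 0.0297
gripper_force: 0.0
```

```bash
python3 log.py ab
```

```text
t41.60 tilt2.9 pos2.8 r53.1 y-0.1
```

Request:
send_rows --series ".001 .0087 0 .46 -.05 0 .65;.001 .0087 0 .46 -.05 0 .65;.001 .0087 0 .46 -.05 0 .65;.001 .0087 0 .46 -.05 0 .65"

```text
t: 41.93
tcp_pos: [0.5971, 0.2462, 0.143]
tool_rot: [[-0.993, 0.114, 0.016], [0.114, 0.993, -0.003], [-0.016, -0.001, -1.0]]
contact_force: [0.3, 0.3, 0.7]
gripper_width: 0.0301
gripper_force: 0.0
```

```bash
python3 log.py ab; cat > eff2.py <<'E'
# external wrench from joint efforts: tau = G(q)th + D qd - J^T w ; th,D from air creep (af,ab,airg)
exec(open('eff.py').read().split("Qa=")[0])
air=[d for d in allD if d['tag'] in('af','ab','airg')]
Qa=np.radians([d['joints'] for d in air]);Pa=np.array([d['tcp_pos'] for d in air]);ta=np.array([d['joint_efforts'] for d in air]);qa=np.radians([d['joint_velocities'] for d in air])
Ja,Ga=geo(Qa,Pa);J,G=geo(Q,P);qd=np.radians(qd)
m=len(air);E=np.zeros((m,7,7));E[:,range(7),range(7)]=qa
A=np.concatenate([Ga,E],2).reshape(-1,35);reg=np.diag(np.r_[np.tile([.003,.02,.02,.003],7),[.003]*7])
s=np.linalg.lstsq(np.vstack([A,reg]),np.r_[ta.ravel(),np.zeros(35)],rcond=None)[0];th,Dm=s[:28],s[28:]
print('air rms',(ta.ravel()-A@s).reshape(m,7).std(0).round(3),'D',Dm.round(2))
g_=P-.011*Z-C;al=np.degrees(np.arctan2(-g_@ex,g_[:,2]));out=[]
for k in range(n):
    if D[k]['tag'] not in('cf','cb','af','ab'):continue
    r=tau[k]-G[k]@th-Dm*qd[k];w=np.linalg.lstsq(J[k].T,-r,rcond=None)[0];e=J[k].T@w+r
    T=(np.cross(P[k]-C,w[:3])+w[3:])@a
    print(D[k]['tag'],'t%.2f al %.2f T %.3f'%(t[k],al[k],T),'w',w[:3].round(1),'meas',np.round(D[k]['contact_force'],1),'res',e.round(3).tolist(),'tilt %.1f'%np.degrees(np.arcsin(Z[k]@ex)))
E
python3 eff2.py; date +%T
```

```text
t41.93 tilt0.9 pos0.6 r53.0 y-0.1
air rms [0.049 0.016 0.016 0.048 0.004 0.004 0.003] D [-4.72 -4.42 -2.85 -1.23 -0.93 -0.85 -0.79]
cf t36.18 al 11.04 T 0.396 w [-5.7 -1.7 11.1] meas [-4.6 -2.  11.2] res [0.001, -0.0, -0.001, -0.0, 0.0, 0.0, -0.0] tilt 9.9
cf t36.52 al 13.03 T 0.286 w [-6.2 -1.6 10.9] meas [-6.5 -1.5 10.5] res [0.012, -0.002, -0.015, -0.0, 0.009, 0.0, -0.007] tilt 11.9
cf t36.85 al 15.06 T 0.302 w [-5.9 -1.4 10. ] meas [-5.5 -1.3 10.7] res [0.009, -0.001, -0.012, -0.0, 0.007, 0.0, -0.006] tilt 13.9
cb t37.68 al 6.34 T -0.387 w [-8.8 -2.2 14.7] meas [-8.  -2.1 15.5] res [0.009, -0.001, -0.012, -0.0, 0.007, -0.0, -0.006] tilt 4.8
cb t38.02 al 4.37 T -0.273 w [-8.1 -2.3 14.4] meas [-8.4 -2.7 14.5] res [0.001, -0.0, -0.001, -0.0, 0.001, -0.0, -0.001] tilt 2.8
cb t38.35 al 2.38 T -0.285 w [-7.7 -2.2 14.1] meas [-7.5 -2.6 14.5] res [-0.0, 0.0, 0.0, 0.0, -0.0, 0.0, 0.0] tilt 0.8
af t39.77 al 9.89 T 0.106 w [0.3 0.  0. ] meas [ 0.3  0.2 -0.6] res [-0.002, 0.0, 0.003, 0.0, -0.002, -0.0, 0.002] tilt 10.1
af t40.10 al 11.53 T -0.065 w [-0.1  0.  -0. ] meas [ 0.8 -1.1 -0.2] res [0.007, -0.001, -0.009, -0.0, 0.005, 0.0, -0.005] tilt 12.1
af t40.43 al 13.66 T -0.062 w [-0.1  0.   0. ] meas [-0.4  0.  -1. ] res [0.008, -0.001, -0.01, -0.0, 0.006, 0.0, -0.005] tilt 14.1
ab t41.27 al 4.49 T -0.127 w [-0.3  0.1 -0. ] meas [-0.3 -0.3  1. ] res [0.017, -0.003, -0.022, -0.0, 0.013, -0.0, -0.01] tilt 4.9
ab t41.60 al 2.83 T 0.036 w [0.1 0.  0. ] meas [ 0.3 -0.6 -0.2] res [0.003, -0.001, -0.005, -0.0, 0.003, -0.0, -0.002] tilt 2.9
ab t41.93 al 0.70 T 0.051 w [0.1 0.  0. ] meas [0.3 0.3 0.7] res [-0.002, 0.0, 0.002, 0.0, -0.001, 0.0, 0.001] tilt 0.9
18:07:35
```

```bash
cat > eff3.py <<'E'
import re
src=open('eff2.py').read().replace("exec(open('eff.py').read().split(\"Qa=\")[0])",open('eff.py').read().split("Qa=")[0].replace("d['t']>30","d['t']>12.5"))
src=src.split("g_=P")[0];exec(src)
OFF=json.load(open('off.json'));g_=P-.011*Z-C;al=np.degrees(np.arctan2(-g_@ex,g_[:,2]));tilt=np.degrees(np.arcsin(Z@ex))
rows=[]
for k in range(n):
    tg=D[k]['tag']
    if tg not in('f','b','cf','cb'):continue
    if k and D[k-1]['tag']!=tg:continue
    r=tau[k]-G[k]@th-Dm*qd[k];w=np.linalg.lstsq(J[k].T,-r,rcond=None)[0]
    T=(np.cross(P[k]-C,w[:3])+w[3:])@a;off=[o for tt,o in OFF if t[k]>tt][-1]
    rows.append((t[k],al[k]+off,1 if 'f' in tg else -1,T,tilt[k],'c' in tg))
W=np.array(rows)
print([(round(r[0],1),round(r[1]),int(r[2]),round(r[3]-.32*r[2],2),round(r[4])) for r in W])
for lim in(30,16,10):
  for bias in(0,1):
    u=(abs(W[:,4])<lim);ps=np.radians(W[u,1]);X=np.c_[W[u,2],np.sin(ps),np.cos(ps)]
    if bias:X=np.c_[X,W[u,4]/10]
    c=np.linalg.lstsq(X,W[u,3],rcond=None)[0];e=W[u,3]-X@c;print(lim,bias,u.sum(),c.round(3),'amp',np.hypot(*c[1:3]).round(3),'peak',np.degrees(np.arctan2(c[1],c[2])).round(1),'rms',e.std().round(3))
E
python3 eff3.py
```

```text
air rms [0.049 0.016 0.016 0.048 0.004 0.004 0.003] D [-4.72 -4.42 -2.85 -1.23 -0.93 -0.85 -0.79]
[(np.float64(12.6), 7, 1, np.float64(-0.84), 9), (np.float64(12.9), 16, 1, np.float64(-0.51), 18), (np.float64(13.1), 25, 1, np.float64(-0.19), 27), (np.float64(13.6), 13, -1, np.float64(0.6), 8), (np.float64(13.9), 4, -1, np.float64(0.59), -1), (np.float64(14.1), -5, -1, np.float64(0.6), -10), (np.float64(14.4), -14, -1, np.float64(0.61), -19), (np.float64(14.6), -23, -1, np.float64(0.6), -28), (np.float64(15.1), -10, 1, np.float64(-0.71), -9), (np.float64(15.4), -1, 1, np.float64(-0.6), 0), (np.float64(15.6), 8, 1, np.float64(-0.53), 9), (np.float64(15.9), 17, 1, np.float64(-0.51), 18), (np.float64(16.1), 26, 1, np.float64(-0.29), 27), (np.float64(20.7), 9, -1, np.float64(0.51), 12), (np.float64(20.9), 3, -1, np.float64(0.54), 6), (np.float64(21.0), -3, -1, np.float64(0.59), 0), (np.float64(21.2), -9, -1, np.float64(0.6), -6), (np.float64(21.4), -15, -1, np.float64(0.61), -12), (np.float64(21.5), -21, -1, np.float64(0.6), -18), (np.float64(21.7), -27, -1, np.float64(0.61), -24), (np.fl
[... 1797 characters left out ...]
), 21), (np.float64(33.1), -98, 1, np.float64(-0.83), 24), (np.float64(33.2), -95, 1, np.float64(-0.85), 27), (np.float64(36.5), -107, 1, np.float64(-0.03), 12), (np.float64(36.8), -105, 1, np.float64(-0.02), 14), (np.float64(38.0), -116, -1, np.float64(0.05), 3), (np.float64(38.4), -118, -1, np.float64(0.04), 1)]
30 0 60 [-0.22   0.15   0.094] amp 0.177 peak 57.8 rms 0.177
30 1 60 [-0.229  0.152  0.09   0.01 ] amp 0.177 peak 59.4 rms 0.177
16 0 42 [-0.213  0.14   0.073] amp 0.158 peak 62.4 rms 0.2
16 1 42 [-0.225  0.155  0.06   0.048] amp 0.166 peak 69.0 rms 0.196
10 0 29 [-0.27   0.246  0.023] amp 0.247 peak 84.8 rms 0.128
10 1 29 [-0.268  0.245  0.024 -0.016] amp 0.246 peak 84.4 rms 0.128
```

Request:
send_rows --series "0 0 0 0 0 0 .65;0 0 0 0 0 0 1;0 0 0 0 0 0 1;0 0 0 0 0 0 1;0 0 0 0 0 0 1" --squeeze 80

```text
t: 42.35
tcp_pos: [0.5971, 0.2464, 0.1432]
tool_rot: [[-0.993, 0.114, 0.017], [0.114, 0.993, -0.003], [-0.018, -0.001, -1.0]]
contact_force: [1.1, -0.3, 0.6]
gripper_width: 0.012
gripper_force: 78.6
```

```bash
python3 slog.py grip 1
```

```text
grip t42.35 al 0.7 tilt 1.0 T 0.276 sd 0.000 se 0.000 F [ 1.1 -0.3  0.6] M [ 0.01 -0.02 -0.01] tcp [0.5971 0.2464 0.1432] [0.28] al [0.69] tau6 [0.02]
```

```bash
cat >> eff3.py <<'E'
print('--- per-direction bias polynomial')
def fit(sel,deg,show=True):
    X=[];V=W[sel];ps=np.radians(V[:,1]);X=[np.sin(ps),np.cos(ps)]
    for s in(1,-1):
        m=(V[:,2]==s)
        if m.sum()>deg+1:
            for q in range(deg+1): X.append(m*(V[:,4]/20)**q)
    X=np.array(X).T;c,_,rk,_=np.linalg.lstsq(X,V[:,3],rcond=None);e=V[:,3]-X@c
    cov=np.linalg.pinv(X.T@X)*e.var();A,B=c[:2];amp=np.hypot(A,B);v=np.array([B,-A])/amp**2
    print(sel.sum(),'deg',deg,'amp',amp.round(3),'peak',np.degrees(np.arctan2(A,B)).round(1),'+-',np.degrees(np.sqrt(v@cov[:2,:2]@v)).round(1),'rms',e.std().round(4))
b=(W[:,2]<0)&(W[:,5]==0);f=(W[:,2]>0)&(W[:,5]==0)&(W[:,0]>15.2)
for deg in(1,2,3): fit(b,deg)
for deg in(1,2): fit(b&(abs(W[:,4])<20),deg)
for deg in(1,2): fit(b|f,deg)
fit(b&(W[:,0]>20),2)
E
python3 eff3.py | sed -n '/---/,$p'; date +%T
```

```text
--- per-direction bias polynomial
35 deg 1 amp 0.209 peak -20.4 +- 3.9 rms 0.0274
35 deg 2 amp 0.214 peak -21.4 +- 2.4 rms 0.0179
35 deg 3 amp 0.213 peak -21.6 +- 2.4 rms 0.0174
28 deg 1 amp 0.207 peak -19.7 +- 4.1 rms 0.0255
28 deg 2 amp 0.213 peak -21.2 +- 2.9 rms 0.0193
53 deg 1 amp 0.178 peak 0.7 +- 10.0 rms 0.0615
53 deg 2 amp 0.173 peak 3.1 +- 9.0 rms 0.0523
30 deg 2 amp 0.227 peak -26.4 +- 1.6 rms 0.0114
18:09:08
```

Request:
send_rows --series "0 0 0 0 0 0 .65;0 0 0 0 0 0 .65;0 0 0 0 0 0 .65;-.006 -.052 0 -2.76 .3 -.05 .65;-.006 -.052 0 -2.75 .3 -.2 .65;-.006 -.052 0 -2.73 .3 -.35 .65;-.006 -.052 0 -2.71 .3 -.5 .65;-.006 -.052 0 -2.68 .3 -.65 .65"

```text
t: 43.07
tcp_pos: [0.5834, 0.2477, 0.1415]
tool_rot: [[-0.954, 0.115, 0.276], [0.11, 0.993, -0.032], [-0.278, -0.0, -0.961]]
contact_force: [0.2, 1.1, 0.6]
gripper_width: 0.03
gripper_force: 0.0
```

```bash
python3 log.py xf
```

```text
t43.07 tilt16.0 pos15.6 r53.5 y-0.2
```

Request:
send_rows --series "-.006 -.052 0 -2.64 .3 -.8 .65;-.006 -.052 0 -2.6 .3 -.93 .65;-.006 -.052 0 -2.55 .3 -1.05 .65;-.006 -.052 0 -2.49 .3 -1.2 .65"

```text
t: 43.4
tcp_pos: [0.573, 0.249, 0.1377]
tool_rot: [[-0.876, 0.115, 0.468], [0.101, 0.993, -0.054], [-0.471, 0.0, -0.882]]
contact_force: [0.8, -1.1, 0.7]
gripper_width: 0.0294
gripper_force: 0.0
```

```bash
python3 log.py xf
```

```text
t43.40 tilt28.0 pos27.5 r53.7 y-0.2
```

Request:
send_rows --series "0 0 0 0 0 0 .65;0 0 0 0 0 0 .65;0 0 0 0 0 0 .65"

```text
t: 43.65
tcp_pos: [0.5739, 0.2491, 0.1379]
tool_rot: [[-0.877, 0.115, 0.466], [0.101, 0.993, -0.054], [-0.469, -0.0, -0.883]]
contact_force: [0.2, -0.2, 0.5]
gripper_width: 0.03
gripper_force: 0.0
```

Request:
send_rows --series ".006 .052 0 2.49 -.3 1.2 .65;.006 .052 0 2.55 -.3 1.05 .65;.006 .052 0 2.6 -.3 .93 .65;.006 .052 0 2.64 -.3 .8 .65"

```text
t: 43.98
tcp_pos: [0.585, 0.2474, 0.1425]
tool_rot: [[-0.955, 0.116, 0.272], [0.112, 0.993, -0.03], [-0.273, 0.002, -0.962]]
contact_force: [1.3, 0.0, 0.5]
gripper_width: 0.03
gripper_force: 0.0
```

```bash
python3 log.py xb
```

```text
t43.98 tilt15.8 pos13.6 r54.0 y-0.4
```

Request:
send_rows --series ".006 .052 0 2.68 -.3 .65 .65;.006 .052 0 2.71 -.3 .5 .65"

```text
t: 44.15
tcp_pos: [0.5907, 0.2464, 0.1437]
tool_rot: [[-0.978, 0.116, 0.171], [0.115, 0.993, -0.018], [-0.172, 0.002, -0.985]]
contact_force: [-0.3, -0.1, -0.0]
gripper_width: 0.0298
gripper_force: 0.0
```

```bash
python3 log.py xb
```

```text
t44.15 tilt9.8 pos7.4 r54.2 y-0.7
```

Request:
send_rows --series ".006 .052 0 2.73 -.3 .35 .65;.006 .052 0 2.75 -.3 .2 .65"

```text
t: 44.32
tcp_pos: [0.5963, 0.2457, 0.1442]
tool_rot: [[-0.991, 0.116, 0.068], [0.116, 0.993, -0.006], [-0.068, 0.002, -0.998]]
contact_force: [-0.6, 0.7, -0.0]
gripper_width: 0.0297
gripper_force: 0.0
```

```bash
python3 log.py xb
```

```text
t44.32 tilt3.9 pos1.4 r54.2 y-0.7
```

Request:
send_rows --series ".006 .052 0 2.76 -.3 .05 .65;.006 .052 0 2.76 -.3 -.05 .65"

```text
t: 44.48
tcp_pos: [0.6018, 0.2451, 0.1441]
tool_rot: [[-0.993, 0.116, -0.036], [0.116, 0.993, 0.006], [0.037, 0.002, -0.999]]
contact_force: [-0.4, -0.3, 1.3]
gripper_width: 0.0302
gripper_force: 0.0
```

```bash
python3 log.py xb
```

```text
t44.48 tilt-2.1 pos-4.5 r54.2 y-0.7
```

Request:
send_rows --series ".006 .052 0 2.75 -.3 -.2 .65;.006 .052 0 2.73 -.3 -.35 .65"

```text
t: 44.65
tcp_pos: [0.6073, 0.2444, 0.1434]
tool_rot: [[-0.983, 0.116, -0.14], [0.114, 0.993, 0.018], [0.141, 0.002, -0.99]]
contact_force: [0.1, -0.1, -0.0]
gripper_width: 0.0299
gripper_force: 0.0
```

```bash
python3 log.py xb
```

```text
t44.65 tilt-8.0 pos-10.4 r54.3 y-0.8
```

Request:
send_rows --series ".006 .052 0 2.71 -.3 -.5 .65;.006 .052 0 2.68 -.3 -.65 .65"

```text
t: 44.82
tcp_pos: [0.6127, 0.2438, 0.1422]
tool_rot: [[-0.963, 0.116, -0.242], [0.112, 0.993, 0.03], [0.243, 0.002, -0.97]]
contact_force: [0.6, 0.5, -0.0]
gripper_width: 0.0297
gripper_force: 0.0
```

```bash
python3 log.py xb
```

```text
t44.82 tilt-14.0 pos-16.2 r54.3 y-0.8
```

Request:
send_rows --series ".006 .052 0 2.64 -.3 -.8 .65;.006 .052 0 2.6 -.3 -.93 .65"

```text
t: 44.98
tcp_pos: [0.6179, 0.243, 0.1403]
tool_rot: [[-0.933, 0.116, -0.341], [0.108, 0.993, 0.042], [0.344, 0.002, -0.939]]
contact_force: [-0.1, 0.1, -0.1]
gripper_width: 0.0297
gripper_force: 0.0
```

```bash
python3 log.py xb
```

```text
t44.98 tilt-20.0 pos-22.1 r54.3 y-0.9
```

Request:
send_rows --series ".006 .052 0 2.55 -.3 -1.05 .65;.006 .052 0 2.49 -.3 -1.2 .65"

```text
t: 45.15
tcp_pos: [0.623, 0.2423, 0.138]
tool_rot: [[-0.892, 0.116, -0.437], [0.103, 0.993, 0.053], [0.44, 0.003, -0.898]]
contact_force: [-0.0, 0.3, 0.1]
gripper_width: 0.0296
gripper_force: 0.0
```

```bash
python3 log.py xb; cat > eff4.py <<'E'
src=open('eff3.py').read();src=src.split("rows=[]")[0];exec(src)
def Tk(k):
    r=tau[k]-G[k]@th-Dm*qd[k];w=np.linalg.lstsq(J[k].T,-r,rcond=None)[0];return (np.cross(P[k]-C,w[:3])+w[3:])@a,w
xa=[k for k in range(n) if D[k]['tag']=='xb'];xt=tilt[xa];xT=np.array([Tk(k)[0] for k in xa])
print('air b',[(round(u,1),round(v,3)) for u,v in zip(xt,xT)],'air f',[(round(tilt[k],1),round(Tk(k)[0],3)) for k in range(n) if D[k]['tag']=='xf'])
o=np.argsort(xt);R=[]
for k in range(n):
    if D[k]['tag']!='b' or D[k-1]['tag']!='b' or not xt.min()-1<tilt[k]<xt.max()+1:continue
    T,w=Tk(k);h=np.interp(tilt[k],xt[o],xT[o]);off=[q for tt,q in OFF if t[k]>tt][-1];R.append((t[k],al[k]+off,T-h+.32,tilt[k]))
R=np.array(R);print([(round(r[0],1),round(r[1]),round(r[2],3),round(r[3])) for r in R])
for lo in(12,20,25,30):
    V=R[R[:,0]>lo];ps=np.radians(V[:,1])
    for bb in(0,1):
        X=np.c_[np.sin(ps),np.cos(ps)];X=np.c_[X,np.ones(len(V))] if bb else X
        c=np.linalg.lstsq(X,V[:,2],rcond=None)[0];e=V[:,2]-X@c;print('t>',lo,'bias',bb,c.round(3),'amp',np.hypot(*c[:2]).round(3),'peak',np.degrees(np.arctan2(c[0],c[1])).round(1),'rms',e.std().round(4))
E
python3 eff4.py; date +%T
```

```text
t45.15 tilt-25.9 pos-28.0 r54.3 y-1.1
air rms [0.049 0.016 0.016 0.048 0.004 0.004 0.003] D [-4.72 -4.42 -2.85 -1.23 -0.93 -0.85 -0.79]
air b [(np.float64(15.9), np.float64(0.445)), (np.float64(9.9), np.float64(0.4)), (np.float64(3.9), np.float64(0.449)), (np.float64(-2.1), np.float64(0.47)), (np.float64(-8.1), np.float64(0.485)), (np.float64(-14.1), np.float64(0.479)), (np.float64(-20.1), np.float64(0.471)), (np.float64(-26.1), np.float64(0.456))] air f [(np.float64(16.1), np.float64(-0.667)), (np.float64(28.1), np.float64(-0.84))]
[(np.float64(13.6), 13, np.float64(0.181), 8), (np.float64(13.9), 4, np.float64(0.127), -1), (np.float64(14.1), -5, np.float64(0.119), -10), (np.float64(14.4), -14, np.float64(0.137), -19), (np.float64(20.7), 9, np.float64(0.093), 12), (np.float64(20.9), 3, np.float64(0.101), 6), (np.float64(21.0), -3, np.float64(0.122), 0), (np.float64(21.2), -9, np.float64(0.116), -6), (np.float64(21.4), -15, np.float64(0.126), -12), (np.float64(21.5), -21, np.float64(0.132), -18), (np.float64(21.7), -27, np.float64(0.149), -24), (np.float64(25.6), -50, np.float64(0.106
[... 852 characters left out ...]
64(31.4), -137, np.float64(-0.155), -18), (np.float64(31.5), -140, np.float64(-0.162), -21), (np.float64(31.6), -143, np.float64(-0.174), -24), (np.float64(31.6), -146, np.float64(-0.181), -27)]
t> 12 bias 0 [0.017 0.16 ] amp 0.161 peak 5.9 rms 0.0334
t> 12 bias 1 [-0.07   0.195 -0.066] amp 0.208 peak -19.7 rms 0.0231
t> 20 bias 0 [0.015 0.166] amp 0.167 peak 5.1 rms 0.0338
t> 20 bias 1 [-0.091  0.197 -0.082] amp 0.217 peak -24.7 rms 0.0194
t> 25 bias 0 [0.001 0.216] amp 0.216 peak 0.3 rms 0.0194
t> 25 bias 1 [0.001 0.216 0.   ] amp 0.216 peak 0.3 rms 0.0194
t> 30 bias 0 [0.033 0.178] amp 0.181 peak 10.4 rms 0.0138
t> 30 bias 1 [-0.415 -0.137 -0.534] amp 0.437 peak -108.3 rms 0.0065
18:10:31
```

Request:
send_rows --series "-.006 -.052 0 -2.9 .5 1.15 .65;-.006 -.052 0 -2.97 .5 1 .65;-.006 -.052 0 -3 .5 .88 .65;-.006 -.052 0 -3 .5 .74 .65;-.006 -.052 0 -3 .5 .6 .65;-.002 -.0174 0 -.92 .1 .16 .65;-.002 -.0174 0 -.92 .1 .16 .65;-.002 -.0174 0 -.92 .1 .16 .65"

```text
t: 45.82
tcp_pos: [0.6044, 0.2456, 0.1424]
tool_rot: [[-0.984, 0.115, -0.137], [0.114, 0.993, 0.016], [0.138, -0.0, -0.99]]
contact_force: [-0.7, 0.2, 0.1]
gripper_width: 0.0298
gripper_force: 0.0
```

Request:
send_rows --series "-.002 -.0174 0 -.92 .1 .1 .65;-.002 -.0174 0 -.92 .1 .1 .65;-.002 -.0174 0 -.92 .1 .1 .65;-.002 -.0174 0 -.92 .1 .1 .65"

```text
t: 46.15
tcp_pos: [0.5997, 0.2466, 0.1423]
tool_rot: [[-0.991, 0.114, -0.068], [0.114, 0.993, 0.007], [0.068, -0.001, -0.998]]
contact_force: [-0.2, -0.2, -0.4]
gripper_width: 0.03
gripper_force: 0.0
```

```bash
python3 log.py yf
```

```text
t46.15 tilt-3.9 pos-2.2 r52.3 y0.5
```

Request:
send_rows --series "-.002 -.0174 0 -.92 .1 .03 .65;-.002 -.0174 0 -.92 .1 .03 .65;-.002 -.0174 0 -.92 .1 .03 .65;-.002 -.0174 0 -.92 .1 .03 .65"

```text
t: 46.48
tcp_pos: [0.5958, 0.2472, 0.1427]
tool_rot: [[-0.993, 0.114, 0.002], [0.114, 0.993, -0.001], [-0.002, -0.001, -1.0]]
contact_force: [-0.6, 0.4, -0.0]
gripper_width: 0.0298
gripper_force: 0.0
```

```bash
python3 log.py yf
```

```text
t46.48 tilt0.1 pos2.1 r52.7 y0.7
```

Request:
send_rows --series "-.002 -.0174 0 -.92 .1 -.03 .65;-.002 -.0174 0 -.92 .1 -.03 .65;-.002 -.0174 0 -.92 .1 -.03 .65;-.002 -.0174 0 -.92 .1 -.03 .65"

```text
t: 46.82
tcp_pos: [0.5922, 0.2475, 0.1425]
tool_rot: [[-0.991, 0.114, 0.072], [0.114, 0.993, -0.009], [-0.072, -0.001, -0.997]]
contact_force: [0.7, 0.2, 0.2]
gripper_width: 0.0298
gripper_force: 0.0
```

```bash
python3 log.py yf
```

```text
t46.82 tilt4.1 pos6.1 r52.8 y0.6
```

Request:
send_rows --series "-.002 -.0174 0 -.92 .1 -.1 .65;-.002 -.0174 0 -.92 .1 -.1 .65;-.002 -.0174 0 -.92 .1 -.1 .65;-.002 -.0174 0 -.92 .1 -.1 .65"

```text
t: 47.15
tcp_pos: [0.5885, 0.2479, 0.1421]
tool_rot: [[-0.983, 0.114, 0.141], [0.113, 0.993, -0.017], [-0.142, -0.001, -0.99]]
contact_force: [-0.4, -0.7, -0.1]
gripper_width: 0.0301
gripper_force: 0.0
```

```bash
python3 log.py yf
```

```text
t47.15 tilt8.1 pos10.1 r52.9 y0.5
```

Request:
send_rows --series ".002 .0174 0 .92 -.1 .1 .65;.002 .0174 0 .92 -.1 .1 .65;.002 .0174 0 .92 -.1 .1 .65;.002 .0174 0 .92 -.1 .1 .65"

```text
t: 47.48
tcp_pos: [0.5932, 0.2472, 0.1427]
tool_rot: [[-0.991, 0.115, 0.069], [0.115, 0.993, -0.009], [-0.07, -0.001, -0.998]]
contact_force: [0.2, -0.3, 0.4]
gripper_width: 0.03
gripper_force: 0.0
```

```bash
python3 log.py yb
```

```text
t47.48 tilt4.0 pos5.0 r52.9 y0.4
```

Request:
send_rows --series ".002 .0174 0 .92 -.1 .03 .65;.002 .0174 0 .92 -.1 .03 .65;.002 .0174 0 .92 -.1 .03 .65;.002 .0174 0 .92 -.1 .03 .65"

```text
t: 47.82
tcp_pos: [0.5963, 0.2469, 0.1425]
tool_rot: [[-0.993, 0.115, -0.001], [0.115, 0.993, -0.001], [0.001, -0.001, -1.0]]
contact_force: [-0.1, 0.4, -0.0]
gripper_width: 0.0299
gripper_force: 0.0
```

```bash
python3 log.py yb
```

```text
t47.82 tilt-0.1 pos1.6 r52.6 y0.4
```

Request:
send_rows --series ".002 .0174 0 .92 -.1 -.03 .65;.002 .0174 0 .92 -.1 -.03 .65;.002 .0174 0 .92 -.1 -.03 .65;.002 .0174 0 .92 -.1 -.03 .65"

```text
t: 48.15
tcp_pos: [0.5998, 0.2467, 0.1425]
tool_rot: [[-0.991, 0.114, -0.071], [0.114, 0.993, 0.007], [0.071, -0.001, -0.997]]
contact_force: [-0.3, -0.0, 0.7]
gripper_width: 0.0295
gripper_force: 0.0
```

```bash
python3 log.py yb
```

```text
t48.15 tilt-4.1 pos-2.2 r52.5 y0.6
```

Request:
send_rows --series ".002 .0174 0 .92 -.1 -.1 .65;.002 .0174 0 .92 -.1 -.1 .65;.002 .0174 0 .92 -.1 -.1 .65;.002 .0174 0 .92 -.1 -.1 .65"

```text
t: 48.48
tcp_pos: [0.6034, 0.2463, 0.1421]
tool_rot: [[-0.984, 0.114, -0.14], [0.113, 0.993, 0.015], [0.141, -0.001, -0.99]]
contact_force: [-0.4, 0.5, 0.4]
gripper_width: 0.0301
gripper_force: 0.0
```

```bash
python3 log.py yb
```

```text
t48.48 tilt-8.1 pos-6.2 r52.4 y0.6
```

Request:
send_rows --series ".002 .0174 0 .92 -.1 -.15 .65;.002 .0174 0 .92 -.1 -.15 .65;0 0 0 0 0 0 .65;0 0 0 0 0 0 .65;0 0 0 0 0 0 1;0 0 0 0 0 0 1;0 0 0 0 0 0 1;0 0 0 0 0 0 1"

```text
t: 49.15
tcp_pos: [0.605, 0.2455, 0.1421]
tool_rot: [[-0.978, 0.114, -0.173], [0.113, 0.993, 0.018], [0.174, -0.002, -0.985]]
contact_force: [-0.1, -1.3, 1.4]
gripper_width: 0.0123
gripper_force: 79.4
```

```bash
python3 slog.py grip 1
```

```text
grip t49.15 al -8.3 tilt -10.0 T 0.151 sd 0.000 se 0.000 F [-0.1 -1.3  1.4] M [-0.35  0.06  0.05] tcp [0.605  0.2455 0.1421] [0.15] al [-8.34] tau6 [0.21]
```

Request:
send_rows --series "-.002 -.0174 0 -.92 .1 .13 1;-.002 -.0174 0 -.92 .1 .13 1;-.002 -.0174 0 -.92 .1 .1 1;-.002 -.0174 0 -.92 .1 .1 1;-.002 -.0174 0 -.92 .1 .1 1;-.002 -.0174 0 -.92 .1 .1 1"

```text
t: 49.7
tcp_pos: [0.5997, 0.2462, 0.1426]
tool_rot: [[-0.991, 0.114, -0.067], [0.114, 0.993, 0.006], [0.067, -0.002, -0.998]]
contact_force: [0.7, -2.8, 1.8]
gripper_width: 0.0123
gripper_force: 79.5
```

```bash
python3 log.py lf
```

```text
t49.70 tilt-3.8 pos-2.2 r52.6 y0.1
```

Request:
send_rows --series "-.002 -.0174 0 -.92 .1 .03 1;-.002 -.0174 0 -.92 .1 .03 1;-.002 -.0174 0 -.92 .1 .03 1;-.002 -.0174 0 -.92 .1 .03 1"

```text
t: 50.03
tcp_pos: [0.596, 0.2466, 0.1427]
tool_rot: [[-0.993, 0.115, 0.002], [0.115, 0.993, -0.002], [-0.002, -0.001, -1.0]]
contact_force: [0.4, -5.1, 2.1]
gripper_width: 0.0123
gripper_force: 79.5
```

```bash
python3 log.py lf
```

```text
t50.03 tilt0.1 pos1.8 r52.7 y0.1
```

Request:
send_rows --series "-.002 -.0174 0 -.92 .1 -.03 1;-.002 -.0174 0 -.92 .1 -.03 1;-.002 -.0174 0 -.92 .1 -.03 1;-.002 -.0174 0 -.92 .1 -.03 1"

```text
t: 50.37
tcp_pos: [0.5924, 0.247, 0.1425]
tool_rot: [[-0.991, 0.115, 0.072], [0.114, 0.993, -0.01], [-0.073, -0.001, -0.997]]
contact_force: [1.1, -5.6, 1.0]
gripper_width: 0.0125
gripper_force: 79.5
```

```bash
python3 log.py lf
```

```text
t50.37 tilt4.1 pos5.8 r52.7 y0.1
```

Request:
send_rows --series "-.002 -.0174 0 -.92 .1 -.1 1;-.002 -.0174 0 -.92 .1 -.1 1;-.002 -.0174 0 -.92 .1 -.1 1;-.002 -.0174 0 -.92 .1 -.1 1"

```text
t: 50.7
tcp_pos: [0.5887, 0.2475, 0.142]
tool_rot: [[-0.983, 0.115, 0.141], [0.113, 0.993, -0.017], [-0.142, -0.001, -0.99]]
contact_force: [1.8, -5.4, 1.4]
gripper_width: 0.0125
gripper_force: 79.3
```

```bash
python3 log.py lf
```

```text
t50.70 tilt8.1 pos9.9 r52.8 y0.1
```

Request:
send_rows --series ".002 .0174 0 .92 -.1 .1 1;.002 .0174 0 .92 -.1 .1 1;.002 .0174 0 .92 -.1 .1 1;.002 .0174 0 .92 -.1 .1 1"

```text
t: 51.03
tcp_pos: [0.5919, 0.2471, 0.1424]
tool_rot: [[-0.991, 0.114, 0.069], [0.114, 0.993, -0.01], [-0.07, -0.002, -0.998]]
contact_force: [-0.3, -5.2, 2.1]
gripper_width: 0.0122
gripper_force: 79.7
```

```bash
python3 log.py lb
```

```text
t51.03 tilt4.0 pos6.4 r52.7 y0.2
```

Request:
send_rows --series ".002 .0174 0 .92 -.1 .03 1;.002 .0174 0 .92 -.1 .03 1;.002 .0174 0 .92 -.1 .03 1;.002 .0174 0 .92 -.1 .03 1"

```text
t: 51.37
tcp_pos: [0.5956, 0.2466, 0.1426]
tool_rot: [[-0.993, 0.114, -0.0], [0.114, 0.993, -0.002], [0.0, -0.002, -1.0]]
contact_force: [-1.9, -5.1, 3.9]
gripper_width: 0.0124
gripper_force: 79.8
```

```bash
python3 log.py lb
```

```text
t51.37 tilt-0.0 pos2.4 r52.6 y0.1
```

Request:
send_rows --series ".002 .0174 0 .92 -.1 -.03 1;.002 .0174 0 .92 -.1 -.03 1;.002 .0174 0 .92 -.1 -.03 1;.002 .0174 0 .92 -.1 -.03 1"

```text
t: 51.7
tcp_pos: [0.5993, 0.2463, 0.1426]
tool_rot: [[-0.991, 0.114, -0.07], [0.114, 0.993, 0.006], [0.07, -0.002, -0.998]]
contact_force: [-1.6, -5.5, 3.5]
gripper_width: 0.0126
gripper_force: 79.9
```

```bash
python3 log.py lb
```

```text
t51.70 tilt-4.0 pos-1.7 r52.6 y0.1
```

Request:
send_rows --series ".002 .0174 0 .92 -.1 -.1 1;.002 .0174 0 .92 -.1 -.1 1;.002 .0174 0 .92 -.1 -.1 1;.002 .0174 0 .92 -.1 -.1 1"

```text
t: 52.03
tcp_pos: [0.6029, 0.2458, 0.1423]
tool_rot: [[-0.984, 0.114, -0.139], [0.113, 0.993, 0.014], [0.14, -0.002, -0.99]]
contact_force: [-1.9, -5.7, 4.3]
gripper_width: 0.0124
gripper_force: 79.9
```

```bash
python3 log.py lb; echo '[[0,0],[20,1.6],[25,-63.6],[30,-120.3],[49,-109.8]]'>off.json
cat > eff5.py <<'E'
src=open('eff3.py').read().split("rows=[]")[0].replace("('af','ab','airg')","('af','ab','airg','yf','yb')");exec(src)
def Tk(k):
    r=tau[k]-G[k]@th-Dm*qd[k];w=np.linalg.lstsq(J[k].T,-r,rcond=None)[0];return (np.cross(P[k]-C,w[:3])+w[3:])@a,w
for k in range(n):
    if D[k]['tag'] in('yf','yb','lf','lb','af','ab','cf','cb'):
        T,w=Tk(k);off=[q for tt,q in OFF if t[k]>tt][-1];z=Z[k];F=np.array(D[k]['contact_force']);Ms=np.array(D[k]['torque'])@a-1.03*(z@ex)+np.cross(P[k]-.224*z-C,F)@a
        print(D[k]['tag'],'tilt %.1f psi %.1f T %.3f  sensorT %.2f'%(tilt[k],al[k]+off,T,Ms),w[:3].round(1),'maxqd %.1f'%np.degrees(abs(qd[k]).max()))
E
python3 eff5.py; date +%T
```

```text
t52.03 tilt-8.0 pos-5.7 r52.5 y0.1
air rms [0.049 0.016 0.016 0.048 0.004 0.004 0.003] D [-4.72 -4.42 -2.85 -1.23 -0.93 -0.85 -0.79]
cf tilt 9.9 psi -109.3 T 0.396  sensorT 0.66 [-5.7 -1.7 11.1] maxqd 7.0
cf tilt 11.9 psi -107.3 T 0.286  sensorT 0.16 [-6.2 -1.6 10.9] maxqd 7.2
cf tilt 13.9 psi -105.2 T 0.302  sensorT 0.50 [-5.9 -1.4 10. ] maxqd 7.1
cb tilt 4.8 psi -114.0 T -0.387  sensorT -0.10 [-8.8 -2.2 14.7] maxqd 7.1
cb tilt 2.8 psi -115.9 T -0.273  sensorT -0.38 [-8.1 -2.3 14.4] maxqd 7.3
cb tilt 0.8 psi -117.9 T -0.285  sensorT -0.19 [-7.7 -2.2 14.1] maxqd 7.4
af tilt 10.1 psi -110.4 T 0.106  sensorT 0.02 [0.3 0.  0. ] maxqd 7.2
af tilt 12.1 psi -108.8 T -0.065  sensorT 0.28 [-0.1  0.  -0. ] maxqd 7.2
af tilt 14.1 psi -106.6 T -0.062  sensorT -0.12 [-0.1  0.   0. ] maxqd 7.1
ab tilt 4.9 psi -115.8 T -0.127  sensorT -0.06 [-0.3  0.1 -0. ] maxqd 7.3
ab tilt 2.9 psi -117.5 T 0.036  sensorT 0.06 [0.1 0.  0. ] maxqd 7.4
ab tilt 0.9 psi -119.6 T 0.051  sensorT 0.08 [0.1 0.  0. ] maxqd 7.3
yf tilt -3.9 psi -122.8 T -0.331  sensorT -0.04 [-0.9 -0.  -0.1] maxqd 14.8
yf tilt 0.1 psi -118
[... 397 characters left out ...]
0.3 0.1 0.1] maxqd 14.7
yb tilt -8.1 psi -126.9 T 0.095  sensorT -0.19 [0.2 0.1 0. ] maxqd 14.7
lf tilt -3.9 psi -112.3 T 0.028  sensorT 0.42 [-0.4 -3.7  1.9] maxqd 14.7
lf tilt 0.1 psi -108.2 T 0.101  sensorT 0.30 [-0.1 -4.5  2.2] maxqd 14.9
lf tilt 4.2 psi -104.3 T 0.153  sensorT 0.43 [ 0.5 -5.1  1.8] maxqd 14.8
lf tilt 8.2 psi -100.2 T 0.182  sensorT 0.48 [ 1.  -4.9  1.2] maxqd 14.7
lb tilt 4.0 psi -103.8 T -0.059  sensorT -0.04 [-0.7 -5.1  3. ] maxqd 14.8
lb tilt -0.0 psi -107.9 T -0.168  sensorT -0.35 [-1.4 -5.2  3.8] maxqd 14.9
lb tilt -4.0 psi -111.9 T -0.207  sensorT -0.24 [-1.7 -5.3  4.2] maxqd 14.8
lb tilt -8.0 psi -115.9 T -0.236  sensorT -0.29 [-1.9 -5.4  4.6] maxqd 14.8
18:12:57
```

Request:
send_rows --series ".002 .0174 0 .92 -.1 -.13 1;.001 .0087 0 .46 -.05 -.07 1;0 0 0 0 0 0 1;0 0 0 0 0 0 1;0 0 0 0 0 0 1;0 0 0 0 0 0 1;0 0 0 0 0 0 1;0 0 0 0 0 0 1"

```text
t: 52.7
tcp_pos: [0.6046, 0.2457, 0.1421]
tool_rot: [[-0.98, 0.114, -0.164], [0.113, 0.993, 0.017], [0.165, -0.002, -0.986]]
contact_force: [-0.3, -5.5, 4.0]
gripper_width: 0.0124
gripper_force: 80.0
```

```bash
python3 slog.py hold 3
```

```text
hold t52.75 al -7.9 tilt -9.5 T 0.018 sd 0.102 se 0.059 F [-0.8 -5.   4.4] M [-0.99  0.22  0.19] tcp [0.6045 0.2456 0.1421] [0.16, -0.07, -0.04] al [-7.86] tau6 [-0.3, -0.3, -0.3]
```

```bash
python3 -c "
from bench import finish_job
print(finish_job())"
```

```text
the job is handed in; nothing more can be done
None
```

The job is handed in: the valve plate is fully home, and the arm still grips the fan rim with the heavy side judged straight down (my estimate is within about 5°, from force and joint-torque readings).

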